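# Free the jammed caddy, load the mounted points and start the dryer

## Task

The white caddy is jammed aslant in the rinse trough: turn it level inside the trough so that its corners come free of the rim, lift it out and seat it flat in the frame of the drying stand. Then take every mounted point out of its slanted socket and lower it, stone up, to the bottom of a free well of the caddy, bringing the shank in aslant and straightening it. When all are in, push the blower lever right over to on; leave the other things on the bench where they are.

Things in the scene. Friction and masses are not known exactly. Their poses are not given: they have to be found in the camera images.
- trough: Fixed open steel trough, 96 x 160 mm outside (long along its y), 122 mm high; origin under its centre. Inside 86 (x) x 150 mm (y); floor 6 mm thick. At both short ends the top rim is turned in: lips 10.5 mm wide, underside 118 mm up, so the mouth is only 129 mm long in y. Inside at the +y end is a step, 20 mm long in y, its top 45 mm above the bench.
- caddy_centre (a point): Centre of the loose white caddy, a block 70 (its x) x 120 (its y) x 64 mm, 0.5 kg, z out of its top. Four square wells 15 mm wide open in its top at x = +-20, y = +-40 mm from here; their mouths are 32 mm above this point, their floors 24 mm below. Jammed at first: -y end on the trough floor, +y end on the step, tilted 0.35 rad about its x.
- caddy_handle (a point): Grip point on the caddy's wooden post handle, 85 mm above caddy_centre along the caddy's z. The post is 16 x 16 mm (faces along the caddy's x and y); its top is 13 mm above this point, the caddy's top face 53 mm below. Tilted by 0.17 to 0.75 rad the caddy is longer than the trough's mouth; level it has 4.5 mm to spare at each end.
- stand: Fixed green drying stand; origin on the bench under the centre of its seat, z up. The seat floor is 8 mm above the bench, framed by a 12 mm high rim that leaves 78 (x) x 128 mm (y); the caddy sits in it, long side along the stand's y, either way round. Behind it (x from +55 to +115 mm) is a blower box 50 mm high.
- lever_tip (a point): Tip of the black toggle lever of the blower, beside the seat at the stand's -y side; the lever turns about the stand's y axis.
- lever (a joint): Blower lever, rad: near 0 leaning to the stand's -x (off); it is pushed over at its tip towards the stand's +x, to its stop at 1.0 (on), and stays where it is left; light friction.
- point1_centre (a point): Centre of mounted point 1 (None if absent): a steel shank 10 mm in diameter, 163 mm long, with a reddish stone 16 mm across and 17 mm long on top; 180 mm overall, 70 g; z along the shank to the stone (shank end 90 mm below, stone from 73 to 90 mm above). At first it stands loosely in socket 1, leaning 0.45 rad from vertical, top towards the robot.
- socket1: Slanted socket 1: loose steel foot 80 (x) x 56 (y) x 10 mm, 0.6 kg, with a square tube (bore 14 mm, 55 mm deep, 22 mm outside) leaning 0.45 rad from vertical towards the foot's -x, mouth about 66 mm above the bench; origin under the foot's centre. It may stay there or shift.
- point2_centre (a point): Centre of mounted point 2 (None if absent): a steel shank 10 mm in diameter, 163 mm long, with a reddish stone 16 mm across and 17 mm long on top; 180 mm overall, 70 g; z along the shank to the stone (shank end 90 mm below, stone from 73 to 90 mm above). At first it stands loosely in socket 2, leaning 0.45 rad from vertical, top towards the robot.
- socket2: Slanted socket 2: loose steel foot 80 (x) x 56 (y) x 10 mm, 0.6 kg, with a square tube (bore 14 mm, 55 mm deep, 22 mm outside) leaning 0.45 rad from vertical towards the foot's -x, mouth about 66 mm above the bench; origin under the foot's centre. It may stay there or shift.
- point3_centre (a point): Centre of mounted point 3 (None if absent): a steel shank 10 mm in diameter, 163 mm long, with a reddish stone 16 mm across and 17 mm long on top; 180 mm overall, 70 g; z along the shank to the stone (shank end 90 mm below, stone from 73 to 90 mm above). At first it stands loosely in socket 3, leaning 0.45 rad from vertical, top towards the robot.
- socket3: Slanted socket 3: loose steel foot 80 (x) x 56 (y) x 10 mm, 0.6 kg, with a square tube (bore 14 mm, 55 mm deep, 22 mm outside) leaning 0.45 rad from vertical towards the foot's -x, mouth about 66 mm above the bench; origin under the foot's centre. It may stay there or shift.
- point4_centre (a point): Centre of mounted point 4 (None if absent): a steel shank 10 mm in diameter, 163 mm long, with a reddish stone 16 mm across and 17 mm long on top; 180 mm overall, 70 g; z along the shank to the stone (shank end 90 mm below, stone from 73 to 90 mm above). At first it stands loosely in socket 4, leaning 0.45 rad from vertical, top towards the robot.
- socket4: Slanted socket 4: loose steel foot 80 (x) x 56 (y) x 10 mm, 0.6 kg, with a square tube (bore 14 mm, 55 mm deep, 22 mm outside) leaning 0.45 rad from vertical towards the foot's -x, mouth about 66 mm above the bench; origin under the foot's centre. It may stay there or shift.
- brush: Bystander, loose: scrubbing brush, 130 x 50 x 36 mm; origin under its centre. Not to be shifted.
- wheel: Bystander, loose: grey-red stone ring, 90 mm across, 18 mm high; origin under its centre. Not to be shifted.
- dresser: Bystander, loose: pale dressing stone, 100 x 35 x 25 mm; origin under its centre. Not to be shifted.
- cup: Bystander, loose: green glass cup, 70 mm across, 80 mm high; origin under its centre. Not to be shifted.
- bottle: Bystander, loose: grey bottle, 64 mm across, 170 mm high; origin under its centre. Not to be shifted.

How it is judged:
By the outcome, as a careful person would: the job done as asked, in the order asked, and still so for the second after the job is handed in, with the robot touching nothing.
Of point1, point2, point3, point4 only 2 to 4 are there at a start; the rules pass over those that are not, and their reading is None.
At some moment in a run one of socket1, socket2, socket3, socket4 may be knocked a few centimetres aside while the robot is not near it.
It also fails if it takes over 210 s, if anything falls off the work surface, if the arm or the gripper's body presses on something with over 40 N, if the wrist force passes 120 N, or if a joint passes its speed limit or range.

## Robot

A 6-joint arm with a two-finger parallel gripper is mounted at the origin on the work surface. World frame = base frame: x ahead of the robot, y to its left, z up, the work surface at z = 0. Lengths are in m, angles in rad, forces in N, time in s.
With the tool pointing down it reaches from about 0.4 to 0.825 m from the base axis. Payload 7 kg.
Tool frame: the origin (TCP) lies midway between the tips of the shut fingers; the grasp point (between the pads) lies 19 mm behind it; y points along the fingers, z is the direction in which the jaws open and shut, and the axes are right-handed (so a half turn about y gives the same grasp; the last joint's range is limited). The gripper opens to 88 mm and grips with 3 to 60 N. Pads are 19 mm wide; open, the fingers measure 130 mm over their backs; the gripper's body (78 mm by 193 mm) begins 47 mm behind the grasp point.
Start: joints at [-0.929, 0.359, 0.012, 0, -1.224, -0.288], TCP at [0.234, -0.633, 0.192] pointing down, gripper open.
Joint ranges: [-3.07, 3.07], [-1.43, 2.12], [-1.02, 1.25], [-3.03, 1.67], [-3.05, -0], [-3.03, 3.03]. Speed limits (rad/s): [2.39, 2.39, 3.01, 3.14, 3.14, 3.14].

## Interface

Orientations are given as [roll, pitch, yaw] about the fixed x, y, z axes, in that order (R = Rz(yaw) Ry(pitch) Rx(roll)).
In Python, from station import arm gives the robot as it stands.
- The arm moves only by the tool move_arm, never from a script. Its argument "deltas" is a list of rows, each an object with "dp": the shift along the tool's x, y, z in mm, a list of three; "rotation": the turn, a rotation vector about the tool's x, y, z in degrees, a list of three. A call has 1 to 5 rows; each row shifts and turns the pose as measured when the row begins, along the tool's axes as they then stand; what a row does not reach is not made up. A row lasts 1/12 s, in which the tool goes at most 41.7 mm and 7.16 degrees, less where a joint would pass 70% of its speed; a pose out of reach is approached as far as the arm can. A call is refused whole if a number of a shift passes 41.7 or a number of a turn 7.16, either way. A call with a gripper value outside its range is refused whole. "jaw" is the closure in counts, from 0 (fully open) to 255 (shut), set as the call begins (left out, the last holds). The fingers move at their own pace and stop on an object; "squeeze" is the grip in N (left out, the last holds). Time passes only in rows, so rows that do not move let the fingers close. It gives the time, the measured TCP pose, the force and the opening at its end, in the units of the state.
- arm.get_state(): the state, without advancing time (a new reading comes with each control period).
- arm.grab_frame(name): name is "scene" or "side" or "wrist"; returns a dict with "pixels" (400x640x3 uint8, red, green, blue), "z_map" (400x640 float32, m along the optical axis (not along the pixel's ray), 0 where there is no reading), "fx", "fy", "cx", "cy" (pixels), "cam_to_world" (4x4, takes a point from camera to world coordinates); the wrist camera has in their place "mount" (4x4, takes a point from camera to tool coordinates, whose origin is the TCP and whose axes are the tool frame's). Camera axes: x right, y down, z forward; pixel columns grow to the right and rows downward; lengths in m; the calibration is good to about 2 mm. The wrist camera is an equidistant fisheye: a pixel r from the principal point sees the ray r / f radians off the axis. A picture is of the moment at which its call begins: read the wrist's pose just before it.
- arm.job_done(): hands the job in, once; it reports no verdict.
The state is a dict: "t": time; "q": joint angles; "qd": joint speeds; "joint_efforts": joint torques, N m; "eef_pos": TCP position; "ee_rot": TCP orientation; "force": force on the tool from outside, world axes, zero at the start; "moment": the same for the moment, N m; "width": finger opening in m.
Only numpy, scipy, OpenCV 4.12 (cv2) and the standard library are available. Lean on these libraries where they do the work, as an engineer would, in place of code of your own. Each camera call takes 0.05 s, during which the arm holds its last target.

## Working session

There is one attempt and no reset: what is moved stays moved. The work goes in short steps, Python scripts to look and compute and a tool call to move; the robot and the scene stay as the last step left them, time stands still between calls to the robot, and variables do not carry over. Pictures are saved under pics/ and viewed, and the job is handed in when it is done.

Besides the shell and the picture viewer there is one more tool, called as name(argument=value, ...) on one line, values as JSON. move_arm: Moves the arm, as the interface text tells. Its arguments: {"type":"object","properties":{"deltas":{"type":"array","items":{"type":"object","properties":{"dp":{"type":"array","items":{"type":"number"}},"rotation":{"type":"array","items":{"type":"number"}}}}},"jaw":{"type":"number"},"squeeze":{"type":"number"}},"required":["deltas"]}

```bash
ls; mkdir -p pics; python3 - <<'E'
from station import arm
import numpy as np, cv2
s=arm.get_state(); print({k:np.round(v,3) for k,v in s.items()})
for n in ["scene","side","wrist"]:
    f=arm.grab_frame(n); np.savez(f"{n}0.npz",**f)
    cv2.imwrite(f"pics/{n}0.png",f["pixels"][:,:,::-1]); print(n,f["fx"],f["fy"],f["cx"],f["cy"],np.round(f.get("cam_to_world",f.get("mount")),3))
E
```

```text
pics
{'t': np.float64(0.0), 'q': array([-0.929,  0.359,  0.011, -0.   , -1.224, -0.288]), 'qd': array([ 0.002, -0.001,  0.001, -0.001, -0.   ,  0.001]), 'joint_efforts': array([-3.0000e-03, -5.8272e+01,  2.9305e+01,  6.9970e+00,  7.0000e-03,
       -0.0000e+00]), 'eef_pos': array([ 0.234, -0.633,  0.191]), 'ee_rot': array([-1.569,  0.   ,  0.354]), 'force': array([-0.287,  0.395,  0.641]), 'moment': array([-0.037, -0.026,  0.039]), 'width': np.float64(0.088)}
scene 433.37882936975075 433.37882936975075 316.73104192393987 190.52862855769396 [[-0.39   0.738 -0.55   1.1  ]
 [ 0.921  0.303 -0.245  0.264]
 [-0.014 -0.602 -0.798  0.893]
 [ 0.     0.     0.     1.   ]]
side 463.6142248799399 463.6142248799399 317.07076765604694 200.8369565451493 [[-0.981 -0.099  0.166  0.328]
 [-0.192  0.601 -0.776  1.04 ]
 [-0.023 -0.793 -0.608  0.913]
 [ 0.     0.     0.     1.   ]]
wrist 309.70691628693146 309.70691628693146 318.03803226297447 202.86952366337084 [[ 0.     0.955  0.295 -0.08 ]
 [-0.001 -0.295  0.955 -0.193]
 [ 1.    -0.     0.001  0.   ]
 [ 0.     0.     0.     1.   ]]
```

```bash
cat > h.py <<'E'
import numpy as np, cv2
from scipy.spatial.transform import Rotation as Rn
def cloud(f,step=1):
    z=f["z_map"]; v,u=np.mgrid[0:400:step,0:640:step]; zz=z[::step,::step]
    p=np.stack([(u-f["cx"])/f["fx"]*zz,(v-f["cy"])/f["fy"]*zz,zz],-1).reshape(-1,3)
    m=zz.reshape(-1)>0
    T=f["cam_to_world"]; w=p@T[:3,:3].T+T[:3,3]
    return w[m],f["pixels"][::step,::step].reshape(-1,3)[m],np.stack([u,v],-1).reshape(-1,2)[m]
def proj(f,P):
    T=np.linalg.inv(f["cam_to_world"]); c=np.atleast_2d(P)@T[:3,:3].T+T[:3,3]
    return np.stack([c[:,0]/c[:,2]*f["fx"]+f["cx"],c[:,1]/c[:,2]*f["fy"]+f["cy"]],-1)
def topmap(frames,x0=.2,x1=1.0,y0=-.7,y1=.5,res=.002,zmin=.004,zmax=.4):
    H=int((x1-x0)/res);W=int((y1-y0)/res)
    hm=np.zeros((H,W),np.float32);im=np.zeros((H,W,3),np.uint8)
    for f in frames:
        P,C,_=cloud(f)
        r=((x1-P[:,0])/res).astype(int);c=((y1-P[:,1])/res).astype(int)
        ok=(r>=0)&(r<H)&(c>=0)&(c<W)&(P[:,2]<zmax)
        for i in np.flatnonzero(ok)[np.argsort(P[ok,2])]:
            if P[i,2]>=hm[r[i],c[i]]: hm[r[i],c[i]]=P[i,2];im[r[i],c[i]]=C[i]
    return hm,im
def R(s): return Rn.from_euler('xyz',s["ee_rot"])
E
python3 - <<'E'
from h import *
fs=[dict(np.load(f"{n}0.npz")) for n in ("scene","side")]
for f in fs:
    P,C,_=cloud(f); m=(P[:,2]<.02)&(P[:,0]>.3)&(P[:,0]<.9)&(abs(P[:,1])<.3); print(m.sum(),np.median(P[m,2]))
hm,im=topmap(fs,res=.0016,x0=.3,x1=1.1,y0=-.6,y1=.35)
cv2.imwrite("pics/top0.png",im[:,:,::-1])
E
```

```text
48068 -8.108032021381106e-05
22341 7.947082415182827e-05
```

```bash
python3 - <<'E'
from h import *
fs=[dict(np.load(f"{n}0.npz")) for n in ("scene","side")]
X=[cloud(f) for f in fs]
def sel(k,xr,yr,zr):
    P,C,U=X[k]; m=(P[:,0]>xr[0])&(P[:,0]<xr[1])&(P[:,1]>yr[0])&(P[:,1]<yr[1])&(P[:,2]>zr[0])&(P[:,2]<zr[1])
    return P[m],C[m]
def xy(px,py): return 1.1-py*.0016,.35-px*.0016
for k in (0,1,None):
    g=lambda *a: sel(k,*a)[0] if k is not None else np.vstack([sel(0,*a)[0],sel(1,*a)[0]])
    P=g((.39,.6),(-.45,-.2),(.115,.128))
    print("trough",k,len(P),P[:,2].max(),cv2.minAreaRect(P[:,:2].astype(np.float32)*1000))
    P=g((.55,.68),(-.09,.09),(.014,.026)); print("standrim",len(P),np.median(P[:,2]),cv2.minAreaRect(P[:,:2].astype(np.float32)*1000))
    P=g((.65,.75),(-.09,.09),(.045,.055)); print("blower",len(P),cv2.minAreaRect(P[:,:2].astype(np.float32)*1000))
# lever
P=np.vstack([sel(k,(.5,.7),(-.15,-.065),(.03,.3))[0] for k in (0,1)])
print("lever",P.min(0),P.max(0))
P=P[P[:,2]>.06];
print(P[np.argsort(P[:,2])[-15:]].round(4))
# caddy interior
P=np.vstack([sel(k,(.40,.58),(-.42,-.22),(.05,.25))[0] for k in (0,1)]);C=np.vstack([sel(k,(.40,.58),(-.42,-.22),(.05,.25))[1] for k in (0,1)])
print(P[:,2].max())
r=(C[:,0].astype(int)-C[:,2]>50)
print("handle",r.sum(),P[r].min(0),P[r].max(0))
np.savez("cad.npz",P=P,C=C)
for f,n in zip(fs,"ab"):
    c=proj(f,[.5,-.32,.1])[0].astype(int);print(c)
    im=f["pixels"][c[1]-50:c[1]+50,c[0]-60:c[0]+60,::-1]
    cv2.imwrite(f"pics/z{n}.png",cv2.resize(im,None,fx=6,fy=6,interpolation=cv2.INTER_CUBIC))
E
```

```text
trough 0 663 0.1278834517149725 ((494.579345703125, -323.3335876464844), (166.7740478515625, 96.62628936767578), 62.61065673828125)
standrim 457 0.018983654839543895 ((616.1755981445312, -8.772109985351562), (168.05235290527344, 89.25431060791016), 85.95210266113281)
blower 1622 ((703.9207763671875, 0.4225006103515625), (149.76132202148438, 61.376708984375), 86.90857696533203)
trough 1 329 0.12617988833486027 ((492.3038330078125, -322.4380798339844), (166.52078247070312, 101.60932922363281), 62.86770248413086)
standrim 327 0.018618313543314002 ((622.4202880859375, -5.557380676269531), (172.13059997558594, 104.12051391601562), 86.89852905273438)
blower 637 ((701.1846923828125, 3.4789505004882812), (151.16932678222656, 62.087890625), 87.14543914794922)
trough None 992 0.1278834517149725 ((492.43060302734375, -322.2937927246094), (166.89718627929688, 101.65220642089844), 62.79636764526367)
standrim 784 0.018865391620688954 ((622.3981323242188, -5.966667175292969), (172.95046997070312, 104.12051391601562), 86.89852905273438)
blower 2259 ((702.4595336914062, 2.2861099243164062), (153.32550048828125, 64.49591064453125), 86.90857696533203)
lever [ 0.55442055 -0.13895471  0.03000143] [ 0.69979831 -0.06512795  0.11509126]
[[ 0.5672 -0.1041  0.1124]
 [ 0.5663 -0.1124  0.1125]
 [ 0.5664 -0.1045  0.1125]
 [ 0.5709 -0.1074  0.1126]
 [ 0.5753 -0.1103  0.1126]
 [ 0.572  -0.1094  0.1129]
 [ 0.5693 -0.1186  0.113 ]
 [ 0.5703 -0.1129  0.1131]
 [ 0.5748 -0.1079  0.1131]
 [ 0.5713 -0.1149  0.1132]
 [ 0.5678 -0.1063  0.1133]
 [ 0.5725 -0.1169  0.1137]
 [ 0.5698 -0.1104  0.1137]
 [ 0.5752 -0.1154  0.1138]
 [ 0.5624 -0.1118  0.1151]]
0.15272870663446925
handle 234 [ 0.47293232 -0.4136542   0.07111213] [ 0.50153743 -0.32862014  0.15272871]
[202 134]
[349 145]
```

```bash
cat >> h.py <<'E'
def plan(s,pos,eul=None,Rt=None,maxd=38,maxr=6.8,show=True):
    """rows from state s to target TCP pose"""
    R0=R(s); p0=np.array(s["eef_pos"]); Rt=Rt if Rt is not None else (Rn.from_euler('xyz',eul) if eul is not None else R0)
    rv=(R0.inv()*Rt).as_rotvec(degrees=True); d=np.array(pos)-p0
    n=int(max(1,np.ceil(np.linalg.norm(d)*1000/maxd),np.ceil(np.linalg.norm(rv)/maxr)))
    r=rv/n
    print("n",n,"dist",np.linalg.norm(d)*1000,"rot",rv.round(2))
    for i in range(n):
        Ri=R0*Rn.from_rotvec(r*i,degrees=True); dp=Ri.inv().apply(d)*1000/n
        print(i,dp.round(1).tolist(),r.round(2).tolist())
E
python3 - <<'E'
from h import *
from scipy.optimize import minimize
fs=[dict(np.load(f"{n}0.npz")) for n in ("scene","side")]
X=[cloud(f) for f in fs]
P=np.vstack([x[0] for x in X]);C=np.vstack([x[1] for x in X]).astype(int)
def frame_fit(Q,o,i,x0):
    def cost(t):
        c,s=np.cos(t[2]),np.sin(t[2]); d=Q-t[:2]*1e-3*1; x=abs(d[:,0]*c+d[:,1]*s);y=abs(-d[:,0]*s+d[:,1]*c)
        out=np.maximum(np.maximum(x-o[0],y-o[1]),0); inn=np.maximum(np.minimum(i[0]-x,i[1]-y),0)
        return np.sum(np.minimum(out+inn,.008)**2)*1e6/len(Q)
    r=minimize(cost,x0,method='Nelder-Mead',options=dict(xatol=1e-4,fatol=1e-6,maxiter=4000)); return r.x,r.fun
for PP in (X[0][0],X[1][0],P):
    b=(PP[:,0]>.39)&(PP[:,0]<.6)&(PP[:,1]>-.45)&(PP[:,1]<-.2)&(abs(PP[:,2]-.122)<.004)
    print("trough",b.sum(),frame_fit(PP[b,:2],(.048,.080),(.043,.0645),[492,-322,np.radians(-27.2)]))
    b=(PP[:,0]>.54)&(PP[:,0]<.672)&(PP[:,1]>-.1)&(PP[:,1]<.1)&(PP[:,2]>.016)&(PP[:,2]<.024)
    b&=PP[:,1]>-.066
    print("stand",b.sum(),frame_fit(PP[b,:2],(.044,.069),(.039,.064),[617,6,np.radians(-3)]))
d=np.load("cad.npz");Q=d["P"];Cc=d["C"].astype(int)
r=(Cc[:,0]-Cc[:,2]>50)&(Q[:,1]>-.40)&(Q[:,0]<.52)
for a,b in ((.08,.1),(.1,.12),(.12,.13),(.13,.14),(.14,.16)):
    m=r&(Q[:,2]>a)&(Q[:,2]<b); print(a,m.sum(),Q[m].mean(0) if m.any() else '')
E
```

```text
trough 575 (array([ 4.95078864e+02, -3.22963369e+02, -4.76406878e-01]), np.float64(2.8099200549325825))
stand 389 (array([ 6.18619312e+02,  4.47166360e+00, -5.22556458e-02]), np.float64(0.18010959801358714))
trough 259 (array([ 4.92348842e+02, -3.20987138e+02, -4.63966655e-01]), np.float64(4.696853603207138))
stand 221 (array([ 6.17054979e+02,  6.12662836e+00, -6.14685332e-02]), np.float64(4.587928542264087))
trough 834 (array([ 4.93761964e+02, -3.22184847e+02, -4.73752519e-01]), np.float64(3.692985328536578))
stand 610 (array([ 6.17915502e+02,  5.26556055e+00, -5.75999120e-02]), np.float64(1.9758587789559152))
0.08 38 [ 0.4898324  -0.33586764  0.09462821]
0.1 67 [ 0.48797208 -0.34039913  0.10961985]
0.12 40 [ 0.48498944 -0.34493949  0.12495162]
0.13 39 [ 0.48352348 -0.34876989  0.13514471]
0.14 44 [ 0.48156215 -0.35151275  0.14652064]
```

```bash
cat >> h.py <<'E'
def caddyR(yaw,th): return Rn.from_euler('z',yaw,degrees=True)*Rn.from_euler('x',th)
TL=Rn.from_euler('z',90,degrees=True)*Rn.from_euler('x',-90,degrees=True)
def tcp(G,Rt,back=0): return np.array(G)+Rt.apply([0,.019-back,0])
E
python3 - <<'E'
from h import *
from station import arm
s=arm.get_state()
Rt=caddyR(-27.1,.35)*TL
t=tcp([.4805,-.3483,.1385],Rt,.10); print(t)
p=t.copy()
plan(s,p,Rt=Rt)
E
```

```text
[ 0.46784737 -0.37302541  0.21458919]
n 10 dist 350.5041585356463 rot [  7.39 -42.2  -19.1 ]
0 [31.0, -2.3, 16.3] [0.74, -4.22, -1.91]
1 [32.1, -1.1, 14.0] [0.74, -4.22, -1.91]
2 [33.1, 0.2, 11.6] [0.74, -4.22, -1.91]
3 [33.8, 1.4, 9.1] [0.74, -4.22, -1.91]
4 [34.3, 2.7, 6.5] [0.74, -4.22, -1.91]
5 [34.6, 3.9, 4.0] [0.74, -4.22, -1.91]
6 [34.7, 5.1, 1.4] [0.74, -4.22, -1.91]
7 [34.5, 6.2, -1.3] [0.74, -4.22, -1.91]
8 [34.0, 7.4, -3.9] [0.74, -4.22, -1.91]
9 [33.4, 8.4, -6.5] [0.74, -4.22, -1.91]
```

move_arm(deltas=[{"dp": [20,-30,12],"rotation": [0.74,-4.22,-1.91]},{"dp": [30,-15,14],"rotation": [0.74,-4.22,-1.91]},{"dp": [33,-5,12],"rotation": [0.74,-4.22,-1.91]},{"dp": [34,-2,9],"rotation": [0.74,-4.22,-1.91]},{"dp": [34,0,7],"rotation": [0.74,-4.22,-1.91]}], jaw=160, squeeze=40)

```text
t: 0.57
eef_pos: [0.3371, -0.5084, 0.2539]
ee_rot: [-1.527, -0.182, 0.726]
force: [0.3, -1.3, -0.9]
width: 0.0598
```

move_arm(deltas=[{"dp": [34,1,4],"rotation": [0.74,-4.22,-1.91]},{"dp": [34,3,1],"rotation": [0.74,-4.22,-1.91]},{"dp": [34,4,-1],"rotation": [0.74,-4.22,-1.91]},{"dp": [34,5,-4],"rotation": [0.74,-4.22,-1.91]},{"dp": [34,6,-6],"rotation": [0.74,-4.22,-1.91]}])

```text
t: 0.98
eef_pos: [0.4534, -0.3729, 0.2811]
ee_rot: [-1.569, -0.369, 1.124]
force: [0.1, -0.6, -0.1]
width: 0.0334
```

```bash
python3 - <<'E'
from h import *
from station import arm
s=arm.get_state();print(s["t"],s["width"],s["q"].round(2),s["eef_pos"],s["ee_rot"])
f=arm.grab_frame("wrist");np.savez("w1.npz",**f,pos=s["eef_pos"],rot=s["ee_rot"]);cv2.imwrite("pics/w1.png",f["pixels"][:,:,::-1])
Rt=caddyR(-27.1,.35)*TL
plan(s,tcp([.4805,-.3483,.1385],Rt,.06),Rt=Rt)
E
```

```text
0.9833 0.033441692817972594 [-0.63  0.27  0.17 -0.36 -1.55  0.21] [ 0.45337707 -0.37286708  0.28109141] [-1.5691731  -0.36922149  1.12363669]
n 3 dist 106.80145043616189 rot [-0.61  1.39  1.1 ]
0 [-6.4, 34.7, -4.5] [-0.2, 0.46, 0.37]
1 [-6.1, 34.8, -4.5] [-0.2, 0.46, 0.37]
2 [-5.8, 34.8, -4.4] [-0.2, 0.46, 0.37]
```

```bash
cat >> h.py <<'E'
def wcloud(f,pos,rot):
    z=f["z_map"]; v,u=np.mgrid[0:400,0:640].astype(float); dx=u-f["cx"];dy=v-f["cy"];r=np.hypot(dx,dy)+1e-9;th=r/f["fx"]
    t=np.tan(np.minimum(th,1.4)); p=np.stack([z*t*dx/r,z*t*dy/r,z],-1)
    m=(z>0)&(th<1.3)
    T=f["mount"]; p=p[m]@T[:3,:3].T+T[:3,3]
    return Rn.from_euler('xyz',rot).apply(p)+pos,f["pixels"][m],np.stack([u,v],-1)[m]
from scipy.optimize import minimize
def frame_fit(Q,o,i,x0):
    def cost(t):
        c,s=np.cos(t[2]),np.sin(t[2]); d=Q-t[:2]*1e-3; x=abs(d[:,0]*c+d[:,1]*s);y=abs(-d[:,0]*s+d[:,1]*c)
        out=np.maximum(np.maximum(x-o[0],y-o[1]),0); inn=np.maximum(np.minimum(i[0]-x,i[1]-y),0)
        return np.sum(np.minimum(out+inn,.008)**2)*1e6/len(Q)
    r=minimize(cost,x0,method='Nelder-Mead',options=dict(xatol=1e-4,fatol=1e-6,maxiter=4000)); return r.x,r.fun
E
python3 - <<'E'
from h import *
f=dict(np.load("w1.npz"));P,C,U=wcloud(f,f["pos"],f["rot"]);C=C.astype(int)
b=(P[:,2]<.02)&(P[:,0]>.4)&(P[:,0]<.7);print("floor",np.median(P[b,2]))
b=(P[:,0]>.39)&(P[:,0]<.6)&(P[:,1]>-.45)&(P[:,1]<-.2)&(abs(P[:,2]-.122)<.004)
print(b.sum(),frame_fit(P[b,:2],(.048,.080),(.043,.0645),[493,-322,np.radians(-27.2)]),cv2.minAreaRect(P[b,:2].astype(np.float32)*1000))
r=(C[:,0]-C[:,2]>50)&(P[:,1]>-.40)&(P[:,0]<.52)&(P[:,0]>.45)&(P[:,1]<-.3)
for a,b in ((.08,.1),(.1,.12),(.12,.13),(.13,.14),(.14,.15),(.15,.16)):
    m=r&(P[:,2]>a)&(P[:,2]<b); print(a,m.sum(),P[m].mean(0) if m.any() else '',cv2.minAreaRect(P[m,:2].astype(np.float32)*1000) if m.sum()>3 else '')
E
```

```text
floor 0.0009179994840229355
2861 (array([ 4.92627683e+02, -3.22395066e+02, -4.77919985e-01]), np.float64(0.30411890144410464)) ((492.7308654785156, -322.0782470703125), (162.19839477539062, 96.87142181396484), 62.57365036010742)
0.08 19 [ 0.48719719 -0.33835339  0.09374045] ((489.865234375, -336.9114685058594), (30.141969680786133, 19.1391544342041), 70.44308471679688)
0.1 21 [ 0.47853635 -0.35324211  0.10984861] ((478.25445556640625, -353.1160583496094), (4.537452697753906, 11.914103507995605), 58.52315902709961)
0.12 12 [ 0.47509006 -0.35769955  0.12423741] ((475.3760681152344, -357.4503479003906), (3.6322779655456543, 11.305051803588867), 68.41069793701172)
0.13 26 [ 0.47314644 -0.36142974  0.13584421] ((473.7159423828125, -361.76654052734375), (3.793942928314209, 12.125309944152832), 61.127830505371094)
0.14 135 [ 0.47510946 -0.3615806   0.14778005] ((475.6025695800781, -360.0105285644531), (11.948450088500977, 15.226507186889648), 59.21805191040039)
0.15 87 [ 0.47768039 -0.35517653  0.15115545] ((477.70880126953125, -356.3082275390625), (10.011507987976074, 14.917362213134766), 63.55525207519531)
```

```bash
python3 - <<'E'
from h import *
from station import arm
s=arm.get_state()
Rt=caddyR(-27.4,.35)*TL
plan(s,tcp([.4775,-.354,.138],Rt,.0),Rt=Rt)
E
```

```text
n 5 dist 164.57232162983732 rot [-0.74  2.13  1.37]
0 [-6.4, 32.2, -2.4] [-0.15, 0.43, 0.27]
1 [-6.2, 32.2, -2.4] [-0.15, 0.43, 0.27]
2 [-6.1, 32.3, -2.3] [-0.15, 0.43, 0.27]
3 [-5.9, 32.3, -2.3] [-0.15, 0.43, 0.27]
4 [-5.7, 32.3, -2.3] [-0.15, 0.43, 0.27]
```

move_arm(deltas=[{"dp": [-12,25,-5],"rotation": [-0.3,0.8,0.5]},{"dp": [-10,32,-4],"rotation": [-0.3,0.8,0.5]},{"dp": [-8,32,-3],"rotation": [-0.14,0.5,0.37]},{"dp": [0,0,0],"rotation": [0,0,0]}])

```text
t: 1.37
eef_pos: [0.4737, -0.3697, 0.1873]
ee_rot: [-1.578, -0.349, 1.099]
force: [-0.8, 0.8, -1.8]
width: 0.0329
```

```bash
python3 - <<'E'
from h import *
from station import arm
s=arm.get_state();print(s["t"],s["width"])
f=arm.grab_frame("wrist");cv2.imwrite("pics/w2.png",f["pixels"][:,:,::-1])
P,C,U=wcloud(f,s["eef_pos"],s["ee_rot"]);C=C.astype(int)
r=(C[:,0]-C[:,2]>50)&(P[:,1]>-.40)&(P[:,0]<.52)&(P[:,0]>.45)&(P[:,1]<-.3)&(P[:,2]>.13)
Q=R(s).inv().apply(P[r]-s["eef_pos"])*1000
print(r.sum(),np.percentile(Q,[3,50,97],axis=0))
Rt=caddyR(-27.4,.35)*TL
plan(s,tcp([.4775,-.354,.138],Rt,.0),Rt=Rt)
E
```

```text
1.3667 0.03285312884014881
457 [[-11.18347071  38.10142501  -4.45845896]
 [ -4.89985881  39.52623609   2.91850154]
 [  4.09415581  53.80125391  10.03466038]]
n 2 dist 70.81531264832435 rot [ 0.27  0.36 -0.05]
0 [-1.0, 35.3, 2.1] [0.13, 0.18, -0.02]
1 [-1.0, 35.3, 2.0] [0.13, 0.18, -0.02]
```

move_arm(deltas=[{"dp": [-2.5,35,2.8],"rotation": [0.13,0.18,0]},{"dp": [0,33,0],"rotation": [0.13,0.18,0]},{"dp": [0,1,0],"rotation": [0,0,0]}])

```text
t: 1.67
eef_pos: [0.4836, -0.355, 0.1302]
ee_rot: [-1.583, -0.344, 1.098]
force: [-1.1, 2.1, -0.5]
width: 0.0326
```

move_arm(deltas=[{"dp": [0,0,0],"rotation": [0,0,0]},{"dp": [0,0,0],"rotation": [0,0,0]},{"dp": [0,0,0],"rotation": [0,0,0]},{"dp": [0,0,0],"rotation": [0,0,0]},{"dp": [0,0,0],"rotation": [0,0,0]}], jaw=255, squeeze=50)

```text
t: 2.08
eef_pos: [0.4857, -0.3603, 0.1403]
ee_rot: [-1.593, -0.341, 1.103]
force: [-0.5, 0.3, -0.1]
width: 0.0049
```

```bash
python3 - <<'E'
from h import *
from station import arm
s=arm.get_state();print(s["t"],s["width"],s["force"],s["eef_pos"],s["ee_rot"])
f=arm.grab_frame("wrist");cv2.imwrite("pics/w3.png",f["pixels"][:,:,::-1])
f=arm.grab_frame("side");c=proj(f,[.48,-.34,.12])[0].astype(int)
cv2.imwrite("pics/s3.png",cv2.resize(f["pixels"][c[1]-50:c[1]+50,c[0]-60:c[0]+60,::-1],None,fx=6,fy=6,interpolation=cv2.INTER_CUBIC))
E
```

```text
2.0833 0.0049286448445103525 [-0.46134286  0.34638809 -0.11329058] [ 0.48571266 -0.36030608  0.14028689] [-1.59345367 -0.34082036  1.10265618]
```

```bash
python3 - <<'E'
from h import *
from station import arm
s=arm.get_state();print(s["t"],s["width"],s["force"],s["eef_pos"],s["ee_rot"],s["qd"].round(3))
for n in("side","scene"):
    f=arm.grab_frame(n);c=proj(f,s["eef_pos"])[0];print(c)
    c=c.astype(int)
    im=cv2.resize(f["pixels"][c[1]-50:c[1]+50,c[0]-60:c[0]+60,::-1],None,fx=6,fy=6,interpolation=cv2.INTER_CUBIC)
    cv2.circle(im,(360,300),4,(0,0,255),-1); cv2.imwrite(f"pics/{n}4.png",im)
    print(arm.get_state()["eef_pos"])
E
```

```text
2.1833 0.0013850832541835517 [ 0.29649168  0.56535925 -0.35994794] [ 0.48566374 -0.36007042  0.13992944] [-1.59319522 -0.34099266  1.1024649 ] [ 0.006  0.011 -0.014 -0.004  0.005 -0.001]
[355.5384954  129.56992145]
[ 0.48545487 -0.35975814  0.139403  ]
[188.01285522 115.25020952]
[ 0.48528008 -0.35946915  0.13893233]
```

```bash
python3 - <<'E'
from h import *
from station import arm
for n in("side","scene"):
    s=arm.get_state();f=arm.grab_frame(n);P,C,U=cloud(f)
    m=np.all(abs(P-s["eef_pos"])<[.05,.05,.06],axis=1)&(P[:,2]>.126)
    Q=P[m];Cc=C[m].astype(int)
    br=(Cc.sum(1)>450)
    ti=R(s).inv().apply(Q-s["eef_pos"])*1000
    k=(abs(ti[:,2])<25)&(Cc[:,0]-Cc[:,2]<45)
    print(n,s["eef_pos"].round(4),k.sum(),np.percentile(ti[k],[0,3,50,97,100],axis=0).round(1))
    k=Cc[:,0]-Cc[:,2]>50; print("post",np.percentile(ti[k],[3,50,97],axis=0).round(1))
E
```

```text
side [ 0.4853 -0.3595  0.1389] 105 [[-14.4 -67.2 -18.5]
 [ -9.8 -61.4 -15.8]
 [  7.2 -46.8   8. ]
 [ 13.8   5.4  17.8]
 [ 14.4  12.5  20.2]]
post [[ 0.6 -8.3  1.6]
 [ 7.6  1.7  9.3]
 [13.2 14.3 17.2]]
scene [ 0.4852 -0.3593  0.1387] 163 [[-31.2 -60.  -20. ]
 [ -6.8 -59.2 -18.2]
 [  9.6 -46.8  -2.3]
 [ 14.3   0.8  13.3]
 [ 17.6  10.4  14.8]]
post [[  2.8 -11.4  -1.3]
 [  6.9   1.6   5.6]
 [ 10.4  14.8  12.7]]
```

```bash
python3 - <<'E'
from h import *
from station import arm
for n in("side","scene"):
    s=arm.get_state();f=arm.grab_frame(n);P,C,U=cloud(f)
    ti=R(s).inv().apply(P-s["eef_pos"])*1000
    m=(np.abs(ti[:,0])<25)&(np.abs(ti[:,2])<30)&(ti[:,1]>-60)&(ti[:,1]<25)&(P[:,2]>.128)
    for t,c,z,u in list(zip(ti[m].round(0),C[m],P[m,2].round(3),U[m]))[::2]: print(n,t,c,z,u)
E
```

```text
side [  8. -58. -18.] [237 234 219] 0.197 [354 112]
side [ 10. -57. -12.] [241 234 208] 0.195 [355 113]
side [  6. -58.  -7.] [117 111 101] 0.195 [357 113]
side [ 12. -54. -10.] [240 233 205] 0.193 [355 114]
side [  7. -55.  -5.] [100  96  89] 0.193 [357 114]
side [  5. -57.   1.] [148 140 125] 0.193 [359 114]
side [  9. -60.  11.] [247 241 220] 0.198 [361 114]
side [ 11. -51. -10.] [247 240 215] 0.19 [355 115]
side [  6. -52.  -5.] [90 86 82] 0.189 [357 115]
side [ 12. -55.   5.] [183 172 152] 0.194 [359 115]
side [  8. -57.  11.] [243 236 212] 0.194 [361 115]
side [ -3. -56.  12.] [145 136 121] 0.19 [363 115]
side [ -6. -58.  18.] [128 123 114] 0.191 [365 115]
side [ 10. -47.  -9.] [245 238 213] 0.187 [355 116]
side [ 10. -49.  -2.] [82 79 75] 0.189 [357 116]
side [  2. -50.   1.] [240 232 203] 0.186 [359 116]
side [  9. -53.  12.] [232 224 195] 0.191 [361 116]
side [  4. -55.  17.] [141 133 119] 0.191 [363 116]
side [ 10. -42. -16.] [228 223 206] 0.182 [353 117]
side [  6. -43. -11.] [241 233 205] 0.181 [355 117]
side [  9. -46.  -1.] [90 86 81] 0.185 [357 117]
side [ 11. -49.   7
[... 7404 characters left out ...]
] 0.135 [195 116]
scene [ 5.  1. -2.] [153 119  99] 0.139 [189 117]
scene [10.  2.  2.] [184 137 103] 0.14 [191 117]
scene [7. 6. 7.] [187 140 104] 0.135 [193 117]
scene [ 7.  8. 12.] [186 144 115] 0.133 [195 117]
scene [ 2.  5. -2.] [146 117 105] 0.134 [189 118]
scene [9. 5. 1.] [182 136 102] 0.137 [191 118]
scene [8. 7. 6.] [187 141 105] 0.134 [193 118]
scene [10.  9. 10.] [187 142 109] 0.133 [195 118]
scene [4. 9. 1.] [178 133 101] 0.131 [191 119]
scene [9. 9. 5.] [187 140 105] 0.132 [193 119]
scene [12. 12. 11.] [187 145 117] 0.131 [196 119]
scene [ 8. 10. -1.] [174 130 100] 0.132 [191 120]
scene [ 9. 12.  4.] [187 140 105] 0.13 [193 120]
scene [11. 14.  4.] [187 140 105] 0.129 [194 121]
```

```bash
python3 - <<'E'
from h import *
from station import arm
s=arm.get_state();print(s["t"],s["q"],s["eef_pos"])
f=arm.grab_frame("wrist");P,C,U=wcloud(f,s["eef_pos"],s["ee_rot"]);C=C.astype(int)
b=(P[:,2]<.03)&(P[:,2]>-.06)&(P[:,0]>.4)&(P[:,0]<.7);print("floor",np.median(P[b,2]),b.sum())
b=(P[:,0]>.39)&(P[:,0]<.6)&(P[:,1]>-.45)&(P[:,1]<-.2)&(abs(P[:,2]-.122)<.008)
print(b.sum(),frame_fit(P[b,:2],(.048,.080),(.043,.0645),[493,-322,np.radians(-27.2)]),np.median(P[b,2]))
r=(C[:,0]-C[:,2]>50)&(P[:,1]>-.40)&(P[:,0]<.52)&(P[:,0]>.45)&(P[:,1]<-.3)&(P[:,2]>.13)
Q=R(s).inv().apply(P[r]-s["eef_pos"])*1000
print(r.sum(),np.percentile(Q,[3,50,97],axis=0))
# finger points in tool frame
T=f["mount"]; ti=R(s).inv().apply(P-s["eef_pos"])*1000
m=(abs(ti[:,2])<30)&(ti[:,1]<12)&(abs(ti[:,0])<20); print(np.percentile(ti[m],[1,50,99],axis=0))
d=dict(np.load("w1.npz"));print(d["pos"],d["rot"])
E
```

```text
2.4833 [-0.56935582  0.3464639  -0.03930438 -0.36457357 -1.2224784   0.22916849] [ 0.48514174 -0.35916215  0.13830773]
floor 0.0009630411949940743 51311
5340 (array([ 4.92962966e+02, -3.22583469e+02, -4.75716388e-01]), np.float64(2.165097153948605)) 0.12268907211494598
518 [[ -8.32851919 -13.2548862    0.97347227]
 [ -5.4564258  -11.56286961   8.12417849]
 [  1.40735617   3.36014197  15.03095849]]
[[ -19.8280379  -144.36690224  -15.38479524]
 [  -8.76983835  -55.06882793    3.31273538]
 [   9.84631618   10.79137509   28.83542908]]
[ 0.45337707 -0.37286708  0.28109141] [-1.5691731  -0.36922149  1.12363669]
```

```bash
python3 - <<'E'
from h import *
from station import arm
s=arm.get_state()
f=arm.grab_frame("wrist");np.savez("w5.npz",**f)
z=f["z_map"]
for (u,v) in [(312,242),(312,250),(312,260),(328,245),(328,260),(330,243),(318,300),(300,245),(345,280)]:
    dx=u-f["cx"];dy=v-f["cy"];r=np.hypot(dx,dy);t=np.tan(r/f["fx"]);zz=z[v,u];p=f["mount"]@np.array([zz*t*dx/r,zz*t*dy/r,zz,1]);print(u,v,f["pixels"][v,u],zz.round(3),(p[:3]*1000).round(0))
cv2.imwrite("pics/w5.png",cv2.resize(f["pixels"][170:320,220:420,::-1],None,fx=4,fy=4))
E
```

```text
312 242 [71 66 63] 0.17 [ -9. -38.  -4.]
312 250 [51 47 46] 0.16 [ -9. -48.  -3.]
312 260 [42 39 40] 0.15 [ -8. -58.  -3.]
328 245 [143 133 119] 0.162 [-10. -45.   5.]
328 260 [139 129 116] 0.153 [ -7. -56.   5.]
330 243 [144 133 118] 0.164 [-11. -43.   6.]
318 300 [76 73 72] 0.088 [ -26. -118.   -0.]
300 245 [143 133 119] 0.163 [-10. -44. -10.]
345 280 [43 43 45] 0.079 [ -37. -124.    7.]
```

```bash
python3 - <<'E'
from h import *
for n in ("wrist0.npz","w1.npz"):
    f=dict(np.load(n));z=f["z_map"]
    v,u=np.mgrid[0:400,0:640].astype(float);dx=u-f["cx"];dy=v-f["cy"];r=np.hypot(dx,dy)+1e-9;t=np.tan(np.minimum(r/f["fx"],1.4));p=np.stack([z*t*dx/r,z*t*dy/r,z,z*0+1],-1)@f["mount"].T*1000
    m=(z>.12)&(z<.19)&(v>238)&(v<262)&(u>200)&(u<430)
    print(n,np.percentile(p[m][:,:3],[0,5,50,95,100],axis=0).round(0))
    P,C,U=wcloud(f,f["pos"],f["rot"]) if "pos" in f else wcloud(f,[.234,-.633,.1915],[-1.569,0,.354]); print(np.median(P[:,2][abs(P[:,2])<.02]))
E
```

```text
wrist0.npz [[-12. -67. -60.]
 [-11. -63. -57.]
 [-10. -51. -43.]
 [ -2. -38.  56.]
 [  5. -35.  60.]]
0.0014069834425589067
w1.npz [[-11. -65. -33.]
 [-11. -62. -31.]
 [-10. -51.  16.]
 [ -5. -39.  30.]
 [  4. -34.  32.]]
0.0010371428299935648
```

move_arm(deltas=[{"dp": [0,0,0],"rotation": [0,0,0]},{"dp": [0,0,0],"rotation": [0,0,0]}], jaw=160)

```text
t: 2.75
eef_pos: [0.4851, -0.3591, 0.138]
ee_rot: [-1.59, -0.342, 1.102]
force: [-1.0, -1.3, 0.2]
width: 0.0088
```

move_arm(deltas=[{"dp": [0,-10,0],"rotation": [0,0,0]}])

```text
t: 2.83
eef_pos: [0.4828, -0.3608, 0.1459]
ee_rot: [-1.586, -0.343, 1.101]
force: [-0.5, -1.1, -0.9]
width: 0.015
```

move_arm(deltas=[{"dp": [0,0,0],"rotation": [0,0,0]}])

```text
t: 2.92
eef_pos: [0.4832, -0.362, 0.1479]
ee_rot: [-1.589, -0.341, 1.102]
force: [0.7, -0.8, 0.9]
width: 0.0218
```

move_arm(deltas=[{"dp": [0,0,0],"rotation": [0,0,0]}])

```text
t: 3.0
eef_pos: [0.4833, -0.3621, 0.1482]
ee_rot: [-1.589, -0.342, 1.102]
force: [0.5, 0.6, -1.0]
width: 0.0281
```

move_arm(deltas=[{"dp": [0,0,0],"rotation": [0,0,0]}])

```text
t: 3.08
eef_pos: [0.4834, -0.3625, 0.1486]
ee_rot: [-1.59, -0.341, 1.102]
force: [0.4, -0.3, -0.5]
width: 0.0311
```

```bash
cat >> h.py <<'E'
GO=.055
def tcp(G,Rt,back=0): return np.array(G)+Rt.apply([0,GO-back,0])
E
python3 - <<'E'
from h import *
from station import arm
s=arm.get_state();print(s["t"],s["eef_pos"],s["width"])
f=arm.grab_frame("wrist");P,C,U=wcloud(f,s["eef_pos"],s["ee_rot"]);C=C.astype(int)
cv2.imwrite("pics/w6.png",f["pixels"][:,:,::-1])
r=(C[:,0]-C[:,2]>50)&(P[:,1]>-.40)&(P[:,0]<.52)&(P[:,0]>.45)&(P[:,1]<-.3)&(P[:,2]>.13)
Q=R(s).inv().apply(P[r]-s["eef_pos"])*1000
top=Q[:,1]<np.percentile(Q[:,1],10)+4
print(r.sum(),top.sum(),np.percentile(Q[top],[2,50,98],axis=0).round(1))
c=np.array([np.percentile(Q[top][:,0],[2,98]).mean(),np.median(Q[top][:,1]),np.percentile(Q[top][:,2],[2,98]).mean()])
print(c, R(s).apply(c/1000)+s["eef_pos"])
Rt=caddyR(-27.4,.35)*TL
print("rot to go",(R(s).inv()*Rt).as_rotvec(degrees=True))
E
```

```text
3.0833 [ 0.48336424 -0.36245182  0.14863007] 0.031078833154931856
618 528 [[-8.1 -2.1  0.4]
 [-0.8 -0.9  7.8]
 [ 7.2  0.8 15.3]]
[-0.44691735 -0.89954533  7.82992706] [ 0.47606111 -0.3595072   0.14918707]
rot to go [ 0.90984489  0.51683833 -0.49328247]
```

move_arm(deltas=[{"dp": [-0.4,0,7.8],"rotation": [0.9,0.5,-0.5]},{"dp": [0,0,0],"rotation": [0,0,0]},{"dp": [0,15,0],"rotation": [0,0,0]}])

```text
t: 3.38
eef_pos: [0.4786, -0.3557, 0.1364]
ee_rot: [-1.573, -0.35, 1.093]
force: [0.6, 0.2, -0.1]
width: 0.0326
```

```bash
cat > post.py <<'E'
from h import *
from station import arm
s=arm.get_state();print(s["t"],s["eef_pos"],s["width"],s["force"])
f=arm.grab_frame("wrist");P,C,U=wcloud(f,s["eef_pos"],s["ee_rot"]);C=C.astype(int)
r=(C[:,0]-C[:,2]>50)&(P[:,1]>-.40)&(P[:,0]<.52)&(P[:,0]>.45)&(P[:,1]<-.3)&(P[:,2]>.13)
Q=R(s).inv().apply(P[r]-s["eef_pos"])*1000
top=Q[:,1]<np.percentile(Q[:,1],10)+4
print(r.sum(),top.sum(),np.percentile(Q[top],[2,50,98],axis=0).round(1))
c=np.array([np.percentile(Q[top][:,0],[2,98]).mean(),np.median(Q[top][:,1]),np.percentile(Q[top][:,2],[2,98]).mean()])
print(c, R(s).apply(c/1000)+s["eef_pos"])
Rt=caddyR(-27.4,.35)*TL
print("rot to go",(R(s).inv()*Rt).as_rotvec(degrees=True))
E
python3 post.py
```

```text
3.3833 [ 0.47860995 -0.35565289  0.13638589] 0.03258874977918608 [ 0.62186192  0.20832758 -0.10455403]
703 565 [[ -7.2 -15.   -6.6]
 [ -0.1 -13.6   0.4]
 [  7.7 -11.4   7.9]]
[  0.25258747 -13.57432853   0.66396617] [ 0.47596309 -0.35925446  0.14922294]
rot to go [ 0.11978402  0.03166575 -0.00709181]
```

Now advance 53 mm more.

move_arm(deltas=[{"dp": [0.2,15,0.6],"rotation": [0.1,0,0]},{"dp": [0,16,0],"rotation": [0,0,0]},{"dp": [0,12,0],"rotation": [0,0,0]},{"dp": [0,6,0],"rotation": [0,0,0]}])

```text
t: 3.77
eef_pos: [0.4841, -0.3367, 0.0846]
ee_rot: [-1.564, -0.353, 1.09]
force: [0.1, 0.5, 0.0]
width: 0.0324
```

```bash
python3 post.py
```

```text
3.7667 [ 0.48412502 -0.33674773  0.08456738] 0.03238103244051459 [0.11494436 0.53649233 0.02504359]
1132 491 [[ -23.  -130.8  -11.4]
 [ -22.  -128.8   -3.1]
 [ -21.2 -126.6    5. ]]
[ -22.11215179 -128.78211102   -3.18345221] [ 0.45751399 -0.39644964  0.19775505]
rot to go [-0.32441078 -0.16257868  0.16055809]
```

move_arm(deltas=[{"dp": [0,0,0],"rotation": [0,0,0]},{"dp": [0,0,0],"rotation": [0,0,0]},{"dp": [0,0,0],"rotation": [0,0,0]},{"dp": [0,0,0],"rotation": [0,0,0]}], jaw=255, squeeze=50)

```text
t: 4.15
eef_pos: [0.4842, -0.3371, 0.0845]
ee_rot: [-1.563, -0.352, 1.09]
force: [-2.1, 1.1, -6.6]
width: 0.0158
```

```bash
python3 - <<'E'
from h import *
from station import arm
s=arm.get_state();print(s["t"],s["width"],s["force"],s["moment"])
f=arm.grab_frame("side");c=proj(f,[.48,-.34,.14])[0].astype(int)
cv2.imwrite("pics/s7.png",cv2.resize(f["pixels"][c[1]-50:c[1]+50,c[0]-60:c[0]+60,::-1],None,fx=6,fy=6,interpolation=cv2.INTER_CUBIC))
E
```

```text
4.15 0.01576501738972936 [-2.12367956  1.12021294 -6.5701358 ] [-1.68707659  1.6109104   0.19316457]
```

```bash
cat > lev.py <<'E'
from h import *
from station import arm
s=arm.get_state();C0=np.array([.4927,-.3223]);yaw=-27.4
ex=np.array([np.cos(np.radians(yaw)),np.sin(np.radians(yaw))]);ey=np.array([-ex[1],ex[0]])
Rc=R(s)*TL.inv(); cc=s["eef_pos"]+R(s).apply([0,.085-.055,0])
e=Rc.as_euler('ZYX');print("caddy yaw,pitch,roll",np.degrees(e[:2]),e[2],"centre",cc,"local",(cc[:2]-C0)@ex*1000,(cc[:2]-C0)@ey*1000,"force",s["force"],"w",s["width"])
th0=e[2]
for sx in(-1,1):
  for sy in (-1,1):
    for sz in (-1,1):
      w=Rc.apply([sx*.035,sy*.06,sz*.032])+cc; 
      if sx>0: print(sy,sz,((w[:2]-C0)@ey*1000).round(1),(w[2]*1000).round(1))
def target(th,yc,zb):
    zc=zb-.060*np.sin(th)+.032*np.cos(th); c=np.r_[C0+yc*ey,zc]; Rt=caddyR(yaw,th)*TL
    return c-Rt.apply([0,.03,0]),Rt
R0,p0=R(s),s["eef_pos"]
import sys
n=5
for i in range(1,n+1):
    th=th0*(1-i/n); y0=(cc[:2]-C0)@ey; p,Rt=target(th,y0*(1-i/n),.0485)
    print((R0.inv().apply(p-p0)*1000).round(1).tolist(),(R0.inv()*Rt).as_rotvec(degrees=True).round(2).tolist()); R0,p0=Rt,p
E
python3 lev.py
```

```text
caddy yaw,pitch,roll [-27.41487621   0.44463812] 0.3524401176841674 centre [ 0.4885315  -0.32769099  0.05612636] local -1.2199245210010425 -6.7045423602264735 force [-0.19761882 -0.27677967 -5.98867186] w 0.015831852437993458
-1 -1 -52.0 5.1
-1 1 -74.1 65.2
1 -1 60.6 46.5
1 1 38.6 106.6
[5.6, -5.5, -0.9] [-0.42, -0.15, 4.04]
[4.7, -4.0, -0.0] [-0.0, 0.0, 4.04]
[4.4, -4.1, -0.0] [0.0, 0.0, 4.04]
[4.1, -4.1, 0.0] [-0.0, 0.0, 4.04]
[3.8, -4.1, 0.0] [-0.0, 0.0, 4.04]
```

move_arm(deltas=[{"dp": [4.5,-5.5,-0.9],"rotation": [-0.4,-0.15,3.5]},{"dp": [4.7,-4,0],"rotation": [0,0,4]}])

```text
t: 4.37
eef_pos: [0.4851, -0.3347, 0.0938]
ee_rot: [-1.566, -0.221, 1.085]
force: [-0.2, 0.1, -4.4]
width: 0.0161
```

```bash
python3 lev.py
```

```text
caddy yaw,pitch,roll [-27.78321288   0.2600551 ] 0.22113722829951157 centre [ 0.48803722 -0.32884199  0.06451508] local -1.1290628475450364 -7.95389279144647 force [-0.19920217  0.11687859 -4.3671468 ] w 0.016138842989572848
-1 -1 -59.7 20.0
-1 1 -73.7 82.4
1 -1 57.4 46.3
1 1 43.3 108.7
[4.0, -4.4, -1.0] [-0.18, -0.43, 2.53]
[3.4, -2.5, 0.0] [-0.0, 0.0, 2.53]
[3.3, -2.5, -0.0] [0.0, -0.0, 2.53]
[3.2, -2.6, -0.0] [0.0, 0.0, 2.53]
[3.0, -2.6, -0.0] [0.0, 0.0, 2.53]
```

move_arm(deltas=[{"dp": [6,-5,-1],"rotation": [0,-0.4,2.8]},{"dp": [4.5,-3,0],"rotation": [0,0,3.2]},{"dp": [4,-3,0],"rotation": [0,0,3.2]},{"dp": [4,-3,0],"rotation": [0,0,3]}])

```text
t: 4.7
eef_pos: [0.492, -0.3204, 0.1109]
ee_rot: [-1.567, 0.002, 1.089]
force: [-0.4, 0.1, -7.0]
width: 0.0161
```

```bash
python3 lev.py
```

```text
caddy yaw,pitch,roll [-27.5769752    0.22377429] -0.0016027991500156547 centre [ 0.49188386 -0.3204189   0.08092032] local -1.590265066296082 1.2944767254383285 force [-0.44790693  0.11931829 -7.04245844] w 0.016086216808193526
-1 -1 -58.9 48.9
-1 1 -58.8 112.9
1 -1 61.1 48.7
1 1 61.2 112.7
[-0.3, 0.3, -1.5] [-0.22, -0.18, -0.02]
[-0.3, 0.0, 0.0] [-0.0, 0.0, -0.02]
[-0.3, 0.0, -0.0] [-0.0, -0.0, -0.02]
[-0.3, 0.0, 0.0] [-0.0, 0.0, -0.02]
[-0.3, 0.0, -0.0] [0.0, 0.0, -0.02]
```

```bash
cat > chk.py <<'E'
from h import *
from station import arm
s=arm.get_state();f=arm.grab_frame("wrist");cv2.imwrite("pics/w8.png",f["pixels"][:,:,::-1])
P,C,U=wcloud(f,s["eef_pos"],s["ee_rot"]);C=C.astype(int)
cc=s["eef_pos"]+R(s).apply([0,.030,0]);L=(R(s)*TL.inv()).inv().apply(P-cc)*1000
m=(abs(L[:,2]-32)<10)&(abs(L[:,0])<36)&(abs(L[:,1])<62)&(C.min(1)>150)&(C.max(1)-C.min(1)<30)
q=L[m];A=np.c_[q[:,:2],np.ones(len(q))];c,*_=np.linalg.lstsq(A,q[:,2],rcond=None);print(m.sum(),"slopes x,y",c[:2],"z0",c[2],np.percentile(q,[1,99],axis=0).round(1))
E
python3 chk.py
```

```text
7531 slopes x,y [0.00042421 0.00525701] z0 33.772540596860146 [[-34.2 -60.   25.3]
 [ 34.7   7.6  35.4]]
```

move_arm(deltas=[{"dp": [-1.3,-8,-1.5],"rotation": [0,0,0]},{"dp": [0,-12,0],"rotation": [0,0,0]},{"dp": [0,-12,0],"rotation": [0,0,0]}])

```text
t: 5.0
eef_pos: [0.4909, -0.3173, 0.1412]
ee_rot: [-1.558, 0.004, 1.094]
force: [-0.3, 0.1, -4.7]
width: 0.0159
```

```bash
python3 lev.py|head -5; python3 chk.py
```

```text
caddy yaw,pitch,roll [-27.31344428   0.72858381] -0.004381835266592471 centre [ 0.49052141 -0.31724721  0.11118018] local -4.259481016894364 3.4833560849211844 force [-0.31124587  0.13255089 -4.70296963] w 0.015900792646820323
-1 -1 -56.6 79.0
-1 1 -56.3 143.0
1 -1 63.4 78.5
1 1 63.7 142.5
7723 slopes x,y [-0.00052116  0.00740623] z0 33.74886063017916 [[-34.3 -59.9  24.6]
 [ 34.8   8.5  35.3]]
```

move_arm(deltas=[{"dp": [-3.5,0,-4.3],"rotation": [-0.5,0,0]},{"dp": [0,0,0],"rotation": [0,0,0]}])

```text
t: 5.22
eef_pos: [0.4949, -0.3243, 0.145]
ee_rot: [-1.573, 0.002, 1.093]
force: [-0.1, -0.7, -5.4]
width: 0.0158
```

```bash
python3 lev.py|head -5
```

```text
caddy yaw,pitch,roll [-27.36702514  -0.13771306] -0.002343882763907401 centre [ 0.49494362 -0.32439202  0.11502438] local 2.9546653948000032 -0.824816122523802 force [-0.08234682 -0.65070113 -5.35309009] w 0.015785075269083106
-1 -1 -60.9 83.2
-1 1 -60.7 147.2
1 -1 59.1 83.0
1 1 59.3 147.0
```

move_arm(deltas=[{"dp": [0,-15,1],"rotation": [0,0,0]},{"dp": [0,-20,0],"rotation": [0,0,0]},{"dp": [0,-20,-1],"rotation": [0,0,0]},{"dp": [0,-30,-1],"rotation": [0,0,0]},{"dp": [0,-30,-1],"rotation": [0,0,0]}])

```text
t: 5.63
eef_pos: [0.4893, -0.3246, 0.2515]
ee_rot: [-1.552, 0.0, 1.086]
force: [1.6, -1.1, -4.6]
width: 0.0161
```

```bash
python3 lev.py|head -5; python3 - <<'E'
from h import *
from station import arm
s=arm.get_state()
Rt=caddyR(-3.3,0)*TL
t=np.array([.6179,.0053,.27]); plan(s,t,Rt=Rt,maxd=33)
E
```

```text
caddy yaw,pitch,roll [-27.75413383   1.07951829] -0.0003261634999194296 centre [ 0.48875428 -0.32430113  0.22146984] local -2.5821515673972293 -3.5924484835274284 force [ 1.57016399 -1.06975613 -4.55321202] w 0.016100157131255316
-1 -1 -63.8 188.8
-1 1 -63.8 252.8
1 -1 56.2 188.8
1 1 56.2 252.8
n 11 dist 354.53748588436906 rot [ -1.07 -24.45   0.21]
0 [32.0, -1.6, 3.6] [-0.1, -2.22, 0.02]
1 [32.1, -1.6, 2.4] [-0.1, -2.22, 0.02]
2 [32.2, -1.7, 1.2] [-0.1, -2.22, 0.02]
3 [32.2, -1.7, -0.1] [-0.1, -2.22, 0.02]
4 [32.2, -1.7, -1.4] [-0.1, -2.22, 0.02]
5 [32.1, -1.7, -2.6] [-0.1, -2.22, 0.02]
6 [32.0, -1.7, -3.8] [-0.1, -2.22, 0.02]
7 [31.8, -1.7, -5.1] [-0.1, -2.22, 0.02]
8 [31.6, -1.7, -6.3] [-0.1, -2.22, 0.02]
9 [31.3, -1.7, -7.5] [-0.1, -2.22, 0.02]
10 [31.0, -1.7, -8.8] [-0.1, -2.22, 0.02]
```

move_arm(deltas=[{"dp": [20,-2,4],"rotation": [-0.2,-2.2,0]},{"dp": [32,-2,3],"rotation": [-0.2,-2.2,0]},{"dp": [32,-2,1],"rotation": [-0.1,-2.2,0]},{"dp": [32,-2,0],"rotation": [-0.1,-2.2,0]},{"dp": [32,-2,-1],"rotation": [-0.1,-2.2,0]}])

```text
t: 6.05
eef_pos: [0.5413, -0.1899, 0.266]
ee_rot: [-1.57, -0.002, 1.272]
force: [0.7, -0.8, -6.8]
width: 0.0155
```

move_arm(deltas=[{"dp": [32,-2,-3],"rotation": [-0.1,-2.2,0]},{"dp": [32,-2,-4],"rotation": [-0.1,-2.2,0]},{"dp": [32,-2,-5],"rotation": [0,-2.2,0]},{"dp": [32,-2,-6],"rotation": [0,-2.2,0]},{"dp": [22,0,-7],"rotation": [0,-2.2,0]}])

```text
t: 6.47
eef_pos: [0.5989, -0.0427, 0.271]
ee_rot: [-1.57, -0.005, 1.469]
force: [0.5, -0.5, -4.7]
width: 0.0157
```

```bash
python3 - <<'E'
from h import *
from station import arm
s=arm.get_state();print(s["force"],s["width"])
Rt=caddyR(-3.3,0)*TL
t=np.array([.6179,.0053,.22]); plan(s,t,Rt=Rt,maxd=33)
E
```

```text
[ 0.49430676 -0.5271811  -4.71528416] 0.015676869430294785
n 3 dist 72.52014341172706 rot [-0.06 -2.52  0.28]
0 [16.5, 17.1, -4.7] [-0.02, -0.84, 0.09]
1 [16.4, 17.0, -4.9] [-0.02, -0.84, 0.09]
2 [16.4, 17.0, -5.2] [-0.02, -0.84, 0.09]
```

move_arm(deltas=[{"dp": [22,10,-5],"rotation": [0,-0.9,0.1]},{"dp": [18,10,-5],"rotation": [0,-0.9,0.1]},{"dp": [11,10,-5],"rotation": [0,-0.7,0]},{"dp": [0,0,0],"rotation": [0,0,0]}])

```text
t: 6.8
eef_pos: [0.6201, 0.0129, 0.236]
ee_rot: [-1.566, -0.004, 1.519]
force: [0.1, 0.5, -7.0]
width: 0.0158
```

```bash
python3 - <<'E'
from h import *
from station import arm
s=arm.get_state();print(s["force"],s["width"],s["eef_pos"])
Rt=caddyR(-3.3,0)*TL
f=arm.grab_frame("wrist");cv2.imwrite("pics/w9.png",f["pixels"][:,:,::-1]);np.savez("w9.npz",**f,pos=s["eef_pos"],rot=s["ee_rot"])
P,C,U=wcloud(f,s["eef_pos"],s["ee_rot"])
for n in ("scene","side"):
    f=arm.grab_frame(n);c=proj(f,[.62,0,.12])[0].astype(int);np.savez(f"{n}9.npz",**f)
    cv2.imwrite(f"pics/{n}9.png",cv2.resize(f["pixels"][c[1]-60:c[1]+60,c[0]-80:c[0]+80,::-1],None,fx=5,fy=5,interpolation=cv2.INTER_CUBIC))
t=np.array([.6179,.0053,.17]); plan(s,t,Rt=Rt,maxd=33)
E
```

```text
[ 0.06673918  0.47465532 -7.04727036] 0.01583762523808162 [0.62005199 0.01285658 0.2359693 ]
n 3 dist 66.4355443046547 rot [-0.27  0.34  0.22]
0 [-2.6, 22.0, 0.5] [-0.09, 0.11, 0.07]
1 [-2.6, 22.0, 0.5] [-0.09, 0.11, 0.07]
2 [-2.6, 22.0, 0.5] [-0.09, 0.11, 0.07]
```

```bash
python3 - <<'E'
from h import *
for n in ("scene","side"):
    f=dict(np.load(f"{n}0.npz")) ;big=cv2.resize(f["pixels"][:,:,::-1],None,fx=8,fy=8,interpolation=cv2.INTER_CUBIC)
    def rect(x,y,yaw,hx,hy,z,col):
        Rr=Rn.from_euler('z',yaw,degrees=True);Q=Rr.apply([[a*hx,b*hy,z] for a,b in((1,1),(1,-1),(-1,-1),(-1,1))])+[x,y,0]
        q=(proj(f,Q)+.5)*8-.5; cv2.polylines(big,[q.astype(np.int32)],True,col,1)
    rect(.6179,.0053,-3.3,.039,.064,.020,(0,0,255))
    rect(.6179,.0053,-3.3,.039,.064,.008,(0,255,255))
    c=((proj(f,[.63,0,.02])[0]+.5)*8).astype(int); cv2.imwrite(f"pics/ov_{n}.png",big[c[1]-300:c[1]+300,c[0]-400:c[0]+400])
E
```

move_arm(deltas=[{"dp": [-3.5,20,0.8],"rotation": [-0.1,0.3,0.2]},{"dp": [-2,22,0.5],"rotation": [-0.1,0,0]},{"dp": [-1,22,0],"rotation": [0,0,0]},{"dp": [0,15,0],"rotation": [0,0,0]},{"dp": [0,8,0],"rotation": [0,0,0]}])

```text
t: 7.37
eef_pos: [0.6217, -0.0023, 0.1563]
ee_rot: [-1.585, -0.001, 1.505]
force: [0.3, 0.1, -6.0]
width: 0.0156
```

```bash
cat > st.py <<'E'
from h import *
from station import arm
import sys
s=arm.get_state();print(s["t"],s["force"],s["width"],s["eef_pos"])
Rt=caddyR(-3.3,0)*TL
plan(s,np.array([.6185,.0058,float(sys.argv[1])]),Rt=Rt,maxd=33)
E
python3 st.py .10
```

```text
7.3667 [ 0.2933593   0.13653885 -5.97336914] 0.01555150476907836 [ 0.62170154 -0.00230514  0.15632429]
n 2 dist 56.994463701210805 rot [ 0.81 -0.49  0.08]
0 [3.9, 28.1, 2.3] [0.4, -0.25, 0.04]
1 [3.9, 28.2, 2.0] [0.4, -0.25, 0.04]
```

move_arm(deltas=[{"dp": [5,10,3],"rotation": [0.4,-0.3,0]},{"dp": [2,15,1],"rotation": [0.2,0,0]},{"dp": [0,15,0],"rotation": [0,0,0]},{"dp": [0,5,0],"rotation": [0,0,0]},{"dp": [0,0,0],"rotation": [0,0,0]}])

```text
t: 7.78
eef_pos: [0.6188, 0.0024, 0.1112]
ee_rot: [-1.576, -0.002, 1.506]
force: [-0.0, 0.1, -4.7]
width: 0.0158
```

```bash
python3 st.py .095
```

```text
7.7833 [-0.012682    0.07881634 -4.74916478] 0.0157542586982034 [0.61879898 0.00238447 0.11124982]
n 1 dist 16.60758741729015 rot [ 0.3  -0.41  0.1 ]
0 [3.4, 16.3, 0.6] [0.3, -0.41, 0.1]
```

Caddy bottom 49 mm up; rim is at 20 mm. Go down to about 27 mm.

move_arm(deltas=[{"dp": [3,6,0.3],"rotation": [0.3,-0.4,0.1]},{"dp": [0.5,8,0],"rotation": [0,0,0]},{"dp": [0,5,0],"rotation": [0,0,0]},{"dp": [0,0,0],"rotation": [0,0,0]}])

```text
t: 8.12
eef_pos: [0.6209, 0.0065, 0.0938]
ee_rot: [-1.575, -0.001, 1.514]
force: [-1.2, -0.3, -6.2]
width: 0.0157
```

```bash
python3 st.py .07; python3 - <<'E'
from h import *
from station import arm
for n in ("scene","side"):
    f=arm.grab_frame(n);c=proj(f,[.62,0,.05])[0].astype(int)
    cv2.imwrite(f"pics/{n}10.png",cv2.resize(f["pixels"][c[1]-50:c[1]+50,c[0]-65:c[0]+65,::-1],None,fx=6,fy=6,interpolation=cv2.INTER_CUBIC))
E
```

```text
8.1167 [-1.21679934 -0.32221982 -6.1503237 ] 0.015709809785689127 [0.6208757  0.00647092 0.09383977]
n 1 dist 23.967240146898046 rot [0.22 0.05 0.04]
0 [-0.8, 23.8, 2.4] [0.22, 0.05, 0.04]
```

move_arm(deltas=[{"dp": [-0.5,4,2.2],"rotation": [0.2,0,0]},{"dp": [0,6,0.3],"rotation": [0,0,0]},{"dp": [0,4,0],"rotation": [0,0,0]},{"dp": [0,0,0],"rotation": [0,0,0]}])

```text
t: 8.55
eef_pos: [0.6193, 0.0062, 0.0807]
ee_rot: [-1.574, -0.001, 1.514]
force: [-0.5, -1.1, -6.1]
width: 0.0158
```

```bash
python3 st.py .07
```

```text
8.55 [-0.51809622 -1.11790297 -6.13209191] 0.01583112400595686 [0.61932387 0.00620823 0.0806902 ]
n 1 dist 10.729670218639543 rot [0.18 0.07 0.08]
0 [-0.5, 10.7, 0.8] [0.18, 0.07, 0.08]
```

move_arm(deltas=[{"dp": [-0.5,4,0.8],"rotation": [0.2,0,0]},{"dp": [0,4,0],"rotation": [0,0,0]},{"dp": [0,2,0],"rotation": [0,0,0]}])

```text
t: 8.8
eef_pos: [0.6187, 0.0057, 0.0701]
ee_rot: [-1.571, -0.001, 1.515]
force: [-0.5, 0.4, -4.6]
width: 0.0159
```

move_arm(deltas=[{"dp": [0,2,0],"rotation": [0,0,0]},{"dp": [0,1,0],"rotation": [0,0,0]}])

```text
t: 8.97
eef_pos: [0.6195, 0.0046, 0.0693]
ee_rot: [-1.572, 0.0, 1.516]
force: [-3.7, 1.6, 2.2]
width: 0.0159
```

```bash
python3 st.py .07
```

```text
8.9667 [-3.68250123  1.63767253  2.15311746] 0.015931064102441946 [0.61950935 0.00460655 0.06931279]
n 1 dist 1.7074418116129135 rot [ 0.09  0.15 -0.02]
0 [1.1, -0.7, 1.1] [0.09, 0.15, -0.02]
```

move_arm(deltas=[{"dp": [0,0,0],"rotation": [0,0,0]},{"dp": [0,0,0],"rotation": [0,0,0]},{"dp": [0,0,0],"rotation": [0,0,0]}], jaw=150)

```text
t: 9.22
eef_pos: [0.622, 0.0048, 0.0717]
ee_rot: [-1.578, -0.0, 1.517]
force: [-0.7, 0.2, -0.2]
width: 0.0301
```

move_arm(deltas=[{"dp": [0,-10,0],"rotation": [0,0,0]},{"dp": [0,-25,0],"rotation": [0,0,0]},{"dp": [0,-35,0],"rotation": [0,0,0]},{"dp": [0,-35,0],"rotation": [0,0,0]},{"dp": [0,-35,0],"rotation": [0,0,0]}])

```text
t: 9.63
eef_pos: [0.6173, 0.0039, 0.2113]
ee_rot: [-1.565, 0.004, 1.516]
force: [1.2, 0.2, -0.5]
width: 0.0361
```

```bash
python3 - <<'E'
from h import *
from station import arm
s=arm.get_state();print(s["t"],s["width"],s["eef_pos"])
w=arm.grab_frame("wrist");cv2.imwrite("pics/w11.png",w["pixels"][:,:,::-1]);np.savez("w11.npz",**w,pos=s["eef_pos"],rot=s["ee_rot"])
for n in ("scene","side"):
    f=arm.grab_frame(n);np.savez(f"{n}11.npz",**f)
    cv2.imwrite(f"pics/{n}11.png",cv2.resize(f["pixels"][100:300,200:450,::-1],None,fx=3,fy=3,interpolation=cv2.INTER_CUBIC))
E
```

```text
9.6333 0.03605248229622105 [0.61733476 0.00394903 0.21133805]
```

```bash
python3 - <<'E'
from h import *
w=dict(np.load("w11.npz"));P,C,U=wcloud(w,w["pos"],w["rot"]);C=C.astype(int)
def top(P,C,n):
    b=(abs(P[:,0]-.618)<.06)&(abs(P[:,1]-.005)<.085)&(P[:,2]>.06)&(P[:,2]<.085)&(C.min(1)>90)
    q=P[b];c,*_=np.linalg.lstsq(np.c_[q[:,:2]-[.618,.005],np.ones(len(q))],q[:,2],rcond=None)
    r=cv2.minAreaRect(q[:,:2].astype(np.float32)*1000)
    print(n,b.sum(),"slopes,z",c,"rect",r,"fit",frame_fit(q[:,:2],(.035,.06),(0,0),[618,5,-.058]))
top(P,C,"wrist")
for n in("scene","side"):
    f=dict(np.load(n+"11.npz"));P2,C2,_=cloud(f);top(P2,C2.astype(int),n)
# wells overlay on wrist
def wproj(w,Q):
    Rt=Rn.from_euler('xyz',w["rot"]);t=Rt.inv().apply(np.atleast_2d(Q)-w["pos"]);M=np.linalg.inv(w["mount"]);c=t@M[:3,:3].T+M[:3,3]
    rr=np.hypot(c[:,0],c[:,1]);th=np.arctan2(rr,c[:,2]);return np.stack([w["cx"]+w["fx"]*th*c[:,0]/rr,w["cy"]+w["fx"]*th*c[:,1]/rr],-1)
for nm in ("w","scene","side"):
    f=w if nm=="w" else dict(np.load(nm+"11.npz")); pj=(lambda Q:wproj(w,Q)) if nm=="w" else (lambda Q:proj(f,Q))
    big=cv2.resize(f["pixels"][:,:,::-1],None,fx=8,fy=8,interpolation=cv2.INTER_CUBIC)
    Rr=Rn.from_euler('z',-3.3,degrees=True)
    for cx,cy,h in [(0,0,None)]+[(a,b,1) for a in(-20,20) for b in(-40,40)]:
        hx,hy=(35,60) if h is None else (7.5,7.5)
        Q=Rr.apply(np.array([[cx+a*hx,cy+b*hy,72] for a,b in((1,1),(1,-1),(-1,-1),(-1,1))])/1000)+[.6185,.0052,0]
        cv2.polylines(big,[((pj(Q)+.5)*8-.5).astype(np.int32)],True,(0,0,255),1)
    c=((pj([.618,.005,.072])[0]+.5)*8).astype(int);cv2.imwrite(f"pics/ov11{nm}.png",big[max(0,c[1]-300):c[1]+300,c[0]-400:c[0]+400])
E
```

```text
wrist 5720 slopes,z [-0.00072824 -0.00118981  0.07279024] rect ((619.6283569335938, 4.5214996337890625), (120.81520080566406, 71.20032501220703), 87.03260040283203) fit (array([ 6.19653645e+02,  4.31794894e+00, -5.29494796e-02]), np.float64(0.0011698759352479768))
scene 1329 slopes,z [-0.02592234 -0.0016552   0.07104892] rect ((621.2818603515625, 3.870891571044922), (121.34003448486328, 73.20955657958984), 87.09661102294922) fit (array([ 6.21572043e+02,  3.96187420e+00, -5.02912107e-02]), np.float64(0.013628787834690502))
side 607 slopes,z [ 0.01489107 -0.01985929  0.07036725] rect ((619.3357543945312, 5.170127868652344), (127.11974334716797, 71.75640869140625), 86.87911987304688) fit (array([ 6.19162175e+02,  6.06503953e+00, -4.49139083e-02]), np.float64(0.09067573652774477))
```

```bash
cat > pts.py <<'E'
from h import *
def analyze(Ps,Cs,box=((.45,.7),(.1,.32)),zlo=.075):
    P=np.vstack(Ps);C=np.vstack(Cs).astype(int)
    m=(P[:,0]>box[0][0])&(P[:,0]<box[0][1])&(P[:,1]>box[1][0])&(P[:,1]<box[1][1])&(P[:,2]>zlo)&(P[:,2]<.25)
    P,C=P[m],C[m]
    red=(C[:,0]-C[:,2]>60)
    S=P[red]
    if len(S)<4: print("no stones"); return []
    lab=cv2.kmeans(S.astype(np.float32),2,None,(3,50,1e-5),5,cv2.KMEANS_PP_CENTERS)
    out=[]
    for k in range(2):
        c=S[lab[1].ravel()==k]; c0=np.median(c,0)
        # shank points: within cone below stone
        d=np.array([np.sin(.45),0,-np.cos(.45)])
        o=c0;ax=d
        for it in range(6):
            v=P-o;t=v@ax;perp=np.linalg.norm(v-np.outer(t,ax),axis=1)
            sel=(t>-.02)&(t<.14)&(perp<(.02 if it<2 else .012))
            q=P[sel];o=q.mean(0);u=np.linalg.svd(q-o)[2][0];ax=u if u[2]<0 else -u
        t=(q-o)@ax
        top=o+ax*np.percentile(t,1)
        print("stone med",c0.round(4),"n",len(c),len(q),"axis(up)",(-ax).round(3),"lean",np.arccos(-ax[2]).round(3),"dir",np.degrees(np.arctan2(-ax[1],-ax[0])).round(1),"stone range z",c[:,2].min().round(4),c[:,2].max().round(4))
        for z in (.08,.14,.18): print("   at z",z,(o+ax*(z-o[2])/ax[2]).round(4))
        print("   top",top.round(4),"len",np.ptp(t).round(4))
        out.append((c0,o,-ax,top))
    return out
if __name__=="__main__":
    import sys
    for ns in (["scene"],["side"],["scene","side"]):
        X=[cloud(dict(np.load(n+sys.argv[1]+".npz"))) for n in ns]
        print(ns);analyze([x[0] for x in X],[x[1] for x in X])
E
python3 pts.py 11; python3 pts.py 0
```

```text
['scene']
stone med [0.5397 0.2088 0.1751] n 39 80 axis(up) [-0.408 -0.173  0.897] lean 0.459 dir -157.0 stone range z 0.1673 0.1796
   at z 0.08 [0.5796 0.2246 0.08  ]
   at z 0.14 [0.5524 0.213  0.14  ]
   at z 0.18 [0.5342 0.2053 0.18  ]
   top [0.5636 0.2178 0.1152] len 0.0434
stone med [0.548  0.1485 0.1735] n 38 79 axis(up) [-0.448 -0.141  0.883] lean 0.489 dir -162.5 stone range z 0.1666 0.1802
   at z 0.08 [0.5903 0.1598 0.08  ]
   at z 0.14 [0.5599 0.1502 0.14  ]
   at z 0.18 [0.5396 0.1438 0.18  ]
   top [0.5734 0.1544 0.1134] len 0.0438
['side']
stone med [0.5423 0.1529 0.1742] n 36 48 axis(up) [-0.447 -0.122  0.886] lean 0.481 dir -164.7 stone range z 0.1633 0.1802
   at z 0.08 [0.5855 0.1622 0.08  ]
   at z 0.14 [0.5553 0.1539 0.14  ]
   at z 0.18 [0.5352 0.1484 0.18  ]
   top [0.5693 0.1577 0.1123] len 0.0428
stone med [0.5339 0.2122 0.173 ] n 42 53 axis(up) [-0.426 -0.16   0.891] lean 0.472 dir -159.4 stone range z 0.1625 0.1785
   at z 0.08 [0.5752 0.2275 0.08  ]
   at z 0.14 [0.5465 0.2167 0.14  ]
   at z 0.18 [0.5274 0.2095 0.18  ]
   top [0.5589 0.2214 0.1142] len 
[... 1538 characters left out ...]
8 [0.5858 0.1624 0.08  ]
   at z 0.14 [0.5558 0.1541 0.14  ]
   at z 0.18 [0.5359 0.1485 0.18  ]
   top [0.568  0.1574 0.1157] len 0.0419
['scene', 'side']
stone med [0.5464 0.1507 0.1746] n 72 127 axis(up) [-0.438 -0.115  0.892] lean 0.47 dir -165.2 stone range z 0.1631 0.1806
   at z 0.08 [0.5883 0.1603 0.08  ]
   at z 0.14 [0.5588 0.1525 0.14  ]
   at z 0.18 [0.5392 0.1474 0.18  ]
   top [0.5711 0.1558 0.115 ] len 0.0451
stone med [0.5378 0.2109 0.1745] n 80 132 axis(up) [-0.422 -0.169  0.891] lean 0.472 dir -158.1 stone range z 0.1607 0.1819
   at z 0.08 [0.5784 0.2258 0.08  ]
   at z 0.14 [0.5499 0.2143 0.14  ]
   at z 0.18 [0.531  0.2067 0.18  ]
   top [0.5624 0.2193 0.1138] len 0.0457
```

```bash
cat >> h.py <<'E'
def toolR(lean,dirdeg):
    """tool y down the shank; z_tool in lean plane toward lean dir (down); up-axis leans 'lean' toward dirdeg"""
    a=np.radians(dirdeg);h=np.array([np.cos(a),np.sin(a),0]);up=np.sin(lean)*h+np.cos(lean)*np.array([0,0,1.])
    y=-up;z=np.cos(lean)*h-np.sin(lean)*np.array([0,0,1.]);x=np.cross(y,z);return Rn.from_matrix(np.stack([x,y,z],1)),up
E
python3 - <<'E'
from h import *
from station import arm
s=arm.get_state()
Rt,up=toolR(.465,-164.5)
st=np.array([.5435,.1495,.1735]);G=st-.0385*up;print(G,tcp(G,Rt,.1),Rt.as_euler('xyz'))
plan(s,tcp(G,Rt,.1),Rt=Rt)
E
```

```text
[0.56013638 0.15411368 0.13908787] [0.54069126 0.14872107 0.17930984] [-2.03579633  0.          1.84132236]
n 5 dist 168.2405624268208 rot [-26.27 -18.25  -4.42]
0 [28.0, 6.9, 17.4] [-5.25, -3.65, -0.88]
1 [28.9, 5.8, 16.2] [-5.25, -3.65, -0.88]
2 [29.8, 4.8, 14.8] [-5.25, -3.65, -0.88]
3 [30.7, 4.0, 13.3] [-5.25, -3.65, -0.88]
4 [31.4, 3.3, 11.6] [-5.25, -3.65, -0.88]
```

move_arm(deltas=[{"dp": [20,0,15],"rotation": [-4.4,-3.0,-0.7]},{"dp": [28,0,15],"rotation": [-5.2,-3.6,-0.9]},{"dp": [30,2,15],"rotation": [-5.2,-3.6,-0.9]},{"dp": [30,4,14],"rotation": [-5.2,-3.6,-0.9]},{"dp": [30,4,12],"rotation": [-5.2,-3.6,-0.9]}])

```text
t: 10.2
eef_pos: [0.5494, 0.1431, 0.1915]
ee_rot: [-2.027, -0.007, 1.833]
force: [3.2, -2.5, 3.5]
width: 0.036
```

```bash
python3 - <<'E'
from h import *
from station import arm
s=arm.get_state();print(s["t"],s["q"].round(2))
Rt,up=toolR(.465,-164.5)
st=np.array([.5435,.1495,.1735]);G=st-.0385*up
plan(s,tcp(G,Rt,.1),Rt=Rt)
E
```

```text
10.2 [ 0.72 -0.11 -0.79  0.4  -0.5  -0.78]
n 1 dist 16.008179235741522 rot [-0.49 -0.63  0.16]
0 [7.6, 7.9, 11.6] [-0.49, -0.63, 0.16]
```

```bash
cat > wp.py <<'E'
from h import *
from station import arm
import sys
s=arm.get_state();print(s["t"],s["eef_pos"],s["width"],s["force"].round(1))
f=arm.grab_frame("wrist");n=sys.argv[1];np.savez(f"w{n}.npz",**f,pos=s["eef_pos"],rot=s["ee_rot"]);cv2.imwrite(f"pics/w{n}.png",f["pixels"][:,:,::-1])
P,C,U=wcloud(f,s["eef_pos"],s["ee_rot"]);C=C.astype(int)
T=R(s).inv().apply(P-s["eef_pos"])*1000
g=(abs(T[:,0])<60)&(abs(T[:,2])<50)&(T[:,1]>-85)&(T[:,1]<110)&(P[:,2]>.07)
red=g&(C[:,0]-C[:,2]>50)&(C[:,0]>C[:,1]+40)
# cluster nearest to the axis
q=T[red]
q=q[(abs(q[:,2])<30)&(abs(q[:,0])<35)]
print("stone n",len(q),np.percentile(q,[2,50,98],axis=0).round(1) if len(q) else '')
# shank, slices along y
c=np.median(q,0) if len(q) else np.zeros(3)
sh=g&(C.max(1)-C.min(1)<40)&(T[:,1]>c[1]+10)&(abs(T[:,0]-c[0])<14)&(abs(T[:,2]-c[2])<14)
for y in range(-40,90,15):
    k=sh&(T[:,1]>=y)&(T[:,1]<y+15)
    if k.sum()>4: print(y,k.sum(),"x",np.percentile(T[k,0],[5,50,95]).round(1),"z",np.percentile(T[k,2],[5,50,95]).round(1))
E
python3 wp.py 12
```

```text
10.2 [0.54941364 0.14308742 0.19149359] 0.035974115904259446 [ 3.2 -2.5  3.5]
stone n 471 [[-2.1  7.3  6.3]
 [ 3.3  8.8 13.3]
 [12.4 21.6 20.4]]
20 12 x [-0.3  1.2  2. ] z [11.  15.  20.4]
35 73 x [0.7 1.8 4. ] z [ 9.7 13.2 17.7]
50 58 x [0.7 1.7 5. ] z [ 9.6 13.3 18. ]
65 49 x [0.6 1.5 4.4] z [10.  13.6 17.7]
80 43 x [0.3 1.3 3.3] z [10.4 13.9 17.8]
```

move_arm(deltas=[{"dp": [5.5,0,13.6],"rotation": [0,0,0]},{"dp": [0,0,0],"rotation": [0,0,0]},{"dp": [0,0,0],"rotation": [0,0,0]}])

```text
t: 10.5
eef_pos: [0.5046, 0.1299, 0.1555]
ee_rot: [-1.996, 0.014, 1.853]
force: [1.1, 0.1, 1.3]
width: 0.0357
```

```bash
python3 wp.py 13
```

```text
10.5 [0.50461086 0.12987503 0.15551623] 0.03572691478291577 [1.1 0.1 1.3]
stone n 0
```

```bash
python3 - <<'E'
from h import *
from station import arm
s=arm.get_state();print(s["t"],s["q"].round(3),s["qd"].round(3),s["eef_pos"].round(4))
f=arm.grab_frame("wrist");cv2.imwrite("pics/w14.png",f["pixels"][:,:,::-1])
s=arm.get_state();print(s["t"],s["q"].round(3),s["qd"].round(3),s["eef_pos"].round(4))
E
```

```text
10.55 [ 0.76  -0.141 -0.917  0.467 -0.462 -0.862] [-0.022  0.025  0.073 -0.016 -0.012  0.012] [0.505  0.1297 0.1557]
10.6 [ 0.76  -0.14  -0.913  0.467 -0.463 -0.862] [-0.015  0.019  0.059  0.005  0.002  0.005] [0.5067 0.1307 0.1571]
```

```bash
cat >> h.py <<'E'
def settle(arm,n=4):
    for _ in range(n): arm.grab_frame("side")
    return arm.get_state()
E
python3 - <<'E'
from h import *
from station import arm
for i in range(4):
    s=arm.get_state();print(s["t"],s["eef_pos"].round(4),s["qd"].round(3)); arm.grab_frame("side")
f=arm.grab_frame("scene");np.savez("scene15.npz",**f);f=arm.grab_frame("side");np.savez("side15.npz",**f)
E
python3 pts.py 15
```

```text
10.6 [0.5067 0.1307 0.1571] [-0.015  0.019  0.059  0.005  0.002  0.005]
10.65 [0.5078 0.1314 0.1579] [-0.008  0.014  0.029  0.004  0.003 -0.002]
10.7 [0.5083 0.1316 0.1582] [-0.005  0.008  0.006  0.003  0.001 -0.003]
10.75 [0.5083 0.1315 0.1581] [-0.001  0.003 -0.004  0.002  0.001 -0.003]
['scene']
stone med [0.5482 0.1486 0.1752] n 39 79 axis(up) [-0.428 -0.141  0.893] lean 0.468 dir -161.8 stone range z 0.167 0.1813
   at z 0.08 [0.5901 0.1596 0.08  ]
   at z 0.14 [0.5613 0.1501 0.14  ]
   at z 0.18 [0.5421 0.1438 0.18  ]
   top [0.5738 0.1542 0.1138] len 0.0421
stone med [0.5403 0.2087 0.1743] n 39 80 axis(up) [-0.409 -0.173  0.896] lean 0.46 dir -157.1 stone range z 0.1667 0.1806
   at z 0.08 [0.5799 0.2248 0.08  ]
   at z 0.14 [0.5525 0.2132 0.14  ]
   at z 0.18 [0.5343 0.2055 0.18  ]
   top [0.5643 0.2181 0.1143] len 0.044
['side']
stone med [0.5338 0.2125 0.174 ] n 41 55 axis(up) [-0.414 -0.193  0.89 ] lean 0.475 dir -155.0 stone range z 0.1629 0.1812
   at z 0.08 [0.5752 0.228  0.08  ]
   at z 0.14 [0.5472 0.215  0.14  ]
   at z 0.18 [0.5286 0.2063 0.18  ]
   top [0.5592 0.22
[... 157 characters left out ...]
 [0.5857 0.1618 0.08  ]
   at z 0.14 [0.5558 0.1551 0.14  ]
   at z 0.18 [0.5359 0.1506 0.18  ]
   top [0.5693 0.1581 0.1129] len 0.0427
['scene', 'side']
stone med [0.5378 0.2107 0.1741] n 80 134 axis(up) [-0.42  -0.179  0.89 ] lean 0.474 dir -156.8 stone range z 0.1629 0.1812
   at z 0.08 [0.5782 0.226  0.08  ]
   at z 0.14 [0.5499 0.2139 0.14  ]
   at z 0.18 [0.531  0.2058 0.18  ]
   top [0.5622 0.2192 0.1138] len 0.0448
stone med [0.5468 0.1499 0.1745] n 75 128 axis(up) [-0.435 -0.124  0.892] lean 0.469 dir -164.1 stone range z 0.1633 0.1813
   at z 0.08 [0.5885 0.1604 0.08  ]
   at z 0.14 [0.5592 0.1521 0.14  ]
   at z 0.18 [0.5397 0.1465 0.18  ]
   top [0.5719 0.1557 0.1139] len 0.0431
```

```bash
python3 - <<'E'
from h import *
from station import arm
w=dict(np.load("w12.npz"));Rw=Rn.from_euler('xyz',w["rot"])
top=w["pos"]+Rw.apply(np.array([5.4,7.8,13.5])/1000);low=w["pos"]+Rw.apply(np.array([5.4,80,14.1])/1000);u=(top-low)/np.linalg.norm(top-low)
print("top",top,"up",u,"lean",np.arccos(u[2]),np.degrees(np.arctan2(u[1],u[0])))
s=arm.get_state();Rt,up=toolR(.467,-164.5);G=top-.047*up
print("G",G);plan(s,tcp(G,Rt,.1),Rt=Rt,maxd=15)
E
```

```text
top [0.53960543 0.14614903 0.17858331] up [-0.41669224 -0.11864375  0.90127201] lean 0.4480997677705118 -164.10688862760006
G [0.5599957  0.15180375 0.13661593]
n 3 dist 41.27628642145346 rot [-2.28  0.73 -0.42]
0 [1.9, -1.0, -13.6] [-0.76, 0.24, -0.14]
1 [1.9, -0.8, -13.6] [-0.76, 0.24, -0.14]
2 [2.0, -0.6, -13.6] [-0.76, 0.24, -0.14]
```

move_arm(deltas=[{"dp": [2,-1,-12],"rotation": [-0.6,0.3,-0.1]},{"dp": [2,-1,-14],"rotation": [-0.6,0.2,-0.1]},{"dp": [2,-1,-8],"rotation": [-0.3,0.2,-0.1]}])

```text
t: 11.15
eef_pos: [0.537, 0.1455, 0.1757]
ee_rot: [-2.026, 0.001, 1.839]
force: [0.6, 0.3, 0.1]
width: 0.0359
```

```bash
python3 - <<'E'
from h import *
from station import arm
settle(arm,5)
E
python3 wp.py 16
```

```text
11.4 [0.53491628 0.14419748 0.1741381 ] 0.03584322682670289 [-0.1 -0.2 -0.5]
stone n 502 [[ -6.7  -2.3 -13.2]
 [ -1.3  -0.7  -6.3]
 [  7.2  11.2   1.1]]
5 8 x [-5.5 -4.3 -3.1] z [-12.7 -10.4   0.3]
20 58 x [-3.9 -3.1  0.7] z [-10.   -5.8  -1.7]
35 79 x [-3.8 -2.6  0.8] z [-10.7  -5.6  -0.9]
50 59 x [-3.7 -2.8  0.7] z [-10.1  -5.2  -0.9]
65 53 x [-3.8 -2.9  0.8] z [-9.9 -6.1 -1.7]
80 44 x [-3.8 -2.7  0.4] z [-9.5 -5.5 -1. ]
```

move_arm(deltas=[{"dp": [1,8,-5.8],"rotation": [0,0,0]},{"dp": [0,14,0],"rotation": [0,0,0]}])

```text
t: 11.62
eef_pos: [0.5498, 0.1503, 0.159]
ee_rot: [-2.028, -0.0, 1.84]
force: [0.7, 0.6, 1.1]
width: 0.0362
```

```bash
python3 - <<'E'
from h import *
from station import arm
settle(arm,4)
E
python3 wp.py 17
```

```text
11.8167 [0.54810662 0.14817217 0.15663166] 0.03634874571217751 [1.  0.2 0.8]
stone n 635 [[ -7.1 -24.   -8.7]
 [ -2.2 -22.5  -1.5]
 [  7.2  -9.4   5.2]]
-10 34 x [-4.7 -3.6 -2.3] z [-5.  -1.2  3.8]
5 99 x [-4.3 -3.2 -0.7] z [-5.9 -1.6  3.2]
20 86 x [-4.2 -2.9 -0.1] z [-6.  -0.9  3.5]
35 71 x [-4.2 -3.1  0.6] z [-6.4 -1.7  2.7]
50 58 x [-4.3 -3.2 -1.2] z [-6.  -1.7  2.5]
65 50 x [-4.3 -3.3 -1. ] z [-6.2 -1.7  2.7]
80 42 x [-4.1 -3.   0.2] z [-6.4 -1.8  2.8]
```

move_arm(deltas=[{"dp": [0.7,14,-1.6],"rotation": [0,0,0]},{"dp": [0,20,0],"rotation": [0,0,0]},{"dp": [0,20,0],"rotation": [0,0,0]},{"dp": [0,12,0],"rotation": [0,0,0]},{"dp": [0,5,0],"rotation": [0,0,0]}])

```text
t: 12.28
eef_pos: [0.5819, 0.1621, 0.1044]
ee_rot: [-2.035, -0.001, 1.843]
force: [-18.9, -3.7, -16.6]
width: 0.0359
```

```bash
python3 - <<'E'
from h import *
from station import arm
settle(arm,4)
E
python3 wp.py 18
```

```text
12.4833 [0.5826     0.15968108 0.10559056] 0.03644278518896514 [-0.3 -0.1 -0.1]
stone n 303 [[-11.5 -84.9   3.4]
 [-10.  -75.3   8.7]
 [  2.7 -69.9  14.9]]
-40 216 x [-9.5 -7.  -0.8] z [ 4.8  9.5 19.2]
-25 137 x [-7.7 -6.8 -4.2] z [ 4.7  8.7 13.4]
-10 115 x [-7.7 -6.6 -4.6] z [ 5.   8.7 13. ]
5 89 x [-7.4 -6.4 -3.9] z [ 4.7  8.4 12.9]
20 72 x [-7.2 -6.4 -4.4] z [ 5.2  8.9 12.9]
35 67 x [-11.5  -4.5   2.7] z [-3.3 -2.5 -0.1]
```

move_arm(deltas=[{"dp": [-2.4,0,8.7],"rotation": [0,0,0]}])

```text
t: 12.62
eef_pos: [0.5769, 0.1561, 0.1054]
ee_rot: [-2.033, -0.002, 1.84]
force: [0.5, -0.5, 0.7]
width: 0.0363
```

```bash
python3 - <<'E'
from h import *
from station import arm
settle(arm,4)
E
python3 wp.py 19
```

```text
12.8167 [0.57627593 0.15700887 0.10535566] 0.03614874963041892 [ 0.5  0.2 -1.5]
stone n 346 [[-10.8 -82.8   2.3]
 [ -9.3 -73.    8.2]
 [  3.3 -67.2  14.2]]
-40 235 x [-9.5 -6.4 -1.1] z [ 1.9  6.3 18.7]
-25 146 x [-7.2 -6.3 -3.5] z [1.  5.  9.8]
-10 118 x [-7.2 -6.2 -3.2] z [0.4 4.  8.7]
5 88 x [-7.1 -6.3 -3.6] z [-0.2  3.4  7.9]
20 87 x [-7.1 -5.8 -1.9] z [-1.7  2.2  7.5]
35 15 x [-10.6  -5.8  -3.6] z [-5.6 -0.9  5. ]
```

move_arm(deltas=[{"dp": [-2,2,6],"rotation": [0,0,0]},{"dp": [0,8,0],"rotation": [0,0,0]}])

```text
t: 13.03
eef_pos: [0.5774, 0.1557, 0.0998]
ee_rot: [-2.026, -0.005, 1.844]
force: [-0.9, 0.6, -0.5]
width: 0.0361
```

```bash
python3 - <<'E'
from h import *
from station import arm
settle(arm,4)
E
python3 wp.py 20
```

```text
13.2333 [0.577855   0.15540069 0.09907481] 0.0360925682176959 [-0.1  0.2 -0.4]
stone n 34 [[ -9.6 -77.4   5.7]
 [ -8.7 -73.9   9.2]
 [ -3.6 -72.9  14. ]]
-40 227 x [-9.5 -5.  -0.2] z [ 1.3  5.8 18.8]
-25 148 x [-5.8 -4.9 -2. ] z [0.3 3.9 8.5]
-10 118 x [-5.6 -4.6 -1.1] z [-1.6  2.4  7.5]
5 97 x [-5.6 -4.4 -1.8] z [-2.3  1.3  6.4]
20 65 x [-5.4 -4.4 -1.7] z [-3.2  0.6  5. ]
```

move_arm(deltas=[{"dp": [-0.6,8,4],"rotation": [-1,0,0]}])

```text
t: 13.37
eef_pos: [0.58, 0.1547, 0.0991]
ee_rot: [-2.027, -0.008, 1.846]
force: [-0.5, -0.8, -0.1]
width: 0.0363
```

```bash
python3 - <<'E'
from h import *
from station import arm
settle(arm,4)
E
python3 wp.py 21
```

```text
13.5667 [0.58019274 0.15420232 0.09899112] 0.036242799475154346 [-0.1  0.1  0.1]
stone n 0 
5 64 x [-4.2 -3.2  1.3] z [-1.6  2.   7.5]
20 69 x [-4.2 -2.9  4. ] z [-7.6  1.3  6.6]
35 68 x [-6.9  3.1 12.4] z [-9.6 -8.7 -7.2]
```

move_arm(deltas=[{"dp": [0,5,0],"rotation": [0,0,0]},{"dp": [0,2,0],"rotation": [0,0,0]}])

```text
t: 13.78
eef_pos: [0.5837, 0.1553, 0.0955]
ee_rot: [-2.023, -0.009, 1.845]
force: [-0.5, -0.1, 1.1]
width: 0.0363
```

```bash
python3 - <<'E'
from h import *
from station import arm
for i in range(4):
    s=settle(arm,1);print(s["t"],s["eef_pos"].round(4),s["ee_rot"].round(3),s["force"].round(1),s["qd"].round(3))
print(s["q"].round(3))
E
python3 wp.py 22
```

```text
13.8333 [0.5837 0.1551 0.0953] [-2.023 -0.009  1.845] [-0.   0.4  0.4] [ 0.009 -0.004 -0.001 -0.039 -0.011  0.025]
13.8833 [0.5837 0.1548 0.0953] [-2.023 -0.008  1.845] [ 0.  -0.7 -0.3] [ 0.008 -0.005 -0.002 -0.022 -0.007  0.011]
13.9333 [0.5836 0.1547 0.0954] [-2.023 -0.008  1.845] [-0.6 -0.  -0.9] [ 0.003 -0.005 -0.002 -0.008 -0.002  0.003]
13.9833 [0.5835 0.1548 0.0954] [-2.023 -0.009  1.845] [-0.3  0.5 -0.1] [ 0.004 -0.002 -0.001  0.001  0.001 -0.003]
[ 0.426  0.081 -1.016  1.163 -0.064 -1.303]
13.9833 [0.58353938 0.15475663 0.09542244] 0.03616773552564745 [-0.3  0.5 -0.1]
stone n 0 
5 63 x [-4.  -3.  -0.5] z [-0.2  3.4  7.8]
20 123 x [-5.8 -0.2 11.7] z [-8.7 -6.3  5. ]
```

move_arm(deltas=[{"dp": [0,-10,0],"rotation": [0,0,0]},{"dp": [0,-15,0],"rotation": [0,0,0]}])

```text
t: 14.2
eef_pos: [0.5809, 0.1485, 0.1122]
ee_rot: [-2.027, 0.0, 1.843]
force: [2.7, -2.2, 1.8]
width: 0.0362
```

```bash
python3 - <<'E'
from h import *
from station import arm
s=settle(arm,4);print(s["t"],s["eef_pos"].round(4),s["ee_rot"].round(3),s["force"].round(1),s["q"].round(3))
E
python3 wp.py 23
```

```text
14.4 [0.5822 0.1521 0.1146] [-2.033e+00 -1.000e-03  1.847e+00] [-0.3  0.6  0. ] [ 0.57   0.05  -0.951  0.803 -0.179 -1.059]
14.4 [0.58223393 0.15208162 0.11455931] 0.036125729415716054 [-0.3  0.6  0. ]
stone n 292 [[ -2.6 -76.8   3.1]
 [  7.6 -75.5   9.3]
 [ 11.8 -61.2  14.8]]
-40 207 x [0.3 1.6 4.9] z [ 4.9  9.5 17.3]
-25 161 x [0.5 1.6 5. ] z [ 4.8  9.  13.8]
-10 129 x [0.6 1.6 4.5] z [ 5.2  9.3 14.1]
5 94 x [0.7 1.5 4.1] z [ 5.4  9.1 13.7]
20 85 x [0.5 1.7 5.1] z [ 5.3  9.3 13.8]
35 119 x [-3.2  2.4 14.6] z [-1.7  1.6 13.4]
50 6 x [-2.8  9.  10.3] z [-1.5 -0.9 -0.9]
```

move_arm(deltas=[{"dp": [5,-6,8],"rotation": [0,0,0]},{"dp": [0,-15,0],"rotation": [0,0,0]},{"dp": [0,-20,0],"rotation": [0,0,0]},{"dp": [0,-20,0],"rotation": [0,0,0]},{"dp": [0,-20,0],"rotation": [0,0,0]}])

```text
t: 14.87
eef_pos: [0.5379, 0.1406, 0.1786]
ee_rot: [-2.022, 0.013, 1.851]
force: [0.8, -1.1, 0.7]
width: 0.0362
```

```bash
python3 - <<'E'
from h import *
from station import arm
s=settle(arm,4);print(s["t"],s["eef_pos"].round(4),s["ee_rot"].round(3),s["force"].round(1),s["q"].round(3))
for lean in (.15,.2):
    for yaw in (15.5,):
        pass
# target: tilt .2, dir -164.5, jaw perp
a=np.radians(-164.5);h=np.array([np.cos(a),np.sin(a),0]);l=.2;up=np.sin(l)*h+np.cos(l)*np.array([0,0,1]);y=-up;z=np.cross([0,0,1],h);x=np.cross(y,z)
for sg in(1,-1):
    M=Rn.from_matrix(np.stack([x*sg,y,z*sg],1));print((R(s).inv()*M).as_rotvec(degrees=True),M.as_euler('xyz'))
E
python3 wp.py 24
```

```text
15.0667 [0.5388 0.1412 0.1792] [-2.025  0.012  1.851] [ 0.2 -0.1 -0.7] [ 0.732 -0.112 -0.844  0.458 -0.472 -0.82 ]
[ 11.031475   -88.71516834 -11.7787809 ] [-1.57079633  0.2        -2.87106662]
[11.82142483 90.22775084 11.07141338] [-1.57079633 -0.2         0.27052603]
15.0667 [0.5387612  0.14117426 0.17915932] 0.03624305353514003 [ 0.2 -0.1 -0.7]
stone n 495 [[-4.1  1.2  0.5]
 [ 1.4  2.8  7.3]
 [10.2 15.8 14.3]]
20 45 x [-1.  -0.2  1.9] z [1.4 4.5 8.9]
35 72 x [-1.  -0.1  3.2] z [0.7 4.  8.9]
50 52 x [-0.6  0.1  3.4] z [-0.   2.9  7.2]
65 53 x [-0.7  0.3  3.5] z [-1.8  1.8  6.2]
80 46 x [-0.5  0.7  2.8] z [-2.7  0.6  5.7]
```

```bash
cat >> h.py <<'E'
def toolR2(lean,dirdeg):
    """jaws perpendicular to lean plane, camera on the robot side; hand leans 'lean' toward dirdeg(~180)"""
    a=np.radians(dirdeg);h=np.array([np.cos(a),np.sin(a),0]);up=np.sin(lean)*h+np.cos(lean)*np.array([0,0,1.])
    y=-up;z=-np.cross([0,0,1.],h);x=np.cross(y,z);return Rn.from_matrix(np.stack([x,y,z],1)),up
E
python3 - <<'E'
from h import *
from station import arm
s=arm.get_state();w=dict(np.load("w24.npz"));Rw=Rn.from_euler('xyz',w["rot"])
top=w["pos"]+Rw.apply(np.array([3.6,1.6,7.4])/1000);low=w["pos"]+Rw.apply(np.array([4.4,87,1.2])/1000);u=(top-low)/np.linalg.norm(top-low)
print("top",top,"up",u,"lean",np.arccos(u[2]),np.degrees(np.arctan2(u[1],u[0])))
G=top-.047*u;print("G",G)
Rt,up=toolR2(.2,-164.5)
print(Rt.as_euler('xyz'),tcp(G,Rt,.09))
plan(s,tcp(G,Rt,.09),Rt=Rt)
E
```

```text
top [0.53206431 0.14293307 0.17443298] up [-0.48313563 -0.13794885  0.86460979] lean 0.5264231083789287 -164.0644609267302
G [0.55477168 0.14941666 0.13379632]
[-1.57079633 -0.2         0.27052603] [0.54807115 0.14755844 0.16809865]
n 14 dist 15.559190464406734 rot [11.77 90.22 10.98]
0 [0.3, 1.0, -0.4] [0.84, 6.44, 0.78]
1 [0.3, 1.0, -0.4] [0.84, 6.44, 0.78]
2 [0.4, 1.0, -0.4] [0.84, 6.44, 0.78]
3 [0.4, 1.0, -0.3] [0.84, 6.44, 0.78]
4 [0.5, 1.0, -0.3] [0.84, 6.44, 0.78]
5 [0.5, 0.9, -0.2] [0.84, 6.44, 0.78]
6 [0.6, 0.9, -0.2] [0.84, 6.44, 0.78]
7 [0.6, 0.9, -0.1] [0.84, 6.44, 0.78]
8 [0.6, 0.9, -0.1] [0.84, 6.44, 0.78]
9 [0.6, 0.9, -0.0] [0.84, 6.44, 0.78]
10 [0.7, 0.9, 0.0] [0.84, 6.44, 0.78]
11 [0.7, 0.9, 0.1] [0.84, 6.44, 0.78]
12 [0.7, 0.9, 0.2] [0.84, 6.44, 0.78]
13 [0.7, 0.9, 0.2] [0.84, 6.44, 0.78]
```

move_arm(deltas=[{"dp": [0,-8,0],"rotation": [0.8,6,0.8]},{"dp": [0,-8,0],"rotation": [0.8,6.4,0.8]},{"dp": [0,-6,0],"rotation": [0.8,6.4,0.8]},{"dp": [0,0,0],"rotation": [0.8,6.4,0.8]},{"dp": [0,0,0],"rotation": [0.8,6.4,0.8]}])

```text
t: 15.53
eef_pos: [0.5289, 0.1317, 0.1921]
ee_rot: [-1.911, -0.131, 1.29]
force: [0.3, -0.3, -0.8]
width: 0.036
```

move_arm(deltas=[{"dp": [0,0,0],"rotation": [0.8,6.4,0.8]},{"dp": [0,0,0],"rotation": [0.8,6.4,0.8]},{"dp": [0,0,0],"rotation": [0.8,6.4,0.8]},{"dp": [0,0,0],"rotation": [0.8,6.4,0.8]},{"dp": [0,0,0],"rotation": [0.8,6.4,0.8]}])

```text
t: 15.95
eef_pos: [0.5307, 0.126, 0.1855]
ee_rot: [-1.741, -0.196, 0.691]
force: [-0.0, -0.1, 0.5]
width: 0.0361
```

```bash
cat > go.py <<'E'
from h import *
from station import arm
import sys
# go.py lean dir Gx Gy Gz back [settle]
a=[float(x) for x in sys.argv[1:7]]
s=settle(arm,int(sys.argv[7]) if len(sys.argv)>7 else 4);print(s["t"],s["eef_pos"].round(4),s["ee_rot"].round(3),s["force"].round(1),s["q"].round(3),s["width"].round(4))
Rt,up=toolR2(a[0],a[1]);plan(s,tcp(a[2:5],Rt,a[5]),Rt=Rt,maxd=20)
E
python3 go.py .2 -164.5 .5548 .1494 .1338 .1
```

```text
Traceback (most recent call last):
  File "go.py", line 6, in <module>
    s=settle(arm,int(sys.argv[7]) if len(sys.argv)>7 else 4);print(s["t"],s["eef_pos"].round(4),s["ee_rot"].round(3),s["force"].round(1),s["q"].round(3),s["width"].round(4))
                                                                                                                                                         ^^^^^^^^^^^^^^^^
AttributeError: 'float' object has no attribute 'round'
```

```bash
sed -i 's/s\["width"\].round(4)/round(float(s["width"]),4)/' go.py; python3 go.py .2 -164.5 .5548 .1494 .1338 .1 1
```

```text
16.2 [0.5303 0.1264 0.186 ] [-1.743 -0.196  0.701] [ 0.2  0.1 -0.7] [ 0.729 -0.018 -0.599  0.246 -0.813 -1.769] 0.0363
n 4 dist 27.321344229999188 rot [ 4.86 24.11  1.87]
0 [5.9, 3.0, 1.9] [1.22, 6.03, 0.47]
1 [5.6, 3.0, 2.5] [1.22, 6.03, 0.47]
2 [5.4, 3.0, 3.0] [1.22, 6.03, 0.47]
3 [5.1, 3.0, 3.5] [1.22, 6.03, 0.47]
```

move_arm(deltas=[{"dp": [6,3,2],"rotation": [1.2,6,0.5]},{"dp": [5.6,3,2.5],"rotation": [1.2,6,0.5]},{"dp": [5.4,3,3],"rotation": [1.2,6,0.5]},{"dp": [5,3,3.5],"rotation": [1.2,6,0.4]}])

```text
t: 16.53
eef_pos: [0.5446, 0.1454, 0.1767]
ee_rot: [-1.574, -0.199, 0.273]
force: [-0.1, -0.4, -0.7]
width: 0.0362
```

```bash
python3 go.py .2 -164.5 .5548 .1494 .1338 .1 5; python3 wp.py 25
```

```text
16.7833 [0.5441 0.1448 0.1767] [-1.577 -0.199  0.28 ] [ 1.2  0.3 -0.1] [ 0.669  0.054 -0.48   0.107 -0.857 -2.024] 0.0357
n 1 dist 3.2454868470333937 rot [ 0.24  0.51 -0.03]
0 [2.8, -0.7, 1.5] [0.24, 0.51, -0.03]
16.7833 [0.54412212 0.14480277 0.17671895] 0.0357050056536503 [ 1.2  0.3 -0.1]
stone n 412 [[-19.1  -1.5  -5.1]
 [-12.8   0.7   1.6]
 [ -6.2   3.9   8.7]]
```

```bash
python3 - <<'E'
from h import *
w=dict(np.load("w25.npz"));Rw=Rn.from_euler('xyz',w["rot"])
for p in ([.53206,.14293,.17443],[.55477,.14942,.1338]): print(Rw.inv().apply(np.array(p)-w["pos"])*1000)
P,C,U=wcloud(w,w["pos"],w["rot"]);T=Rw.inv().apply(P-w["pos"])*1000;C=C.astype(int)
red=(abs(T[:,0]+12)<20)&(abs(T[:,2]-2)<15)&(abs(T[:,1])<25)&(C[:,0]-C[:,2]>50)
print(np.mean(T[red],0),P[red].mean(0)); print(np.percentile(P[red],[2,98],axis=0))
E
```

```text
[-12.32392444  -0.1642498    1.52816312]
[ 2.77949538 44.33848003  1.76235819]
[-12.82463942   0.88990253   1.81025604] [0.53171315 0.14311738 0.17329593]
[[0.52595071 0.1362872  0.16908905]
 [0.53813724 0.14989354 0.17663764]]
```

move_arm(deltas=[{"dp": [2.8,8,1.8],"rotation": [0.2,0.5,0]},{"dp": [0,13,0],"rotation": [0,0,0]},{"dp": [0,13,0],"rotation": [0,0,0]},{"dp": [0,8,0],"rotation": [0,0,0]}])

```text
t: 17.17
eef_pos: [0.5551, 0.1507, 0.1371]
ee_rot: [-1.571, -0.206, 0.278]
force: [0.2, 0.0, -0.5]
width: 0.0362
```

```bash
python3 go.py .2 -164.5 .5548 .1494 .1338 0 4
```

```text
17.3667 [0.5554 0.1507 0.1384] [-1.572 -0.206  0.278] [ 0.4  0.8 -0. ] [ 0.662  0.108 -0.52   0.113 -0.754 -2.031] 0.0357
n 3 dist 59.35728385502289 rot [-0.04  0.4   0.37]
0 [-0.8, 19.8, -0.4] [-0.01, 0.13, 0.12]
1 [-0.7, 19.8, -0.4] [-0.01, 0.13, 0.12]
2 [-0.7, 19.8, -0.4] [-0.01, 0.13, 0.12]
```

move_arm(deltas=[{"dp": [-2,10,-1],"rotation": [0,0.4,0.3]},{"dp": [0,14,0],"rotation": [0,0,0]},{"dp": [0,14,0],"rotation": [0,0,0]},{"dp": [0,10,0],"rotation": [0,0,0]},{"dp": [0,6,0],"rotation": [0,0,0]}])

```text
t: 17.78
eef_pos: [0.5673, 0.1541, 0.0871]
ee_rot: [-1.567, -0.209, 0.27]
force: [-0.4, -0.5, -0.4]
width: 0.0363
```

```bash
python3 go.py .2 -164.5 .5548 .1494 .1338 0 4;python3 wp.py 26
```

```text
17.9833 [0.5675 0.1543 0.0884] [-1.567 -0.21   0.271] [0.3 0.2 0.2] [ 0.65   0.183 -0.568  0.126 -0.627 -2.045] 0.0358
n 1 dist 8.962698923878182 rot [-0.21  0.01  0.58]
0 [-4.3, 7.7, -1.3] [-0.21, 0.01, 0.58]
17.9833 [0.56749954 0.15428455 0.08836754] 0.0358319404006877 [0.3 0.2 0.2]
stone n 77 [[-24.9 -84.8  -6. ]
 [-23.2 -81.6  -0.2]
 [-20.8 -76.    4.6]]
```

move_arm(deltas=[{"dp": [-3,4,-1],"rotation": [0,0,0.3]},{"dp": [-1,4,0],"rotation": [0,0,0]}])

```text
t: 18.2
eef_pos: [0.5667, 0.1536, 0.0818]
ee_rot: [-1.566, -0.209, 0.271]
force: [-0.7, 0.6, 0.1]
width: 0.0362
```

```bash
python3 go.py .2 -164.5 .5548 .1494 .1338 0 4
```

```text
18.4 [0.5665 0.1534 0.0814] [-1.566 -0.208  0.271] [-0.4 -0.1 -0.6] [ 0.649  0.191 -0.577  0.125 -0.612 -2.044] 0.0359
n 1 dist 2.204703824587645 rot [-0.26  0.03  0.44]
0 [-1.7, 1.2, -0.8] [-0.26, 0.03, 0.44]
```

move_arm(deltas=[{"dp": [-1.7,1.2,-0.8],"rotation": [0,0,0.4]}], jaw=255, squeeze=40)

```text
t: 18.48
eef_pos: [0.5654, 0.1524, 0.0802]
ee_rot: [-1.566, -0.201, 0.271]
force: [0.5, -0.4, 0.5]
width: 0.033
```

```bash
python3 go.py .2 -164.5 .5548 .1494 .1338 0 8; python3 wp.py 27|head -1; python3 - <<'E'
from h import *
from station import arm
for n in ("scene","side"):
    f=arm.grab_frame(n);np.savez(f"{n}27.npz",**f);c=proj(f,[.57,.15,.13])[0].astype(int)
    cv2.imwrite(f"pics/{n}27.png",cv2.resize(f["pixels"][c[1]-50:c[1]+70,c[0]-65:c[0]+65,::-1],None,fx=5,fy=5,interpolation=cv2.INTER_CUBIC))
E
```

```text
18.8833 [0.5654 0.1523 0.0799] [-1.566 -0.201  0.271] [ 0.6  0.6 -1. ] [ 0.646  0.194 -0.572  0.119 -0.619 -2.036] 0.0091
n 1 dist 0.09473326035870376 rot [-0.27  0.03  0.05]
0 [-0.1, 0.0, -0.0] [-0.27, 0.03, 0.05]
18.8833 [0.56541082 0.15234735 0.07993636] 0.009101104843953146 [ 0.6  0.6 -1. ]
```

move_arm(deltas=[{"dp": [-3,-9,0],"rotation": [0,0,0]},{"dp": [-4,-12,0],"rotation": [0,0,0]},{"dp": [-4,-12,0],"rotation": [0,0,0]},{"dp": [-4,-12,0],"rotation": [0,0,0]}])

```text
t: 19.37
eef_pos: [0.5416, 0.1454, 0.1224]
ee_rot: [-1.567, -0.199, 0.271]
force: [0.6, 0.0, -0.2]
width: 0.0093
```

```bash
python3 go.py .2 -164.5 .5548 .1494 .1338 0 4
```

```text
19.5667 [0.5419 0.1457 0.122 ] [-1.566 -0.2    0.271] [ 1.3  0.2 -1.5] [ 0.667  0.105 -0.564  0.111 -0.718 -2.042] 0.0093
n 3 dist 48.583585694772964 rot [-0.25  0.04  0.01]
0 [5.1, 15.4, -0.0] [-0.08, 0.01, 0.0]
1 [5.1, 15.4, -0.0] [-0.08, 0.01, 0.0]
2 [5.2, 15.4, 0.0] [-0.08, 0.01, 0.0]
```

move_arm(deltas=[{"dp": [-4,-12,0],"rotation": [0,0,0]},{"dp": [-4,-12,0],"rotation": [0,0,0]},{"dp": [-4,-16,0],"rotation": [0,0,0]},{"dp": [0,-25,0],"rotation": [0,0,0]},{"dp": [0,-25,0],"rotation": [0,0,0]}])

```text
t: 19.98
eef_pos: [0.5086, 0.1345, 0.2015]
ee_rot: [-1.571, -0.184, 0.27]
force: [1.1, 1.3, -0.8]
width: 0.0094
```

```bash
cat > shank.py <<'E'
from h import *
from station import arm
import sys
n=sys.argv[1]
s=settle(arm,4);print(s["t"],s["eef_pos"].round(4),s["ee_rot"].round(3),s["force"].round(1),s["q"].round(3),round(float(s["width"]),4))
Rw=R(s);res=[]
for c in ("scene","side"):
    f=arm.grab_frame(c);np.savez(f"{c}{n}.npz",**f)
    P,C,U=cloud(f);T=Rw.inv().apply(P-s["eef_pos"])*1000
    t=T[:,1]+55
    m=(t>14)&(t<150)&(abs(T[:,2])<12)&(abs(T[:,0])<14+.6*t)&(P[:,2]>.02)
    if c=="scene" : pass
    # robust line fit in tool frame by RANSAC thru grasp point vicinity
    q=T[m]; best=None
    rng=np.random.default_rng(0)
    for i in range(300):
        sl=rng.uniform(-.6,.6);sz=rng.uniform(-.12,.12)
        k=(abs(q[:,0]-sl*(q[:,1]+55))<8)&(abs(q[:,2]-sz*(q[:,1]+55))<7)
        if best is None or k.sum()>best[0]: best=(k.sum(),k,sl,sz)
    k=best[1];r=q[k];A=np.c_[r[:,1]+55,np.ones(len(r))]
    cx=np.linalg.lstsq(A,r[:,0],rcond=None)[0];cz=np.linalg.lstsq(A,r[:,2],rcond=None)[0]
    print(c,"n",best[0],"x slope/int",cx.round(3),"z slope/int",cz.round(3),"y range",np.percentile(r[:,1]+55,[1,99]).round(1))
    im=cv2.resize(f["pixels"][:,:,::-1],None,fx=5,fy=5,interpolation=cv2.INTER_CUBIC);c0=((proj(f,s["eef_pos"])[0]+.5)*5).astype(int)
    cv2.imwrite(f"pics/{c}{n}.png",im[max(0,c0[1]-300):c0[1]+300,c0[0]-375:c0[0]+375])
E
python3 shank.py 28
```

```text
20.1833 [0.5096 0.1352 0.2017] [-1.569 -0.188  0.27 ] [ 0.5 -0.6 -0.8] [ 0.694 -0.023 -0.492  0.094 -0.933 -2.045] 0.0093
scene n 263 x slope/int [0.336 3.517] z slope/int [-0.001 -0.97 ] y range [ 14.9 125.3]
side n 137 x slope/int [ 0.331 -0.475] z slope/int [1.000e-03 2.751e+00] y range [ 23.8 126.3]
```

```bash
cat > ins.py <<'E'
from h import *
from station import arm
import sys
# ins.py wx wy(local mm) phi zend [ang len x0] 
def pose(wl,phi,zend,ang=.322,L=.1328,x0=0.,z0=0.,dirdeg=176.9,cad=(.6202,.0040,-3.1)):
    W=np.array([*cad[:2],0])+Rn.from_euler('z',cad[2],degrees=True).apply([wl[0]/1000,wl[1]/1000,0]);W[2]=zend
    Rt,up=toolR2(phi-ang,dirdeg)
    d=np.array([np.sin(ang),np.cos(ang),0])
    # end = G + Rt*(x0,0,z0) + L*Rt*d
    G=W-Rt.apply(L*d+np.array([x0,0,z0])/1000)
    return G+Rt.apply([0,GO,0]),Rt
if __name__=="__main__":
    a=[float(x) for x in sys.argv[1:]]
    kw=dict(zip(["ang","L","x0","z0"],a[5:]))
    s=settle(arm,int(a[4]));print(s["t"],s["eef_pos"].round(4),s["ee_rot"].round(3),s["force"].round(1),s["q"].round(3),round(float(s["width"]),4))
    p,Rt=pose(a[:2],a[2],a[3],**kw);print("target",p.round(4),Rt.as_euler('xyz').round(3))
    plan(s,p,Rt=Rt,maxd=25,maxr=5)
E
python3 ins.py -20 40 .15 .13 1
```

```text
20.3333 [0.5091 0.1348 0.2005] [-1.571 -0.185  0.27 ] [-0.2  0.9 -1.3] [ 0.694 -0.021 -0.493  0.094 -0.933 -2.045] 0.0092
target [0.5732 0.0466 0.2071] [-1.571  0.172 -0.054]
n 6 dist 109.1637468814165 rot [-0.13 18.68 20.28]
0 [6.5, 0.1, -17.0] [-0.02, 3.11, 3.38]
1 [7.4, -0.3, -16.6] [-0.02, 3.11, 3.38]
2 [8.2, -0.8, -16.2] [-0.02, 3.11, 3.38]
3 [9.0, -1.3, -15.7] [-0.02, 3.11, 3.38]
4 [9.8, -1.8, -15.2] [-0.02, 3.11, 3.38]
5 [10.5, -2.4, -14.7] [-0.02, 3.11, 3.38]
```

move_arm(deltas=[{"dp": [4,-3,-12],"rotation": [0,3.1,3.4]},{"dp": [7.4,-1,-17],"rotation": [0,3.1,3.4]},{"dp": [8.2,-1,-17],"rotation": [0,3.1,3.4]},{"dp": [9,-1.3,-16],"rotation": [0,3.1,3.4]},{"dp": [9.8,-1.8,-15],"rotation": [0,3.1,3.4]}])

```text
t: 20.75
eef_pos: [0.5536, 0.0627, 0.2046]
ee_rot: [-1.563, 0.133, 0.001]
force: [-0.2, 1.3, 0.0]
width: 0.0094
```

```bash
python3 ins.py -20 40 .15 .11 3
```

```text
20.9 [0.5541 0.062  0.2022] [-1.565e+00  1.340e-01 -1.000e-03] [-0.5 -0.2 -1.2] [ 0.415  0.252 -0.099 -0.061 -1.34  -1.97 ] 0.0092
target [0.5732 0.0466 0.1871] [-1.571  0.172 -0.054]
n 2 dist 28.70414387550913 rot [0.12 3.02 2.19]
0 [10.4, 6.1, -7.7] [0.06, 1.51, 1.09]
1 [10.8, 5.9, -7.4] [0.06, 1.51, 1.09]
```

move_arm(deltas=[{"dp": [10,2,-8],"rotation": [0.1,1.5,1.1]},{"dp": [10,4,-7],"rotation": [0,1.5,1.1]}])

```text
t: 21.07
eef_pos: [0.572, 0.0472, 0.1927]
ee_rot: [-1.571, 0.172, -0.053]
force: [-0.2, -0.2, -0.6]
width: 0.009
```

```bash
python3 shank.py 29;python3 ins.py -20 40 .15 .10 0; python3 wp.py 29|head -1
```

```text
21.2667 [0.5716 0.0473 0.1925] [-1.571  0.172 -0.052] [-0.2  0.5 -0.3] [ 0.37   0.311 -0.041 -0.071 -1.377 -1.973] 0.0095
scene n 187 x slope/int [0.333 4.101] z slope/int [0.009 0.162] y range [ 15.  125.5]
side n 105 x slope/int [ 0.343 -2.403] z slope/int [0.005 3.032] y range [ 31.1 124.9]
21.3667 [0.5717 0.0476 0.1935] [-1.571  0.171 -0.051] [ 0.2 -0.4 -0.5] [ 0.37   0.31  -0.04  -0.071 -1.377 -1.973] 0.0095
target [0.5732 0.0466 0.1771] [-1.571  0.172 -0.054]
n 1 dist 16.517882559603922 rot [0.01 0.15 0.06]
0 [4.3, 15.9, -0.9] [0.01, 0.15, 0.06]
21.3667 [0.57167674 0.04761575 0.19353896] 0.009494848172761354 [ 0.2 -0.4 -0.5]
```

```bash
cat > ov.py <<'E'
from h import *
from ins import pose
from station import arm
import sys
n=sys.argv[1];ang=float(sys.argv[2]);L=float(sys.argv[3]);wl=[float(sys.argv[4]),float(sys.argv[5])]
s=arm.get_state();Rw=R(s);G=s["eef_pos"]+Rw.apply([0,-GO,0]);d=np.array([np.sin(ang),np.cos(ang),0])
E_=G+Rw.apply(L*d);print("end",E_.round(4),"tilt dir",Rw.apply(-d).round(3))
cad=(.6202,.0040,-3.1)
Rc=Rn.from_euler('z',cad[2],degrees=True)
for c in ("scene","side"):
    f=arm.grab_frame(c);np.savez(f"{c}{n}.npz",**f)
    k=8;big=cv2.resize(f["pixels"][:,:,::-1],None,fx=k,fy=k,interpolation=cv2.INTER_CUBIC)
    pj=lambda Q:((proj(f,Q)+.5)*k-.5).astype(np.int32)
    cv2.polylines(big,[pj(np.array([G+Rw.apply(.03*d),E_]))],False,(0,0,255),1);cv2.circle(big,tuple(map(int,pj(E_)[0])),3,(0,0,255),-1)
    for cx in(-20,20):
        for cy in(-40,40):
            Q=Rc.apply(np.array([[cx+a*7.5,cy+b*7.5,72.] for a,b in((1,1),(1,-1),(-1,-1),(-1,1))])/1000)+[cad[0],cad[1],0]
            cv2.polylines(big,[pj(Q)],True,(0,255,0) if [cx,cy]==wl else (255,0,0),1)
    c0=pj([.61,.03,.1])[0];cv2.imwrite(f"pics/{c}{n}.png",big[max(0,c0[1]-300):c0[1]+300,c0[0]-380:c0[0]+380])
E
python3 ov.py 30 .325 .1328 -20 40
```

```text
end [0.6015 0.0462 0.1168] tilt dir [-0.154  0.007  0.988]
```

```bash
python3 ins.py -20 40 .15 .078 0 .322 .1328 1.5 .7
```

```text
21.5167 [0.572  0.0477 0.194 ] [-1.57   0.17  -0.051] [-0.3  0.6 -1.1] [ 0.37   0.309 -0.04  -0.071 -1.378 -1.973] 0.0092
target [0.5717 0.046  0.1554] [-1.571  0.172 -0.054]
n 2 dist 38.69154433030255 rot [-0.01  0.15  0.1 ]
0 [3.2, 19.1, -0.9] [-0.0, 0.07, 0.05]
1 [3.2, 19.1, -0.9] [-0.0, 0.07, 0.05]
```

move_arm(deltas=[{"dp": [2,10,-1.5],"rotation": [0,0.1,0.1]},{"dp": [2,14,0],"rotation": [0,0,0]},{"dp": [2,10,0],"rotation": [0,0,0]}])

```text
t: 21.77
eef_pos: [0.5732, 0.0472, 0.1612]
ee_rot: [-1.568, 0.165, -0.051]
force: [1.4, -0.4, -0.5]
width: 0.0096
```

```bash
python3 ins.py -20 40 .15 .064 5 .322 .1328 1.5 .7;  python3 ov.py 31 .322 .1328 -20 40
```

```text
22.0167 [0.5738 0.047  0.1624] [-1.569  0.165 -0.051] [-0.1  0.6 -0.7] [ 0.369  0.33  -0.084 -0.071 -1.308 -1.967] 0.0093
target [0.5717 0.046  0.1414] [-1.571  0.172 -0.054]
n 1 dist 21.13157022949194 rot [-0.1   0.17  0.4 ]
0 [1.4, 21.1, -1.2] [-0.1, 0.17, 0.4]
end [0.6036 0.0457 0.0855] tilt dir [-0.156  0.006  0.988]
```

```bash
python3 ins.py -20 40 .15 .077 0 .322 .1328 2.2 .7
```

```text
22.1167 [0.574  0.0471 0.1626] [-1.568  0.164 -0.051] [-0.   1.3 -0.8] [ 0.369  0.329 -0.084 -0.072 -1.308 -1.967] 0.0092
target [0.571  0.046  0.1545] [-1.571  0.172 -0.054]
n 1 dist 8.746179074452481 rot [-0.12  0.17  0.44]
0 [-1.6, 8.5, -1.3] [-0.12, 0.17, 0.44]
```

move_arm(deltas=[{"dp": [-2,5,-1.4],"rotation": [-0.1,0.2,0.5]},{"dp": [-0.5,3.5,0],"rotation": [0,0,0]}])

```text
t: 22.28
eef_pos: [0.5708, 0.046, 0.1557]
ee_rot: [-1.57, 0.171, -0.055]
force: [0.4, 0.4, 0.1]
width: 0.0093
```

```bash
python3 ins.py -20 40 .15 .064 4 .322 .1328 2.2 .7;  python3 ov.py 32 .322 .1328 -20 40
```

```text
22.4833 [0.5709 0.046  0.1559] [-1.57   0.171 -0.054] [ 0.2  0.3 -0.9] [ 0.368  0.334 -0.094 -0.073 -1.3   -1.968] 0.0092
target [0.571  0.046  0.1415] [-1.571  0.172 -0.054]
n 1 dist 14.380095548713195 rot [-0.04 -0.01  0.07]
0 [2.5, 14.2, -0.0] [-0.04, -0.01, 0.07]
end [0.6002 0.0445 0.0788] tilt dir [-0.151  0.007  0.989]
```

move_arm(deltas=[{"dp": [1,6,0],"rotation": [0,0,0]},{"dp": [1,6,0],"rotation": [0,0,0]},{"dp": [0.5,4,0],"rotation": [0,0,0]}])

```text
t: 22.83
eef_pos: [0.5716, 0.0463, 0.1397]
ee_rot: [-1.569, 0.168, -0.054]
force: [-0.6, -0.9, -0.6]
width: 0.009
```

```bash
python3 ins.py -20 40 .15 .060 4 .322 .1328 2.2 .7;  python3 ov.py 33 .322 .1328 -20 40
```

```text
23.0333 [0.5717 0.0463 0.1403] [-1.569  0.168 -0.054] [-0.3 -0.6  0. ] [ 0.368  0.345 -0.114 -0.073 -1.266 -1.965] 0.0094
target [0.571  0.046  0.1375] [-1.571  0.172 -0.054]
n 1 dist 2.8664475557403106 rot [-0.08  0.01  0.21]
0 [-0.2, 2.8, -0.3] [-0.08, 0.01, 0.21]
end [0.6012 0.0448 0.0633] tilt dir [-0.153  0.007  0.988]
```

```bash
python3 ins.py -20 40 .0 .052 0 .322 .1328 2.2 .7
```

```text
23.1333 [0.5718 0.0463 0.1406] [-1.569  0.168 -0.054] [-0.1  0.3 -0. ] [ 0.368  0.345 -0.114 -0.073 -1.266 -1.965] 0.009
target [0.5829 0.0454 0.1333] [-1.571  0.322 -0.054]
n 2 dist 13.292750676429803 rot [-0.09  0.02  8.84]
0 [6.1, 2.7, -0.2] [-0.05, 0.01, 4.42]
1 [6.3, 2.2, -0.2] [-0.05, 0.01, 4.42]
```

move_arm(deltas=[{"dp": [4,2,-0.2],"rotation": [0,0,3]},{"dp": [4.2,2,-0.2],"rotation": [0,0,3]},{"dp": [4.2,1.6,0],"rotation": [0,0,3]}])

```text
t: 23.38
eef_pos: [0.5824, 0.0461, 0.1372]
ee_rot: [-1.566, 0.322, -0.05]
force: [0.9, 0.9, -0.7]
width: 0.0093
```

```bash
python3 ins.py -20 40 0 .035 4 .322 .1328 2.2 .7;  python3 ov.py 34 .322 .1328 -20 40
```

```text
23.5833 [0.5822 0.0458 0.1352] [-1.567  0.322 -0.052] [-0.8  0.1 -0.8] [ 0.323  0.471  0.054 -0.12  -1.455 -1.914] 0.0091
target [0.5829 0.0454 0.1163] [-1.571  0.322 -0.054]
n 1 dist 18.913559120797288 rot [-0.16  0.13  0.01]
0 [6.6, 17.7, -0.5] [-0.16, 0.13, 0.01]
end [0.5996 0.0452 0.0546] tilt dir [-0.    -0.003  1.   ]
```

move_arm(deltas=[{"dp": [2,5,-0.4],"rotation": [-0.1,0.1,0]},{"dp": [2.5,7,0],"rotation": [0,0,0]},{"dp": [2,5,0],"rotation": [0,0,0]}])

```text
t: 23.93
eef_pos: [0.5829, 0.0459, 0.1199]
ee_rot: [-1.568, 0.314, -0.052]
force: [-0.9, 0.1, -1.4]
width: 0.0092
```

```bash
python3 ins.py -20 40 0 .018 4 .322 .1328 2.2 .7
```

```text
24.1333 [0.5831 0.0457 0.1201] [-1.568  0.315 -0.052] [-0.6  0.3  0.4] [ 0.325  0.479  0.033 -0.118 -1.419 -1.912] 0.0091
target [0.5829 0.0454 0.0993] [-1.571  0.322 -0.054]
n 1 dist 20.777074035126265 rot [-0.09  0.12  0.39]
0 [6.3, 19.8, -0.4] [-0.09, 0.12, 0.39]
```

move_arm(deltas=[{"dp": [2,6,-0.4],"rotation": [-0.1,0.1,0.4]},{"dp": [2.2,7,0],"rotation": [0,0,0]},{"dp": [1.5,4,0],"rotation": [0,0,0]}])

```text
t: 24.38
eef_pos: [0.5841, 0.0455, 0.1023]
ee_rot: [-1.57, 0.32, -0.053]
force: [-0.0, 0.1, -0.7]
width: 0.009
```

```bash
python3 ins.py -20 40 0 .016 4 .322 .1328 2.2 .7;  python3 ov.py 35 .322 .1328 -20 40
```

```text
24.5833 [0.5842 0.0455 0.103 ] [-1.57   0.32  -0.053] [-0.9 -0.4 -0.5] [ 0.324  0.498  0.021 -0.118 -1.394 -1.909] 0.0092
target [0.5829 0.0454 0.0973] [-1.571  0.322 -0.054]
n 1 dist 5.814272090207968 rot [-0.    0.05  0.12]
0 [0.6, 5.8, -0.1] [-0.0, 0.05, 0.12]
end [0.6017 0.0445 0.0224] tilt dir [-0.002 -0.     1.   ]
```

move_arm(deltas=[{"dp": [0.5,4,0],"rotation": [0,0,0.1]},{"dp": [0.8,2.5,0],"rotation": [0,0,0]}])

```text
t: 24.85
eef_pos: [0.5843, 0.0456, 0.0977]
ee_rot: [-1.57, 0.319, -0.053]
force: [-0.5, 0.5, 17.4]
width: 0.0094
```

```bash
python3 ins.py -20 40 0 .016 4 .322 .1328 2.2 .7
```

```text
25.05 [0.5844 0.0456 0.098 ] [-1.57   0.319 -0.053] [-0.1  0.   2.6] [ 0.324  0.502  0.016 -0.118 -1.383 -1.908] 0.0091
target [0.5829 0.0454 0.0973] [-1.571  0.322 -0.054]
n 1 dist 1.6911849492257927 rot [-0.03  0.08  0.2 ]
0 [-1.3, 1.1, -0.3] [-0.03, 0.08, 0.2]
```

move_arm(deltas=[{"dp": [0,0,0],"rotation": [0,0,0]}], jaw=190)

```text
t: 25.13
eef_pos: [0.5845, 0.0455, 0.098]
ee_rot: [-1.57, 0.318, -0.053]
force: [0.5, 0.9, -0.4]
width: 0.0119
```

```bash
python3 ins.py -20 40 0 .016 5 .322 .1328 2.2 .7; python3 wp.py 36
```

```text
25.3833 [0.5844 0.0456 0.0978] [-1.57   0.319 -0.053] [-0.4  0.3 -0.2] [ 0.324  0.502  0.015 -0.118 -1.383 -1.908] 0.0218
target [0.5829 0.0454 0.0973] [-1.571  0.322 -0.054]
n 1 dist 1.6027287933815024 rot [-0.03  0.07  0.19]
0 [-1.3, 0.9, -0.3] [-0.03, 0.07, 0.19]
25.3833 [0.58440049 0.04557568 0.09782299] 0.021817212616726474 [-0.4  0.3 -0.2]
stone n 19 [[-18.2 -84.9  -3.5]
 [-17.7 -83.6  -0. ]
 [-12.3 -73.5   3.9]]
-40 55 x [-9.9 -9.2 -4.3] z [-13.4 -10.6  13.3]
```

Stone is centred between the fingers. Retract along the tool axis.

move_arm(deltas=[{"dp": [0,-8,0],"rotation": [0,0,0]},{"dp": [0,-12,0],"rotation": [0,0,0]},{"dp": [0,-14,0],"rotation": [0,0,0]},{"dp": [0,-14,0],"rotation": [0,0,0]}])

```text
t: 25.77
eef_pos: [0.5978, 0.0444, 0.1432]
ee_rot: [-1.571, 0.325, -0.053]
force: [0.0, -0.3, 0.2]
width: 0.0223
```

```bash
python3 ins.py -20 40 0 .016 4 .322 .1328 2.2 .7|head -1; python3 wp.py 37
```

```text
25.9667 [0.5978 0.0446 0.1427] [-1.571  0.324 -0.053] [-0.2 -0.1 -0.4] [ 0.316  0.491  0.103 -0.116 -1.487 -1.913] 0.0223
25.9667 [0.59779099 0.04463945 0.14265167] 0.02229724773662168 [-0.2 -0.1 -0.4]
stone n 706 [[-19.1 -55.1  -6.1]
 [-13.3 -52.7   0.4]
 [ -6.7 -45.1   7.4]]
-40 44 x [-13.1  -9.5   0.3] z [-12.9 -10.9  13.7]
```

move_arm(deltas=[{"dp": [0,-20,0],"rotation": [0,0,0]},{"dp": [0,-30,0],"rotation": [0,0,0]},{"dp": [0,-30,0],"rotation": [0,0,0]},{"dp": [0,-20,0],"rotation": [0,0,0]}], jaw=160)

```text
t: 26.35
eef_pos: [0.6241, 0.0427, 0.232]
ee_rot: [-1.574, 0.342, -0.055]
force: [-0.2, -0.4, -0.1]
width: 0.0321
```

```bash
python3 ov.py 38 .322 .1328 -20 40; python3 - <<'E'
from h import *
import pts
X=[cloud(dict(np.load(n+"38.npz"))) for n in("scene","side")]
for k in (0,1):
    P,C,_=X[k];C=C.astype(int)
    m=(P[:,1]>.12)&(P[:,1]<.32)&(P[:,0]>.45)&(P[:,0]<.62)&(P[:,2]>.15)&(P[:,2]<.2)&(C[:,0]-C[:,2]>60);print(m.sum(),np.median(P[m],0) if m.any() else '')
    ms=(abs(P[:,0]-.6024)<.03)&(abs(P[:,1]-.045)<.03)&(P[:,2]>.1)&(C[:,0]-C[:,2]>60);print("placed stone",ms.sum(),P[ms].mean(0),P[ms][:,2].max() if ms.any() else '')
E
python3 wp.py 38
```

```text
end [0.6399 0.0416 0.1511] tilt dir [0.02  0.002 1.   ]
37 [0.53193096 0.20976596 0.17084725]
placed stone 0 [nan nan nan] 
41 [0.52649016 0.21303901 0.16855813]
placed stone 19 [0.60099958 0.05023693 0.18938954] 0.19573811427831433
26.45 [0.6254405  0.0427731  0.23296975] 0.03265735637207731 [ 0.   0.7 -0.3]
stone n 265 [[-17.4  39.9  -5.1]
 [-11.4  42.3   1.2]
 [ -4.6  45.2   7.4]]<stdin>:7: RuntimeWarning: Mean of empty slice.
  ret = um.true_divide(
```

```bash
cat > ptb.py <<'E'
from h import *
import sys
def fit(P,C,box,name):
    C=C.astype(int)
    m=(P[:,0]>box[0])&(P[:,0]<box[1])&(P[:,1]>box[2])&(P[:,1]<box[3])&(P[:,2]>.078)&(P[:,2]<.22)
    P,C=P[m],C[m];red=(C[:,0]-C[:,2]>50)&(P[:,2]>.14)
    S=P[red];c0=np.median(S,0);sh=P[(~red)&(P[:,2]<.165)]
    o=c0;ax=np.array([np.sin(.48),.17,-.87]);ax/=np.linalg.norm(ax)
    for it in range(8):
        v=P-o;t=v@ax;pp=np.linalg.norm(v-np.outer(t,ax),axis=1);q=P[(pp<(.02 if it<3 else .012))]
        o=q.mean(0);u=np.linalg.svd(q-o)[2][0];ax=u if u[2]<0 else -u
    up=-ax
    print(name,"stone",c0.round(4),len(S),len(q),"zmax",S[:,2].max().round(4),"up",up.round(3),"lean",np.arccos(up[2]).round(3),"dir",np.degrees(np.arctan2(up[1],up[0])).round(1),"at z.17",(o+ax*(.17-o[2])/ax[2]).round(4))
if __name__=="__main__":
    n=sys.argv[1];box=[float(x) for x in sys.argv[2:6]]
    for c in("scene","side"):
        P,C,_=cloud(dict(np.load(f"{c}{n}.npz")));fit(P,C,box,c)
    try:
        w=dict(np.load(f"w{n}.npz"));P,C,_=wcloud(w,w["pos"],w["rot"]);fit(P,C,box,"wrist")
    except Exception as e: print(e)
E
python3 ptb.py 38 .48 .62 .17 .27; python3 go.py .2 -158 .55 .218 .131 .11 0
```

```text
scene stone [0.5332 0.2091 0.1699] 45 250 zmax 0.1785 up [-0.452 -0.193  0.871] lean 0.514 dir -156.9 at z.17 [0.5305 0.2079 0.17  ]
side stone [0.5265 0.2131 0.1684] 42 171 zmax 0.1758 up [-0.465 -0.192  0.864] lean 0.527 dir -157.5 at z.17 [0.5247 0.2111 0.17  ]
wrist stone [0.5292 0.2059 0.172 ] 250 687 zmax 0.1778 up [-0.468 -0.2    0.861] lean 0.534 dir -156.9 at z.17 [0.5284 0.2062 0.17  ]
26.5 [0.6243 0.043  0.2311] [-1.573  0.34  -0.055] [-0.5 -0.2 -0.9] [ 0.3    0.497  0.311 -0.115 -1.704 -1.922] 0.0322
n 10 dist 196.12183734098735 rot [ -1.64 -25.34 -30.48]
0 [-7.3, 7.4, 16.6] [-0.16, -2.53, -3.05]
1 [-6.9, 7.0, 17.0] [-0.16, -2.53, -3.05]
2 [-6.5, 6.6, 17.3] [-0.16, -2.53, -3.05]
3 [-6.1, 6.2, 17.6] [-0.16, -2.53, -3.05]
4 [-5.6, 5.9, 17.8] [-0.16, -2.53, -3.05]
5 [-5.1, 5.5, 18.1] [-0.16, -2.53, -3.05]
6 [-4.6, 5.2, 18.3] [-0.16, -2.53, -3.05]
7 [-4.1, 4.9, 18.5] [-0.16, -2.53, -3.05]
8 [-3.5, 4.7, 18.7] [-0.16, -2.53, -3.05]
9 [-2.9, 4.4, 18.9] [-0.16, -2.53, -3.05]
```

move_arm(deltas=[{"dp": [-6,2,14],"rotation": [-0.2,-2.5,-3]},{"dp": [-7,5,20],"rotation": [-0.2,-2.5,-3.2]},{"dp": [-6,6,22],"rotation": [-0.2,-2.5,-3.2]},{"dp": [-6,6,22],"rotation": [-0.2,-2.5,-3.2]},{"dp": [-6,6,20],"rotation": [-0.2,-2.5,-3.2]}])

```text
t: 26.92
eef_pos: [0.5829, 0.1385, 0.2027]
ee_rot: [-1.548, 0.067, 0.164]
force: [0.8, 1.4, 0.6]
width: 0.0326
```

```bash
python3 go.py .2 -157 .5463 .2152 .1333 .1 3
```

```text
27.0667 [0.5811 0.1384 0.2036] [-1.548  0.07   0.165] [0.9 0.4 0.5] [ 0.527  0.272 -0.069 -0.048 -1.288 -1.919] 0.0329
n 5 dist 88.92186191266539 rot [ -0.4  -13.73 -15.22]
0 [-5.7, 6.0, 15.7] [-0.08, -2.75, -3.04]
1 [-5.3, 5.7, 16.0] [-0.08, -2.75, -3.04]
2 [-4.8, 5.4, 16.3] [-0.08, -2.75, -3.04]
3 [-4.3, 5.1, 16.5] [-0.08, -2.75, -3.04]
4 [-3.7, 4.9, 16.7] [-0.08, -2.75, -3.04]
```

move_arm(deltas=[{"dp": [-6,4,16],"rotation": [0,-2.8,-3]},{"dp": [-6,5,17],"rotation": [0,-2.8,-3]},{"dp": [-5,5,17],"rotation": [0,-2.8,-3]},{"dp": [-4,5,17],"rotation": [0,-2.8,-3]},{"dp": [-4,4,15],"rotation": [-0.4,-2.5,-3]}])

```text
t: 27.48
eef_pos: [0.5379, 0.2117, 0.176]
ee_rot: [-1.572, -0.198, 0.403]
force: [0.1, 0.2, 0.2]
width: 0.0328
```

```bash
python3 go.py .2 -157 .5463 .2152 .1333 .1 4; python3 wp.py 39; python3 - <<'E'
from station import arm
import numpy as np
for n in("scene","side"): np.savez(f"{n}39.npz",**arm.grab_frame(n))
E
python3 ptb.py 39 .48 .62 .17 .27
```

```text
27.6833 [0.5376 0.2111 0.1765] [-1.573 -0.195  0.402] [0.7 0.3 0.1] [ 0.765  0.082 -0.443  0.093 -0.865 -1.988] 0.033
n 1 dist 1.1567607437887646 rot [ 0.1   0.02 -0.28]
0 [0.8, -0.7, 0.4] [0.1, 0.02, -0.28]
27.6833 [0.53760242 0.2110888  0.17654453] 0.033012175819538386 [0.7 0.3 0.1]
stone n 422 [[-21.9  -1.8  -5.1]
 [-15.5   0.2   2.1]
 [ -8.9   3.4   8.8]]
scene stone [0.5325 0.2091 0.1702] 47 248 zmax 0.1767 up [-0.455 -0.196  0.868] lean 0.519 dir -156.7 at z.17 [0.53   0.2078 0.17  ]
side stone [0.5265 0.2142 0.1685] 40 170 zmax 0.1761 up [-0.466 -0.198  0.862] lean 0.531 dir -157.0 at z.17 [0.5247 0.211  0.17  ]
wrist stone [0.5229 0.2069 0.1734] 422 431 zmax 0.1774 up [-0.333  0.943  0.011] lean 1.56 dir 109.4 at z.17 [ 0.6162 -0.0576  0.17  ]
```

move_arm(deltas=[{"dp": [0,8,1.2],"rotation": [0.1,0,-0.2]},{"dp": [0,14,0],"rotation": [0,0,0]},{"dp": [0,14,0],"rotation": [0,0,0]},{"dp": [-0.5,10,0],"rotation": [0,0,0]}])

```text
t: 28.17
eef_pos: [0.552, 0.2164, 0.132]
ee_rot: [-1.568, -0.205, 0.393]
force: [0.2, 0.2, -0.2]
width: 0.0325
```

```bash
python3 go.py .2 -157 .5451 .2159 .1335 0 4; python3 wp.py 40
```

```text
28.3667 [0.5516 0.2164 0.1331] [-1.568 -0.205  0.394] [0.4 0.6 0.4] [ 0.753  0.142 -0.487  0.102 -0.751 -1.997] 0.033
n 3 dist 53.8010038713271 rot [-0.06 -0.4   0.28]
0 [-2.1, 17.8, 0.7] [-0.02, -0.13, 0.09]
1 [-2.1, 17.8, 0.7] [-0.02, -0.13, 0.09]
2 [-2.0, 17.8, 0.7] [-0.02, -0.13, 0.09]
28.3667 [0.55161394 0.21639268 0.13314746] 0.03300346519384264 [0.4 0.6 0.4]
stone n 633 [[-27.6 -47.7  -4. ]
 [-21.6 -45.4   2.2]
 [-15.2 -42.2   8.9]]
```

move_arm(deltas=[{"dp": [-5,9,2.3],"rotation": [0,-0.4,0.3]},{"dp": [-2,13,0],"rotation": [0,0,0]},{"dp": [0,14,0],"rotation": [0,0,0]},{"dp": [0,11,0],"rotation": [0,0,0]}])

```text
t: 28.75
eef_pos: [0.5556, 0.2224, 0.0895]
ee_rot: [-1.566, -0.21, 0.402]
force: [0.2, -0.7, -0.3]
width: 0.0331
```

```bash
python3 go.py .2 -157 .5451 .2159 .1335 0 4; python3 wp.py 41
```

```text
28.95 [0.5556 0.2221 0.0901] [-1.567 -0.209  0.402] [-0.4 -0.4  0.8] [ 0.754  0.197 -0.539  0.114 -0.64  -2.007] 0.0327
n 1 dist 10.72297096388569 rot [-0.22  0.05  0.52]
0 [-3.4, 10.0, -1.7] [-0.22, 0.05, 0.52]
28.95 [0.55562052 0.22214166 0.09012624] 0.032663803689835666 [-0.4 -0.4  0.8]
stone n 111 [[-24.9 -84.8  -6.1]
 [-22.7 -81.2  -0.3]
 [-19.9 -73.7   4.6]]
```

move_arm(deltas=[{"dp": [-2.5,6,-1.5],"rotation": [0,0,0.5]},{"dp": [-1,4.5,0],"rotation": [0,0,0]}])

```text
t: 29.17
eef_pos: [0.5563, 0.2215, 0.0817]
ee_rot: [-1.566, -0.205, 0.403]
force: [0.1, -0.2, 0.2]
width: 0.0328
```

```bash
python3 go.py .2 -157 .5451 .2159 .1335 0 4
```

```text
29.3667 [0.556  0.2212 0.0813] [-1.566 -0.204  0.403] [ 0.4  0.6 -0.2] [ 0.75   0.211 -0.543  0.11  -0.626 -2.001] 0.0329
n 1 dist 2.2004495910479513 rot [-0.28  0.08  0.23]
0 [-1.5, 1.5, -0.7] [-0.28, 0.08, 0.23]
```

move_arm(deltas=[{"dp": [-1.5,1.5,-0.7],"rotation": [-0.2,0,0.2]}], jaw=255, squeeze=40)

```text
t: 29.45
eef_pos: [0.5555, 0.2203, 0.08]
ee_rot: [-1.569, -0.201, 0.403]
force: [0.0, 1.3, 0.7]
width: 0.0301
```

```bash
python3 go.py .2 -157 .5451 .2159 .1335 0 8
```

```text
29.85 [0.5552 0.2202 0.0796] [-1.57  -0.201  0.403] [-0.4 -0.4 -0.7] [ 0.751  0.213 -0.546  0.114 -0.626 -2.006] 0.009
n 1 dist 0.06581678012894679 rot [-0.09  0.08  0.03]
0 [-0.1, 0.0, 0.0] [-0.09, 0.08, 0.03]
```

Gripped. Extract along the shank.

move_arm(deltas=[{"dp": [-3,-9,0],"rotation": [0,0,0]},{"dp": [-4,-12,0],"rotation": [0,0,0]},{"dp": [-4,-12,0],"rotation": [0,0,0]},{"dp": [-4,-12,0],"rotation": [0,0,0]},{"dp": [-4,-12,0],"rotation": [0,0,0]}])

```text
t: 30.27
eef_pos: [0.5258, 0.2074, 0.1344]
ee_rot: [-1.57, -0.199, 0.403]
force: [0.3, 0.1, -1.1]
width: 0.0093
```

move_arm(deltas=[{"dp": [-4,-12,0],"rotation": [0,0,0]},{"dp": [-4,-14,0],"rotation": [0,0,0]},{"dp": [0,-20,0],"rotation": [0,0,0]},{"dp": [0,-25,0],"rotation": [0,0,0]},{"dp": [0,-20,0],"rotation": [0,0,0]}])

```text
t: 30.68
eef_pos: [0.495, 0.1927, 0.2282]
ee_rot: [-1.57, -0.195, 0.402]
force: [1.6, 0.5, -1.2]
width: 0.0092
```

```bash
python3 shank.py 42
```

```text
30.8833 [0.4956 0.1933 0.2269] [-1.569 -0.196  0.402] [ 0.6  0.3 -1.3] [ 0.802 -0.038 -0.447  0.089 -0.983 -2.013] 0.0091
scene n 288 x slope/int [0.34  3.124] z slope/int [-0.004 -1.263] y range [ 14.4 126.4]
side n 167 x slope/int [0.33  0.353] z slope/int [0.009 1.791] y range [ 19.  126.4]
```

```bash
python3 ins.py 38 95 .15 .15 0 .325 .1332 2 .7
```

```text
30.9833 [0.4953 0.1929 0.2252] [-1.57  -0.193  0.402] [ 0.4  0.5 -1. ] [ 0.801 -0.036 -0.448  0.089 -0.982 -2.013] 0.0089
target [0.6318 0.0978 0.2279] [-1.571  0.175 -0.054]
n 7 dist 166.3956706064312 rot [-0.26 26.28 20.71]
0 [12.5, 2.0, -20.1] [-0.04, 3.75, 2.96]
1 [13.8, 1.4, -19.3] [-0.04, 3.75, 2.96]
2 [15.1, 0.6, -18.3] [-0.04, 3.75, 2.96]
3 [16.3, -0.2, -17.3] [-0.04, 3.75, 2.96]
4 [17.4, -1.0, -16.2] [-0.04, 3.75, 2.96]
5 [18.3, -1.9, -15.0] [-0.04, 3.75, 2.96]
6 [19.1, -2.9, -13.8] [-0.04, 3.75, 2.96]
```

move_arm(deltas=[{"dp": [9,-1,-14],"rotation": [0,3.5,2.9]},{"dp": [14,0,-19],"rotation": [0,3.75,3]},{"dp": [15,0,-18],"rotation": [0,3.75,3]},{"dp": [16,0,-17],"rotation": [0,3.75,3]},{"dp": [17,-1,-16],"rotation": [0,3.75,3]}])

```text
t: 31.4
eef_pos: [0.5804, 0.1282, 0.2277]
ee_rot: [-1.552, 0.089, 0.08]
force: [0.0, 1.1, -0.3]
width: 0.0091
```

```bash
python3 ins.py 38 95 .15 .15 2 .325 .1332 2 .7
```

```text
31.5 [0.5825 0.1268 0.2239] [-1.555  0.093  0.076] [-0.5  0.1 -2.9] [ 0.503  0.274 -0.018 -0.054 -1.357 -1.985] 0.0095
target [0.6318 0.0978 0.2279] [-1.571  0.175 -0.054]
n 3 dist 57.40075922270904 rot [0.09 7.45 4.63]
0 [15.5, -2.9, -10.9] [0.03, 2.48, 1.54]
1 [15.9, -3.4, -10.2] [0.03, 2.48, 1.54]
2 [16.2, -3.8, -9.5] [0.03, 2.48, 1.54]
```

move_arm(deltas=[{"dp": [15,-3,-11],"rotation": [0,2.5,1.5]},{"dp": [16,-3.4,-10],"rotation": [0,2.5,1.5]},{"dp": [16,-4,-9],"rotation": [0,2.5,1.6]}])

```text
t: 31.75
eef_pos: [0.6292, 0.0976, 0.224]
ee_rot: [-1.575, 0.184, -0.057]
force: [0.2, 0.4, -0.0]
width: 0.0091
```

```bash
python3 ins.py 32 -40 .15 .14 3 .325 .1332 2 .7
```

```text
31.9 [0.6296 0.0972 0.2222] [-1.576  0.185 -0.058] [-1.3  0.  -1.7] [ 0.406  0.408  0.17  -0.078 -1.501 -2.022] 0.009
target [ 0.6185 -0.0367  0.2179] [-1.571  0.175 -0.054]
n 6 dist 134.38976825722062 rot [ 0.26 -0.21 -0.56]
0 [-0.4, 0.9, -22.4] [0.04, -0.04, -0.09]
1 [-0.4, 0.9, -22.4] [0.04, -0.04, -0.09]
2 [-0.4, 0.9, -22.4] [0.04, -0.04, -0.09]
3 [-0.5, 0.9, -22.4] [0.04, -0.04, -0.09]
4 [-0.5, 0.9, -22.4] [0.04, -0.04, -0.09]
5 [-0.5, 0.8, -22.4] [0.04, -0.04, -0.09]
```

move_arm(deltas=[{"dp": [0,-1,-18],"rotation": [0,0,-0.2]},{"dp": [0,-1,-26],"rotation": [0.1,0,-0.2]},{"dp": [0,0,-28],"rotation": [0.1,0,-0.1]},{"dp": [0,0,-28],"rotation": [0.1,0,0]},{"dp": [0,0,-22],"rotation": [0,-0.2,0]}])

```text
t: 32.32
eef_pos: [0.619, -0.0232, 0.2215]
ee_rot: [-1.57, 0.178, -0.041]
force: [-0.1, -0.5, -0.1]
width: 0.0093
```

```bash
python3 ins.py 20 -40 .15 .10 4 .325 .1332 2 .7;python3 ov.py 43 .325 .1332 20 -40
```

```text
32.5167 [ 0.6196 -0.0222  0.2216] [-1.57   0.178 -0.043] [-0.2  0.5 -0.1] [ 0.243  0.376  0.111 -0.051 -1.476 -1.848] 0.009
target [ 0.6066 -0.036   0.1779] [-1.571  0.175 -0.054]
n 2 dist 47.70056029964032 rot [ 0.07  0.63 -0.15]
0 [-2.2, 22.6, -7.2] [0.03, 0.31, -0.08]
1 [-2.2, 22.6, -7.2] [0.03, 0.31, -0.08]
end [ 0.6488 -0.0234  0.144 ] tilt dir [-0.147  0.006  0.989]
```

move_arm(deltas=[{"dp": [-2,12,-6],"rotation": [0,0.3,0]},{"dp": [-2,16,-5],"rotation": [0,0.3,0]},{"dp": [-1,12,-2],"rotation": [0,0,0]}])

```text
t: 32.87
eef_pos: [0.6092, -0.0302, 0.1848]
ee_rot: [-1.571, 0.171, -0.047]
force: [0.1, 0.6, -0.5]
width: 0.0091
```

```bash
python3 ins.py 20 -40 .15 .08 4 .325 .1332 2 -.3;python3 ov.py 44 .325 .1332 20 -40
```

```text
33.0667 [ 0.6098 -0.0303  0.1858] [-1.571  0.171 -0.047] [-0.4 -0.3 -0.4] [ 0.236  0.375  0.028 -0.048 -1.389 -1.841] 0.0093
target [ 0.6066 -0.035   0.1579] [-1.571  0.175 -0.054]
n 2 dist 28.505403353504995 rot [0.1  0.41 0.21]
0 [0.9, 14.0, -2.4] [0.05, 0.2, 0.11]
1 [0.9, 14.0, -2.4] [0.05, 0.2, 0.11]
end [ 0.6396 -0.0318  0.1084] tilt dir [-0.153  0.008  0.988]
```

move_arm(deltas=[{"dp": [0.3,10,-3],"rotation": [0.1,0.3,0.2]},{"dp": [1,12,-2],"rotation": [0,0,0]},{"dp": [0.5,6,-0.5],"rotation": [0,0,0]}])

```text
t: 33.42
eef_pos: [0.6093, -0.0352, 0.1593]
ee_rot: [-1.569, 0.168, -0.051]
force: [0.4, 0.4, -1.6]
width: 0.0093
```

```bash
python3 ins.py 20 -40 .15 .078 4 .325 .1332 2.3 -.2;python3 ov.py 45 .325 .1332 20 -40
```

```text
33.6167 [ 0.6096 -0.0353  0.1606] [-1.569  0.168 -0.051] [ 0.  -1.  -0.4] [ 0.228  0.389 -0.009 -0.049 -1.334 -1.835] 0.0095
target [ 0.6063 -0.0351  0.1559] [-1.571  0.175 -0.054]
n 1 dist 5.689473337628549 rot [-0.05  0.16  0.41]
0 [-2.5, 5.1, -0.0] [-0.05, 0.16, 0.41]
end [ 0.6396 -0.0367  0.0833] tilt dir [-0.156  0.007  0.988]
```

move_arm(deltas=[{"dp": [-3.2,2,0.6],"rotation": [0,0.2,0.4]},{"dp": [-0.3,2,0],"rotation": [0,0,0]}])

```text
t: 33.88
eef_pos: [0.6063, -0.0343, 0.1587]
ee_rot: [-1.57, 0.172, -0.055]
force: [0.7, 0.4, -0.8]
width: 0.0091
```

```bash
python3 ins.py 20 -40 .15 .078 4 .325 .1332 2.7 -.8;python3 ov.py 46 .325 .1332 20 -40
```

```text
34.0833 [ 0.6065 -0.0343  0.1585] [-1.57   0.172 -0.055] [ 0.   0.3 -1.1] [ 0.229  0.388 -0.015 -0.051 -1.333 -1.839] 0.0094
target [ 0.606  -0.0345  0.156 ] [-1.571  0.175 -0.054]
n 1 dist 2.5705734488148964 rot [-0.07 -0.03  0.16]
0 [-0.1, 2.6, -0.2] [-0.07, -0.03, 0.16]
end [ 0.6361 -0.0359  0.0811] tilt dir [-0.152  0.007  0.988]
```

move_arm(deltas=[{"dp": [0.8,6,0],"rotation": [0,0,0.1]},{"dp": [1.2,7,0],"rotation": [0,0,0]},{"dp": [0.6,4,0],"rotation": [0,0,0]}])

```text
t: 34.43
eef_pos: [0.6069, -0.0342, 0.1411]
ee_rot: [-1.569, 0.172, -0.054]
force: [0.8, 0.6, -0.2]
width: 0.0093
```

```bash
python3 ins.py 20 -40 .0 .052 4 .325 .1332 2.7 -.8;python3 ov.py 47 .325 .1332 20 -40
```

```text
34.6333 [ 0.6071 -0.0343  0.1419] [-1.57   0.172 -0.054] [ 0.4 -0.9 -0.8] [ 0.229  0.401 -0.035 -0.051 -1.3   -1.837] 0.0091
target [ 0.618  -0.0351  0.1339] [-1.571  0.325 -0.054]
n 2 dist 13.509773763598892 rot [-0.08 -0.01  8.79]
0 [6.1, 3.0, -0.1] [-0.04, -0.0, 4.39]
1 [6.3, 2.5, -0.1] [-0.04, -0.0, 4.39]
end [ 0.6368 -0.0359  0.0645] tilt dir [-0.153  0.007  0.988]
```

move_arm(deltas=[{"dp": [4,2,-0.1],"rotation": [0,0,2.9]},{"dp": [4.2,2,0],"rotation": [0,0,3]},{"dp": [4.2,1.8,0],"rotation": [0,0,2.9]}])

```text
t: 34.98
eef_pos: [0.6178, -0.0346, 0.1391]
ee_rot: [-1.567, 0.321, -0.052]
force: [0.0, 0.4, -0.4]
width: 0.0093
```

```bash
python3 ins.py 20 -40 .0 .036 4 .325 .1332 2.7 -.8;python3 ov.py 48 .325 .1332 20 -40
```

```text
35.1833 [ 0.6176 -0.0347  0.137 ] [-1.568  0.321 -0.053] [ 0.4  0.2 -0.9] [ 0.201  0.525  0.134 -0.082 -1.491 -1.806] 0.0089
target [ 0.618  -0.0351  0.1179] [-1.571  0.325 -0.054]
n 1 dist 19.048275760665835 rot [-0.13  0.06  0.21]
0 [6.4, 17.9, -0.4] [-0.13, 0.06, 0.21]
end [ 0.6354 -0.0355  0.056 ] tilt dir [-0.004 -0.002  1.   ]
```

move_arm(deltas=[{"dp": [2,5,-0.4],"rotation": [-0.1,0,0.2]},{"dp": [2.4,7,0],"rotation": [0,0,0]},{"dp": [2,6,0],"rotation": [0,0,0]}])

```text
t: 35.53
eef_pos: [0.618, -0.0349, 0.1213]
ee_rot: [-1.569, 0.317, -0.051]
force: [-0.3, -0.2, -0.8]
width: 0.0091
```

```bash
python3 ins.py 20 -40 .0 .020 4 .325 .1332 2.7 -.8
```

```text
35.7333 [ 0.618  -0.035   0.1213] [-1.569  0.318 -0.052] [ 0.9 -0.5 -0.3] [ 0.202  0.535  0.114 -0.081 -1.459 -1.803] 0.0092
target [ 0.618  -0.0351  0.1019] [-1.571  0.325 -0.054]
n 1 dist 19.3148895748246 rot [-0.04  0.13  0.37]
0 [6.0, 18.4, -0.2] [-0.04, 0.13, 0.37]
```

move_arm(deltas=[{"dp": [2,6,-0.2],"rotation": [0,0.1,0.4]},{"dp": [2.2,7,0],"rotation": [0,0,0]},{"dp": [1.4,4,0],"rotation": [0,0,0]}])

```text
t: 35.98
eef_pos: [0.6186, -0.0352, 0.1036]
ee_rot: [-1.57, 0.324, -0.053]
force: [0.1, -0.2, -0.2]
width: 0.009
```

```bash
python3 ins.py 20 -40 .0 .016 4 .325 .1332 2.7 -.8; python3 ov.py 49 .325 .1332 20 -40
```

```text
36.1833 [ 0.6187 -0.0353  0.1042] [-1.57   0.324 -0.053] [-1.3 -0.  -0.9] [ 0.201  0.552  0.102 -0.082 -1.435 -1.801] 0.0091
target [ 0.618  -0.0351  0.0979] [-1.571  0.325 -0.054]
n 1 dist 6.346174816136167 rot [-0.03  0.05  0.07]
0 [1.3, 6.2, 0.1] [-0.03, 0.05, 0.07]
end [ 0.6363 -0.0362  0.0232] tilt dir [-0.001 -0.001  1.   ]
```

```bash
python3 - <<'E'
from h import *
from station import arm
s=arm.get_state()
for x in (-39,0,39):
    print((s["eef_pos"]+R(s).apply(np.array([x,-102,85])/1000)).round(4))
P,C,_=cloud(dict(np.load("side49.npz")));C=C.astype(int)
ms=(abs(P[:,0]-.6024)<.03)&(abs(P[:,1]-.045)<.03)&(P[:,2]>.17)&(C[:,0]-C[:,2]>60);print(ms.sum(),P[ms].mean(0))
ms=(abs(P[:,0]-.6024)<.04)&(abs(P[:,1]-.045)<.04)&(P[:,2]>.17)&(C[:,0]-C[:,2]<50);
for p in P[ms][::8]:print(p.round(3))
E
python3 wp.py 49
```

```text
[0.6189 0.0498 0.2139]
[0.6558 0.0478 0.2015]
[0.6927 0.0458 0.1891]
21 [0.60013727 0.05175706 0.19016031]
[0.642 0.009 0.246]
[0.638 0.034 0.25 ]
[0.642 0.039 0.246]
[0.64  0.046 0.248]
[0.627 0.006 0.223]
[0.634 0.013 0.224]
[0.631 0.059 0.25 ]
[0.634 0.06  0.248]
[0.639 0.061 0.245]
[0.629 0.022 0.221]
[0.629 0.032 0.224]
[0.627 0.051 0.233]
[0.627 0.05  0.23 ]
[0.627 0.049 0.226]
[0.626 0.056 0.227]
[0.625 0.057 0.225]
[0.63  0.052 0.218]
[0.633 0.053 0.214]
[0.636 0.052 0.211]
[0.636 0.054 0.208]
[0.596 0.04  0.193]
[0.595 0.047 0.182]
[0.598 0.047 0.172]
36.2833 [ 0.61893647 -0.03526043  0.10469916] 0.009280344337213657 [-0.3 -1.2 -1. ]
stone n 29 [[-19.6 -84.9  -4.9]
 [-17.9 -83.9   0.4]
 [  3.3 -63.6   6.9]]
-40 44 x [-10.9  -9.6  -9. ] z [-10.9   0.4   9. ]
20 46 x [-6.8 -4.8 -3.9] z [-12.3   6.6  12.8]
35 600 x [-23.6 -17.8  -6.1] z [-12.8   1.2  13. ]
```

move_arm(deltas=[{"dp": [1,4,0],"rotation": [0,0,0]},{"dp": [0.8,2.8,0],"rotation": [0,0,0]}])

```text
t: 36.5
eef_pos: [0.6192, -0.0351, 0.0984]
ee_rot: [-1.569, 0.321, -0.053]
force: [0.1, 0.5, -1.2]
width: 0.0091
```

```bash
python3 ins.py 20 -40 .0 .016 4 .325 .1332 2.7 -.8
```

```text
36.7 [ 0.6191 -0.0353  0.0986] [-1.57   0.321 -0.053] [-0.3  0.2 -0.8] [ 0.201  0.555  0.095 -0.081 -1.422 -1.8  ] 0.0091
target [ 0.618  -0.0351  0.0979] [-1.571  0.325 -0.054]
n 1 dist 1.3316221649402766 rot [-0.05  0.07  0.23]
0 [-0.9, 1.0, 0.1] [-0.05, 0.07, 0.23]
```

move_arm(deltas=[{"dp": [0.5,1.5,0],"rotation": [0,0,0]}])

```text
t: 36.78
eef_pos: [0.6194, -0.0354, 0.0977]
ee_rot: [-1.57, 0.32, -0.053]
force: [-0.6, 0.8, 14.9]
width: 0.0097
```

```bash
python3 ins.py 20 -40 0 .016 4 .325 .1332 2.7 -.8; python3 -c "
from station import arm
s=arm.get_state();print(s['force'],s['eef_pos'])"
```

```text
36.9833 [ 0.6194 -0.0354  0.0978] [-1.57   0.32  -0.053] [-0.3  0.   5.3] [ 0.201  0.556  0.094 -0.081 -1.419 -1.8  ] 0.0094
target [ 0.618  -0.0351  0.0979] [-1.571  0.325 -0.054]
n 1 dist 1.5042811117322437 rot [-0.03  0.08  0.28]
0 [-1.5, 0.3, 0.2] [-0.03, 0.08, 0.28]
[-0.33804385  0.01955046  5.31255019] [ 0.61943759 -0.03537756  0.09779902]
```

Bottom contact. Release.

move_arm(deltas=[{"dp": [0,0,0],"rotation": [0,0,0]}], jaw=190)

```text
t: 37.07
eef_pos: [0.6195, -0.0353, 0.098]
ee_rot: [-1.57, 0.32, -0.053]
force: [-0.9, 0.4, -0.8]
width: 0.0122
```

```bash
python3 wp.py 50; python3 -c "
from station import arm
from h import settle
settle(arm,3)
s=arm.get_state();print(s['t'],s['force'],s['eef_pos'],s['width'])"
```

```text
37.0667 [ 0.61954581 -0.03532192  0.09795214] 0.012207160000223403 [-0.9  0.4 -0.8]
stone n 30 [[-19.2 -85.   -5. ]
 [-17.8 -84.2   0.2]
 [-15.6 -82.5   6.6]]
-40 48 x [-10.8  -9.6  -9.1] z [-10.5   6.4  12.2]
20 768 x [-25.4 -16.3  -4.5] z [-12.4   2.3  13.3]
35 75 x [-26.8 -25.9 -22.9] z [-10.7   3.5  13.4]
37.2667 [-0.12195749 -0.12619336  0.78156848] [ 0.61928368 -0.03532316  0.09742891] 0.021729339500317732
```

move_arm(deltas=[{"dp": [0,-8,0]},{"dp": [0,-12,0]},{"dp": [0,-14,0]},{"dp": [0,-14,0]}])

```text
$.deltas[0]: bad value
```

```bash
python3 wp.py 51; python3 -c "
from station import arm
from h import settle
settle(arm,2)
s=arm.get_state();print(s['t'],s['force'],s['eef_pos'],s['width'])"
```

```text
37.2667 [ 0.61928368 -0.03532316  0.09742891] 0.021729339500317732 [-0.1 -0.1  0.8]
stone n 4 [[-16.8 -84.6  -2. ]
 [-16.5 -84.5  -0.6]
 [-16.2 -84.3   0.8]]
-40 31 x [-9.9 -9.5 -8.9] z [-13.3 -11.1  13. ]
20 898 x [-26.2 -16.1  -3.4] z [-13.2   0.4  12.5]
35 20 x [-26.8 -26.  -25.1] z [-12.6  -5.2   9.7]
37.4167 [ 0.10226459 -0.36327324  0.01106851] [ 0.61933972 -0.03537186  0.09749954] 0.02208813986075151
```

move_arm(deltas=[{"dp": [0,-8,0],"rotation": [0,0,0]},{"dp": [0,-12,0],"rotation": [0,0,0]},{"dp": [0,-14,0],"rotation": [0,0,0]},{"dp": [0,-14,0],"rotation": [0,0,0]}])

```text
t: 37.75
eef_pos: [0.6326, -0.0363, 0.1425]
ee_rot: [-1.571, 0.328, -0.053]
force: [0.3, -0.8, -0.0]
width: 0.0225
```

```bash
python3 -c "
from station import arm
from h import settle
settle(arm,2)
s=arm.get_state();print(s['t'],s['force'],s['eef_pos'],s['width'])"
```

```text
37.85 [1.05477575 0.27256373 1.16491675] [ 0.63446728 -0.03639684  0.14425172] 0.022400160661596936
```

move_arm(deltas=[{"dp": [0,-20,0],"rotation": [0,0,0]},{"dp": [0,-30,0],"rotation": [0,0,0]},{"dp": [0,-30,0],"rotation": [0,0,0]},{"dp": [0,-20,0],"rotation": [0,0,0]}])

```text
t: 38.18
eef_pos: [0.6632, -0.0378, 0.2373]
ee_rot: [-1.57, 0.333, -0.054]
force: [-0.4, 0.0, -0.1]
width: 0.022
```

```bash
python3 -c "
from station import arm
from h import settle,cloud
import cv2,numpy as np
settle(arm,2)
s=arm.get_state();print(s['t'],s['force'],s['eef_pos'],s['width'])
for n in ['scene','side']:
  f=arm.grab_frame(n); cv2.imwrite(f'pics/{n}52.png',f['pixels'][:,:,::-1]); np.savez(f'{n}52.npz',**f)
"; cat h.py | head -40
```

```text
38.2833 [ 0.23187235 -0.59409549  0.33722375] [ 0.66458514 -0.03787136  0.23840243] 0.022296322219850846
import numpy as np, cv2
from scipy.spatial.transform import Rotation as Rn
def cloud(f,step=1):
    z=f["z_map"]; v,u=np.mgrid[0:400:step,0:640:step]; zz=z[::step,::step]
    p=np.stack([(u-f["cx"])/f["fx"]*zz,(v-f["cy"])/f["fy"]*zz,zz],-1).reshape(-1,3)
    m=zz.reshape(-1)>0
    T=f["cam_to_world"]; w=p@T[:3,:3].T+T[:3,3]
    return w[m],f["pixels"][::step,::step].reshape(-1,3)[m],np.stack([u,v],-1).reshape(-1,2)[m]
def proj(f,P):
    T=np.linalg.inv(f["cam_to_world"]); c=np.atleast_2d(P)@T[:3,:3].T+T[:3,3]
    return np.stack([c[:,0]/c[:,2]*f["fx"]+f["cx"],c[:,1]/c[:,2]*f["fy"]+f["cy"]],-1)
def topmap(frames,x0=.2,x1=1.0,y0=-.7,y1=.5,res=.002,zmin=.004,zmax=.4):
    H=int((x1-x0)/res);W=int((y1-y0)/res)
    hm=np.zeros((H,W),np.float32);im=np.zeros((H,W,3),np.uint8)
    for f in frames:
        P,C,_=cloud(f)
        r=((x1-P[:,0])/res).astype(int);c=((y1-P[:,1])/res).astype(int)
        ok=(r>=0)&(r<H)&(c>=0)&(c<W)&(P[:,2]<zmax)
        for i in np.flatnonzero(ok)[np.argsort(P
[... 577 characters left out ...]
inalg.norm(d)*1000,"rot",rv.round(2))
    for i in range(n):
        Ri=R0*Rn.from_rotvec(r*i,degrees=True); dp=Ri.inv().apply(d)*1000/n
        print(i,dp.round(1).tolist(),r.round(2).tolist())
def caddyR(yaw,th): return Rn.from_euler('z',yaw,degrees=True)*Rn.from_euler('x',th)
TL=Rn.from_euler('z',90,degrees=True)*Rn.from_euler('x',-90,degrees=True)
def tcp(G,Rt,back=0): return np.array(G)+Rt.apply([0,.019-back,0])
def wcloud(f,pos,rot):
    z=f["z_map"]; v,u=np.mgrid[0:400,0:640].astype(float); dx=u-f["cx"];dy=v-f["cy"];r=np.hypot(dx,dy)+1e-9;th=r/f["fx"]
    t=np.tan(np.minimum(th,1.4)); p=np.stack([z*t*dx/r,z*t*dy/r,z],-1)
    m=(z>0)&(th<1.3)
    T=f["mount"]; p=p[m]@T[:3,:3].T+T[:3,3]
```

View pics/scene52.png

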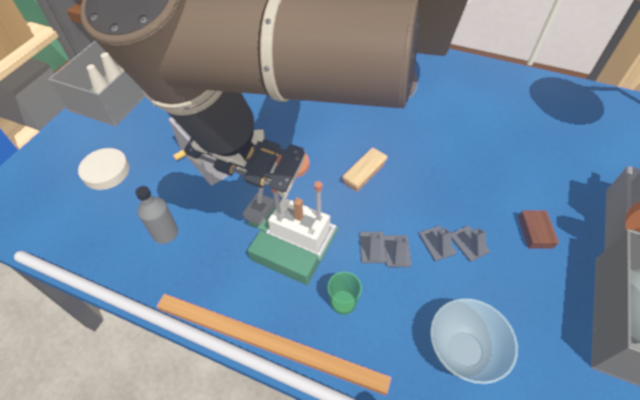

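View pics/side52.png

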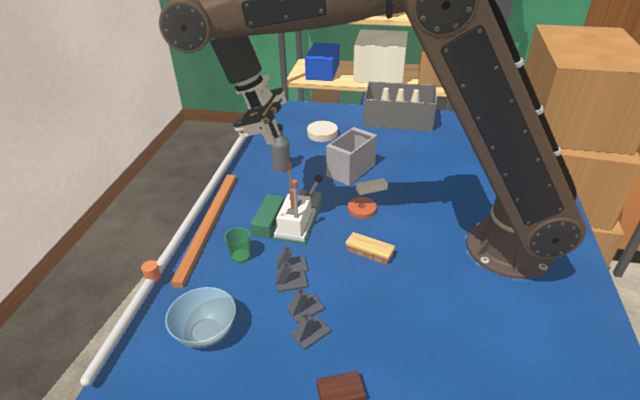

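```bash
python3 -c "
from station import arm
from h import *
s=arm.get_state()
plan(s,[.60,-.11,.27],eul=[-1.5708,0,-.058],maxd=28)
print('then'); s2=dict(s); s2['eef_pos']=[.60,-.11,.27]; s2['ee_rot']=[-1.5708,0,-.058]; plan(s2,[.51,-.11,.2],maxd=28)
"
```

```text
n 4 dist 102.03816090998973 rot [ -0.02   0.24 -19.16]
0 [-16.7, -3.5, -19.0] [-0.01, 0.06, -4.79]
1 [-16.3, -4.9, -19.0] [-0.01, 0.06, -4.79]
2 [-15.9, -6.2, -19.0] [-0.01, 0.06, -4.79]
3 [-15.3, -7.5, -19.0] [-0.01, 0.06, -4.79]
then
n 5 dist 114.01754250991378 rot [0. 0. 0.]
0 [-18.0, 14.0, -1.0] [0.0, 0.0, 0.0]
1 [-18.0, 14.0, -1.0] [0.0, 0.0, 0.0]
2 [-18.0, 14.0, -1.0] [0.0, 0.0, 0.0]
3 [-18.0, 14.0, -1.0] [0.0, 0.0, 0.0]
4 [-18.0, 14.0, -1.0] [0.0, 0.0, 0.0]
```

move_arm(deltas=[{"dp": [-5,-15,-5],"rotation": [0,0,-4.8]},{"dp": [-16,-5,-19],"rotation": [0,0,-4.8]},{"dp": [-16,-6,-20],"rotation": [0,0,-4.8]},{"dp": [-16,-6,-20],"rotation": [0,0,-4.8]},{"dp": [-8,0,-8],"rotation": [0,0,0]}], jaw=255)

```text
t: 38.8
eef_pos: [0.602, -0.1061, 0.2578]
ee_rot: [-1.574, 0.014, -0.051]
force: [0.2, 0.3, 1.2]
width: 0.0011
```

```bash
python3 -c "
from station import arm
from h import *
settle(arm,2)
s=arm.get_state();print(s['t'],s['force'],s['eef_pos'],s['ee_rot'],s['width'])
plan(s,[.51,-.11,.18],eul=[-1.5708,0,-.058],maxd=28)
for n in ['side']:
  f=arm.grab_frame(n); im=cv2.resize(f['pixels'][120:270,200:400,::-1],None,fx=4,fy=4); cv2.imwrite(f'pics/{n}53.png',im); 
  P,C,uv=cloud(f); m=(P[:,2]>.074)&(P[:,0]>.55)&(P[:,0]<.66)&(abs(P[:,1]+.11)<.03)&(P[:,2]<.14); print(np.median(P[m],0),P[m].min(0),P[m].max(0))
  for c in [(.602,.045),(.638,-.037)]:
    m=(np.hypot(P[:,0]-c[0],P[:,1]-c[1])<.015)&(P[:,2]>.15)&(P[:,2]<.22); print(np.median(P[m],0),P[m].max(0))
"
```

```text
38.9 [0.11883482 0.30318618 0.08091576] [ 0.60319329 -0.1055442   0.25715839] [-1.57321707  0.01829414 -0.05150828] 0.0003261779071307909
n 5 dist 121.07130673830676 rot [ 0.14  0.37 -1.05]
0 [-18.3, 15.8, -1.8] [0.03, 0.07, -0.21]
1 [-18.3, 15.7, -1.8] [0.03, 0.07, -0.21]
2 [-18.4, 15.6, -1.9] [0.03, 0.07, -0.21]
3 [-18.4, 15.6, -1.9] [0.03, 0.07, -0.21]
4 [-18.5, 15.5, -1.9] [0.03, 0.07, -0.21]
[ 0.5679219  -0.10808103  0.10379575] [ 0.55572373 -0.12185765  0.07410826] [ 0.58247344 -0.09871732  0.11435057]
[0.60018648 0.0488723  0.18504887] [0.60911386 0.0579597  0.19726458]
[ 0.63473951 -0.03203779  0.18406234] [ 0.6425348  -0.02685079  0.19782945]
```

View pics/side53.png

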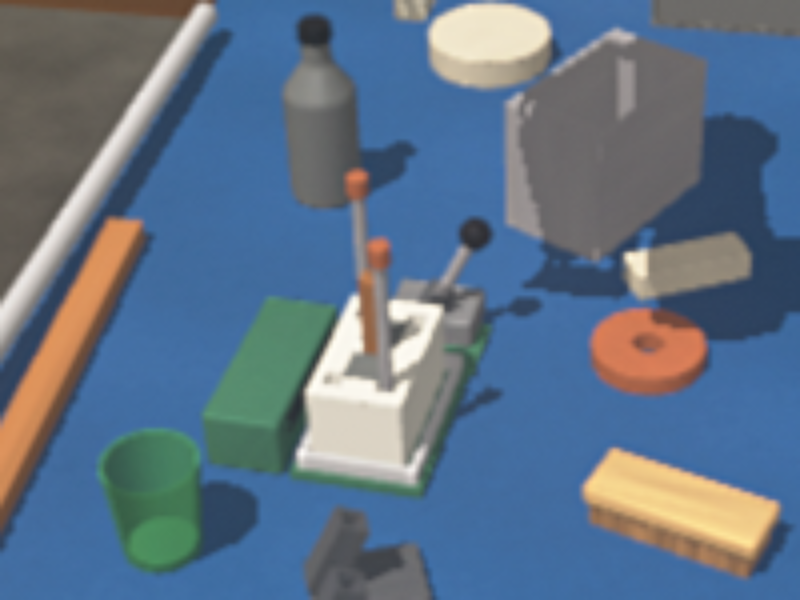

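move_arm(deltas=[{"dp": [-10,0,0],"rotation": [0,-7,0]},{"dp": [-10,0,-1],"rotation": [0,-7,0]},{"dp": [-10,0,-2],"rotation": [0,-7,0]},{"dp": [-10,0,-4],"rotation": [0,-7,0]},{"dp": [-9,0,-5],"rotation": [0,-7,0]}])

```text
t: 39.37
eef_pos: [0.5617, -0.1222, 0.2511]
ee_rot: [-1.555, 0.026, 0.573]
force: [0.2, 0.0, -0.3]
width: 0.0007
```

move_arm(deltas=[{"dp": [-6,0,6],"rotation": [0,-7,0]},{"dp": [-6,0,7],"rotation": [0,-7,0]},{"dp": [-5,0,8],"rotation": [0,-7,0]},{"dp": [-4,0,9],"rotation": [0,-7,0]},{"dp": [-3,0,9],"rotation": [0,-7,0]}])

```text
t: 39.78
eef_pos: [0.5167, -0.1117, 0.245]
ee_rot: [-1.528, 0.017, 1.197]
force: [0.1, -0.4, -0.0]
width: 0.0004
```

```bash
python3 -c "
from station import arm
from h import *
settle(arm,2)
s=arm.get_state();print(s['t'],s['force'],s['eef_pos'],s['ee_rot'],s['q'])
plan(s,[.50,-.11,.2],eul=[-1.5708,0,1.513],maxd=25)
"
```

```text
39.8833 [ 0.71137419 -1.17281786 -0.17740856] [ 0.5162887  -0.11167015  0.24546574] [-1.5290917   0.01682325  1.19384206] [ 0.15306761  0.11539075 -0.18610209 -0.0067994  -1.3137942  -0.52849813]
n 3 dist 48.32437351737943 rot [ -2.52 -18.3   -0.57]
0 [-1.2, 15.4, 4.6] [-0.84, -6.1, -0.19]
1 [-0.8, 15.3, 4.9] [-0.84, -6.1, -0.19]
2 [-0.3, 15.2, 5.2] [-0.84, -6.1, -0.19]
```

move_arm(deltas=[{"dp": [-1.2,15,5],"rotation": [-0.8,-6.1,-0.2]},{"dp": [-1,15,5],"rotation": [-0.8,-6.1,-0.2]},{"dp": [0,15,5],"rotation": [-0.8,-6.1,-0.2]}])

```text
t: 40.13
eef_pos: [0.5051, -0.1088, 0.2005]
ee_rot: [-1.572, 0.0, 1.508]
force: [1.3, -0.1, 0.2]
width: 0.0006
```

```bash
python3 -c "
from station import arm
from h import *
settle(arm,2)
s=arm.get_state();print(s['t'],s['force'],s['eef_pos'],s['ee_rot'],s['q'])
plan(s,[.50,-.1075,.052],eul=[-1.5708,0,1.513],maxd=32)
"
```

```text
40.2333 [ 0.11190519 -0.7177482   0.07883185] [ 0.50243481 -0.10879192  0.19873586] [-1.56656555e+00  6.99967862e-05  1.50566159e+00] [ 1.68317545e-01  9.07040784e-02 -3.23496007e-01 -9.92959118e-04
 -1.16072862e+00 -2.33054687e-01]
n 5 dist 146.76174869339727 rot [-0.24 -0.42 -0.  ]
0 [0.2, 29.3, 0.4] [-0.05, -0.08, -0.0]
1 [0.2, 29.3, 0.4] [-0.05, -0.08, -0.0]
2 [0.2, 29.3, 0.4] [-0.05, -0.08, -0.0]
3 [0.2, 29.3, 0.5] [-0.05, -0.08, -0.0]
4 [0.2, 29.3, 0.5] [-0.05, -0.08, -0.0]
```

move_arm(deltas=[{"dp": [0,25,0.5],"rotation": [0,0,0]},{"dp": [0,30,0.5],"rotation": [0,0,0]},{"dp": [0,30,0.5],"rotation": [0,0,0]},{"dp": [0,25,0.5],"rotation": [0,0,0]},{"dp": [0,15,0],"rotation": [0,0,0]}])

```text
t: 40.65
eef_pos: [0.5104, -0.1085, 0.0763]
ee_rot: [-1.575, 0.001, 1.471]
force: [-0.3, -1.5, -1.1]
width: 0.0004
```

```bash
python3 -c "
from station import arm
from h import *
settle(arm,2)
s=arm.get_state();print(s['t'],s['force'],s['eef_pos'],s['ee_rot'],s['q'])
f=arm.grab_frame('side'); im=cv2.resize(f['pixels'][120:270,200:400,::-1],None,fx=4,fy=4); cv2.imwrite(f'pics/side54.png',im); 
plan(s,[.54,-.11,.052],eul=[-1.5708,0,1.513],maxd=15)
"
```

```text
40.75 [-0.90820319  0.95808098  0.29501868] [ 0.50951303 -0.10857017  0.07589695] [-1.57242883  0.00201691  1.47265491] [ 0.16911859  0.21533557 -0.48456915  0.00310956 -0.86985209 -0.2692626 ]
n 3 dist 38.76292284357282 rot [ 0.09 -2.31 -0.12]
0 [0.5, 8.0, -10.1] [0.03, -0.77, -0.04]
1 [0.4, 8.0, -10.2] [0.03, -0.77, -0.04]
2 [0.3, 8.0, -10.2] [0.03, -0.77, -0.04]
```

View pics/side54.png

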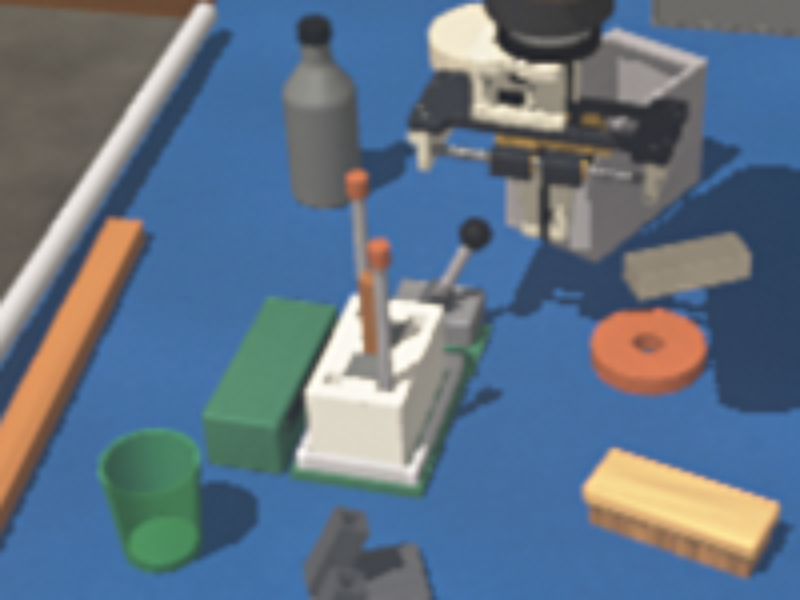

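move_arm(deltas=[{"dp": [0,14,-2],"rotation": [0,-0.8,0]},{"dp": [0,10,-6],"rotation": [0,-0.8,0]},{"dp": [0.5,0,-10],"rotation": [0,-0.8,0]},{"dp": [0.5,0,-10],"rotation": [0,0,0]}])

```text
t: 41.13
eef_pos: [0.545, -0.1097, 0.0591]
ee_rot: [-1.581, 0.002, 1.511]
force: [-1.9, -0.1, 2.0]
width: 0.0002
```

```bash
python3 -c "
from station import arm
from h import *
settle(arm,2)
s=arm.get_state();print(s['t'],s['force'],s['eef_pos'],s['ee_rot'],s['q'])
plan(s,[.60,-.112,.054],eul=[-1.5708,0,1.513],maxd=12)
"
```

```text
41.2333 [-0.712804   -0.34765159 -0.23749211] [ 0.54626744 -0.10956386  0.05901454] [-1.58254439  0.00206986  1.51037381] [ 0.15709025  0.28404662 -0.43612257  0.00612072 -0.83961177 -0.22156265]
n 5 dist 54.02100144245994 rot [ 0.67 -0.15 -0.12]
0 [0.2, 1.1, -10.7] [0.13, -0.03, -0.02]
1 [0.2, 1.1, -10.7] [0.13, -0.03, -0.02]
2 [0.2, 1.1, -10.7] [0.13, -0.03, -0.02]
3 [0.1, 1.1, -10.8] [0.13, -0.03, -0.02]
4 [0.1, 1.0, -10.8] [0.13, -0.03, -0.02]
```

move_arm(deltas=[{"dp": [0,1,-10],"rotation": [0.1,0,0]},{"dp": [0,1,-10],"rotation": [0.1,0,0]},{"dp": [0,1,-10],"rotation": [0.1,0,0]},{"dp": [0,1,-8],"rotation": [0.1,0,0]}])

```text
t: 41.57
eef_pos: [0.5863, -0.112, 0.0582]
ee_rot: [-1.577, 0.001, 1.508]
force: [-0.4, 0.5, 0.4]
width: 0.0006
```

```bash
python3 -c "
from station import arm
from h import *
settle(arm,2)
s=arm.get_state();print(s['t'],s['force'],s['eef_pos'],s['ee_rot'])
f=arm.grab_frame('side'); im=cv2.resize(f['pixels'][120:270,200:400,::-1],None,fx=4,fy=4); cv2.imwrite(f'pics/side55.png',im); 
"
```

```text
41.6667 [-1.07815681  0.91914465  0.39642095] [ 0.58665132 -0.11205782  0.0577435 ] [-1.57702725e+00  1.53155358e-03  1.50761702e+00]
```

View pics/side55.png

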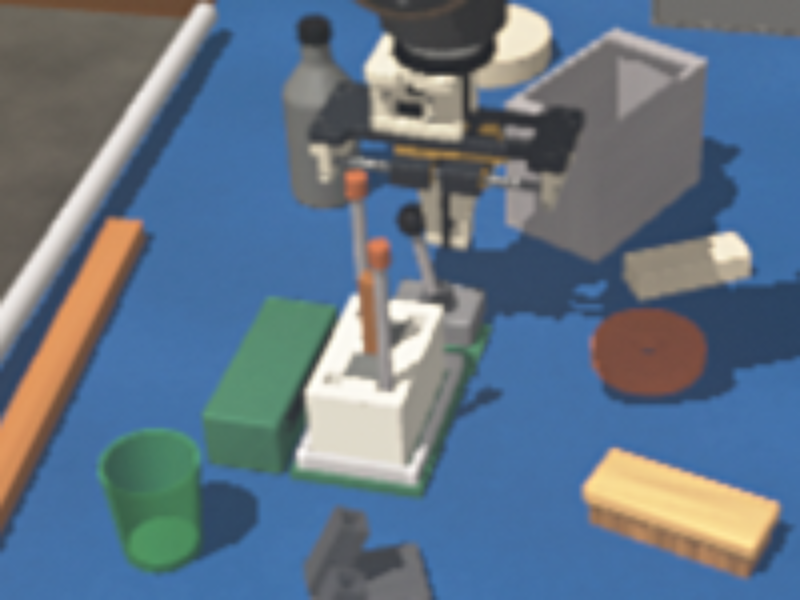

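Lever (ball at pixel ~(410,220)) is pushed past vertical. Continue to the stop.

move_arm(deltas=[{"dp": [0,1.5,-9],"rotation": [0.1,0,0]},{"dp": [0,1.5,-8],"rotation": [0.1,0,0]},{"dp": [0,1,-6],"rotation": [0.1,0,0]}])

```text
t: 41.97
eef_pos: [0.6077, -0.1134, 0.0538]
ee_rot: [-1.57, 0.001, 1.507]
force: [-1.2, -0.2, -0.8]
width: 0.0007
```

```bash
python3 -c "
from station import arm
from h import *
settle(arm,2)
s=arm.get_state();print(s['t'],s['force'],s['eef_pos'],s['ee_rot'])
f=arm.grab_frame('side'); im=cv2.resize(f['pixels'][120:270,200:400,::-1],None,fx=4,fy=4); cv2.imwrite(f'pics/side56.png',im); 
"
```

```text
42.0667 [-0.2590917  -0.54854512  0.00343927] [ 0.60831698 -0.11345982  0.05355069] [-1.57007363e+00  1.08436084e-03  1.50684715e+00]
```

View pics/side56.png

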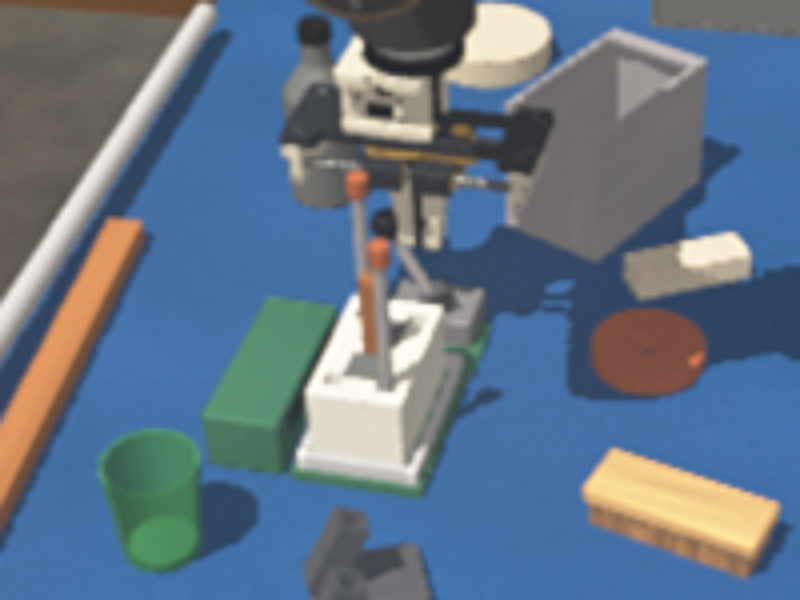

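move_arm(deltas=[{"dp": [0,0.5,-5],"rotation": [0,0,0]},{"dp": [0,0.5,-4],"rotation": [0,0,0]}])

```text
t: 42.28
eef_pos: [0.6107, -0.1142, 0.052]
ee_rot: [-1.559, 0.002, 1.506]
force: [-19.7, 3.6, 14.5]
width: 0.0003
```

```bash
python3 -c "
from station import arm
from h import *
settle(arm,2)
s=arm.get_state();print(s['t'],s['force'],s['eef_pos'],s['ee_rot'])
"
```

```text
42.3833 [-12.92281093   1.53794113   8.57595629] [ 0.61045126 -0.11433615  0.05175301] [-1.55889295  0.00173358  1.50544997]
```

Force shows the stop. Back off, then up.

move_arm(deltas=[{"dp": [0,0,8],"rotation": [0,0,0]},{"dp": [0,0,15],"rotation": [0,0,0]},{"dp": [0,0,20],"rotation": [0,0,0]},{"dp": [0,-10,20],"rotation": [0,0,0]},{"dp": [0,-25,10],"rotation": [0,0,0]}])

```text
t: 42.8
eef_pos: [0.5325, -0.1097, 0.0831]
ee_rot: [-1.551, 0.003, 1.504]
force: [-0.8, -0.3, 0.7]
width: 0.0003
```

move_arm(deltas=[{"dp": [0,-30,8],"rotation": [0,0,0]},{"dp": [0,-35,8],"rotation": [0,0,0]},{"dp": [0,-35,8],"rotation": [0,0,0]},{"dp": [0,-30,5],"rotation": [0,0,0]},{"dp": [0,-15,0],"rotation": [0,0,0]}])

```text
t: 43.22
eef_pos: [0.5013, -0.1077, 0.2364]
ee_rot: [-1.553, 0.002, 1.504]
force: [0.9, 0.2, 0.1]
width: 0.0006
```

```bash
python3 -c "
from station import arm
from h import *
settle(arm,4)
s=arm.get_state();print(s['t'],s['force'],s['eef_pos'],s['qd'])
f=arm.grab_frame('side'); im=cv2.resize(f['pixels'][120:270,200:400,::-1],None,fx=4,fy=4); cv2.imwrite(f'pics/side57.png',im)
P,C,uv=cloud(f); m=(P[:,2]>.074)&(P[:,0]>.55)&(P[:,0]<.68)&(abs(P[:,1]+.112)<.03)&(P[:,2]<.14); print(np.median(P[m],0),P[m].min(0),P[m].max(0))
m=(P[:,2]>.035)&(P[:,0]>.55)&(P[:,0]<.68)&(abs(P[:,1]+.112)<.03)&(P[:,2]<.14); 
for z in np.arange(.035,.12,.01):
  q=P[m&(abs(P[:,2]-z)<.005)]; print(z.round(3),len(q),q.mean(0).round(4) if len(q) else '')
f=arm.grab_frame('scene'); im=cv2.resize(f['pixels'][130:280,200:400,::-1],None,fx=4,fy=4); cv2.imwrite(f'pics/scene57.png',im)
"
```

```text
43.4167 [-0.0050983   0.20128204 -0.91281561] [ 0.50069014 -0.10739608  0.23211171] [ 0.0004555   0.02825741 -0.02424896 -0.00635366  0.00170812  0.00041552]
[ 0.63383235 -0.11072852  0.10166324] [ 0.62303238 -0.12216045  0.0744757 ] [ 0.64925854 -0.0999641   0.11254143]
0.035 25 [ 0.6001 -0.1149  0.0376]
0.045 23 [ 0.603  -0.11    0.0432]
0.055 8 [ 0.613  -0.1118  0.0553]
0.065 12 [ 0.6188 -0.1115  0.0653]
0.075 11 [ 0.626  -0.1137  0.0753]
0.085 9 [ 0.6282 -0.1126  0.0848]
0.095 11 [ 0.636  -0.1094  0.0951]
0.105 38 [ 0.6377 -0.1109  0.1049]
0.115 3 [ 0.6353 -0.1135  0.1111]
```

View pics/side57.png

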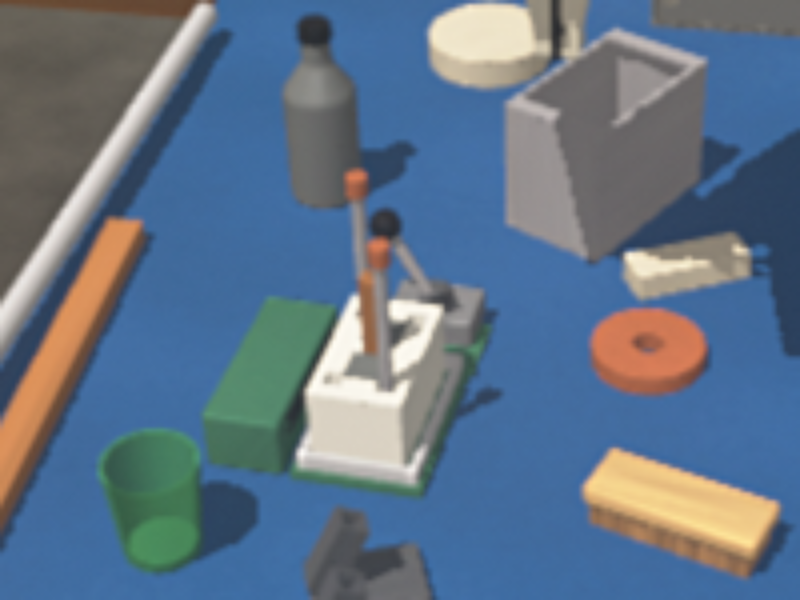

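View pics/scene57.png

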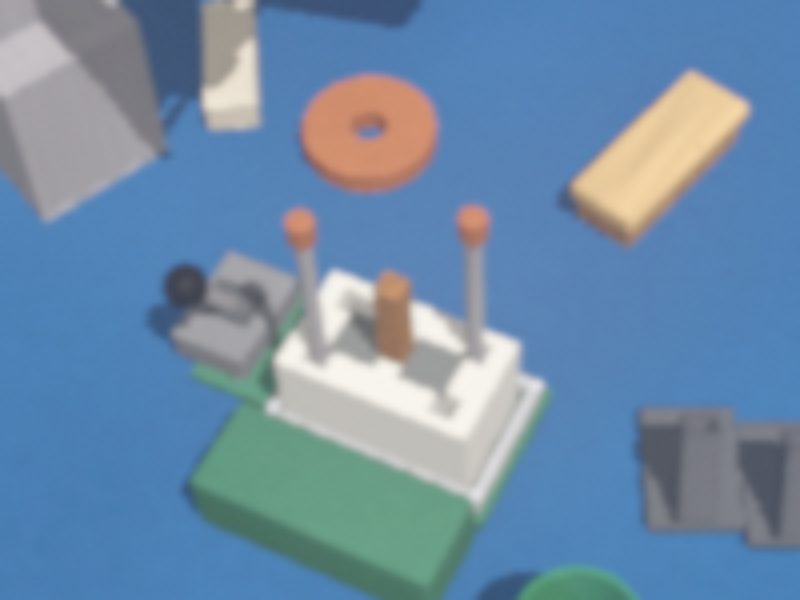

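```bash
python3 -c "
from station import arm
print(arm.job_done(), arm.get_state()['t'])"
```

```text
the job is handed in; nothing more can be done
the job is handed in; nothing more can be done
```

The job is done and handed in at about t = 43.5 s. I turned the caddy level, lifted it out of the trough and seated it in the stand. Only two mounted points were there, and both went to the bottom of their wells, stone up. I then pushed the lever over to its stop.

**Last checks:**
- **Caddy:** it was level when seated, top about 73 mm up, and the last pictures show it still in the frame.
- **Points:** both stand upright, with stone tops at about 197 mm, which fits a bottomed shank.
- **Lever:** it leans to +x, having turned about 1.0 rad by the depth data; the push force rose to about 20 N sideways at the stop.
- **Robot and bench:** the gripper was clear of everything and the other bench items were in place in the last pictures.

No check failed. The reported TCP was about 36 mm beyond the real fingertips, and I allowed for that in the moves.

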